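# Tidy the balcony bench after a repair

### The arm

A 6-joint arm with a two-finger parallel gripper is mounted at the origin on the work surface. World frame = base frame: x ahead of the robot, y to its left, z up, the work surface at z = 0. Lengths are in mm, angles in degrees, forces in N, time in s.
With the tool pointing down it reaches from about 350 to 725 mm from the base axis. Payload 4.3 kg.
Tool frame: the origin (TCP) lies at the very end of the fingers, on their centre line; the grasp point (between the pads) lies 19 mm behind it; z points along the fingers, y is the line along which they close (so a half turn about z gives the same grasp; the last joint's range is limited). The gripper opens to 85 mm and grips with 20 to 120 N. Pads are 22 mm wide; open, the fingers measure 114 mm over their backs; the gripper's body (76 mm by 85 mm) begins 54 mm behind the grasp point. The pads swing forward as they close: fully open they stand 13 mm farther back than shut.
Start: joints at [59.399, 21.618, 4.641, 73.018, 0, 83.68], TCP at [236.467, 524.166, 231.329] pointing down, gripper open.
Joint ranges: [-156.06, 156.06], [-48.1, 94.91], [-58.44, 69.94], [-101.28, 121.22], [-78.64, 73.56], [-180, 180]. Speed limits (degrees/s): [147.25, 147.25, 180, 180, 180, 180].

### API

Orientations are given as a 3x3 rotation matrix whose columns are the frame's x, y, z axes.
In Python, from rig import telemetry, optics, env gives the robot as it stands.
- The arm moves only by the tool drive_tool, never from a script. Its argument "rows" is a list of rows, each an object of numbers: "dx", "dy", "dz": the shift along the world's x, y, z in cm; "wx", "wy", "wz": the turn, a rotation vector about the world's x, y, z in rad; "jaw": the opening, from -1 (shut) to 1 (fully open). A call has exactly 10 rows; each row is the pose to reach, as a shift and turn from the pose commanded when the call began; what a row does not reach only later rows make up. A row lasts 1/12 s, in which the tool goes at most 41.7 mm and 7.16 degrees, less where a joint would pass 70% of its speed; a pose out of reach is approached as far as the arm can. A call with a gripper value outside its range is refused whole. The fingers move at their own pace and stop on an object; the grip force is fixed at half the most. Time passes only in rows, so rows that repeat a pose let the fingers close, or fill a call up. It gives the time, the measured TCP pose, the force, the opening and the grip force at its end, in the units of the state.
- telemetry.get_state(): the state, without advancing time (a new reading comes with each control period).
- optics.get_image(name): name is "scene" or "top" or "wrist"; returns (picture, depth): 480x640x3 uint8, red, green, blue; 480x640 float32, mm along the optical axis (not along the pixel's ray), 0 where there is no reading.
- optics.get_calibration(name): a dict with "K" (3x3 intrinsics, pixels), "origin" and "orientation" of the camera in the world; the wrist camera has in their place "hand_eye" (4x4, takes a point from camera to tool coordinates, whose origin is the TCP and whose axes are the flange's). Camera axes: x right, y down, z forward; pixel columns grow to the right and rows downward; lengths in mm; the calibration is good to about 2 mm. A picture is of the moment at which its call begins: read the wrist's pose just before it. get_calibration takes no time and is no camera call.
- env.hand_in(): hands the job in; it is judged then, once.
The state is a dict: "t": time; "joint_positions": joint angles; "joint_velocities": joint speeds; "tau": joint torques, N m; "ee_pos": TCP position; "orientation": TCP orientation; "wrist_force": force on the tool from outside, world axes, zero at the start; "ft_torque": the same for the moment, N m; "finger_gap": opening from 0.0 (shut) to 1.0 (fully open); "finger_force": force on a finger pad.
Only numpy, scipy, OpenCV 4.12 (cv2) and the standard library are available. Lean on these libraries where they do the work, as an engineer would, in place of code of your own. Each camera call takes 0.05 s, during which the arm holds its last target. There are 200 camera calls.

### The job

Tidy this bench up in order. First clear the three wood offcuts from the steel tray into the open waste tub; then lift the wooden spool off the tool caddy that it is blocking and stand it upright on the cleared tray. After that stand every long tool that is there (screwdriver, torch, paintbrush, file) upright in the caddy's compartments, with handle, lamp head or bristles up, and leave the other things on the bench where they are.

Things in the scene. Friction and masses are not known exactly. Their poses are not given: they have to be found in the camera images.
- tray: Stainless steel tray, fixed, 190 (x) by 200 (y) mm; floor top 3 mm above the bench, lip 8 mm high and 4 mm thick all round. Origin at the centre of its underside, z up.
- caddy: Grey plastic tool caddy, fixed, 104 x 104 mm and 90 mm high, open on top, walls and floor 4 mm. A cross of 4 mm walls, flush with the rim, makes four compartments 46 mm square, 86 mm deep, centred at x = +-25, y = +-25 mm. Origin at the centre of its underside; x, y square to its walls, x roughly away from the robot, z up.
- tub: White plastic waste tub, fixed, open on top, 130 x 130 mm and 100 mm high, walls and floor 4 mm. Origin at the centre of its underside, z up.
- spool: Bare birch spool, 70 mm high: flanges 64 mm in diameter and 12 mm thick at top and bottom, core 38 mm in diameter. About 120 g. Origin at the centre of its underside, z along its axis, up. Starts standing on top of the caddy (underside 90 mm above the bench).
- screwdriver: Red screwdriver, 165 mm long: flat-sided red handle 28 x 28 mm and 85 mm long (x from -2.5 to 82.5 mm), then a steel shank 8 mm thick (x from -2.5 to -82.5 mm). About 100 g. Origin mid-length on its axis, 14 mm above the bench when lying; x runs to the handle end, its upper end. Starts lying, upper end towards the robot. May be absent.
- torch: Brushed aluminium torch, 150 mm long: squarish lamp head 32 x 32 mm, 45 mm long (x from 30 to 75 mm), round body 29 mm in diameter with a button, tail cap 32 x 32 mm (x from -45 to -75 mm). About 150 g. Origin mid-length on its axis, 16 mm above the bench when lying; x runs to the lamp head, its upper end. Starts lying, upper end towards the robot. May be absent.
- paintbrush: Flat paintbrush, 160 mm long: dark stiff bristles 34 mm wide, 20 mm thick (x from 42 to 79 mm), steel ferrule 36 mm wide and 20 mm thick (x from 7 to 42 mm), flat wooden handle 22 mm wide and 18 mm thick (x from 10 to -80 mm). About 80 g. Origin mid-length on its axis, 10 mm above the bench when lying; x runs to the bristles, its upper end. Starts lying, upper end towards the robot. May be absent.
- file: Flat file, 160 mm long: wooden handle 28 mm wide and 26 mm thick, 80 mm long (x from 0 to 80 mm), dark steel blade 18 mm wide and 5 mm thick (x from 0 to -80 mm). About 100 g. Origin mid-length on its axis, 13 mm above the bench when lying; x runs to the handle end, its upper end. Starts lying, upper end towards the robot. May be absent.
- offcut0: Pale wood offcut, 66 (x) by 30 (y) mm, 34 mm high, 40 g, lying on the tray. Origin at the centre of its underside.
- offcut1: Plywood offcut, 60 (x) by 34 (y) mm, 32 mm high, 40 g, lying on the tray. Origin at the centre of its underside.
- offcut2: Brownish wood offcut, 72 (x) by 28 (y) mm, 36 mm high, 40 g, lying on the tray. Origin at the centre of its underside.
- tape_measure: Bystander: grey tape measure, 60 x 50 mm and 30 mm high, loose on the bench in front of the robot. Origin at the centre of its underside.
- tape_roll: Bystander: cardboard-brown roll, 84 mm across and 25 mm high, lying flat and loose in front of the robot. Origin at the centre of its underside.
- jar: Bystander: closed glass jar, 66 mm across and 85 mm high, loose, beyond the tray and tools. Origin at the centre of its underside.
- glue: Bystander: white glue bottle, 54 mm across and 150 mm high, loose, beyond the tools on the left. Origin at the centre of its underside.

How it is judged (in metres and radians):
On the way, in this order (a step that is already met when the one before it is completed fails the run):
1. all three offcuts are in the waste tub (x of offcut0 in the frame of tub between -0.066 and 0.066 m and y of offcut0 in the frame of tub between -0.066 and 0.066 m and z of each of offcut0, offcut1, offcut2 in the frame of tub below 0.095 m and x of offcut1 in the frame of tub between -0.066 and 0.066 m and y of offcut1 in the frame of tub between -0.066 and 0.066 m and x of offcut2 in the frame of tub between -0.066 and 0.066 m and y of offcut2 in the frame of tub between -0.066 and 0.066 m), for 0.2 s.
2. the spool stands upright on the cleared tray (x of spool in the frame of tray between -0.08 and 0.08 m and y of spool in the frame of tray between -0.085 and 0.085 m and z of spool in the frame of tray below 0.079 m and angle between the z axis of spool and the z axis of tray, either way round below 0.12 rad and contact force between the fingers and spool below 0.1 N and linear speed of spool below 0.03 m/s), for 0.2 s.
3. every tool that is there stands in the caddy (x of screwdriver in the frame of caddy between -0.06 and 0.06 m and y of screwdriver in the frame of caddy between -0.06 and 0.06 m and z of each of screwdriver, torch, paintbrush, file in the frame of caddy below 0.105 m and angle between each of screwdriver, torch, paintbrush, file's own x axis and vertical below 0.6 rad and linear speed of each of screwdriver, torch, paintbrush, file below 0.12 m/s and x of torch in the frame of caddy between -0.06 and 0.06 m and y of torch in the frame of caddy between -0.06 and 0.06 m and x of paintbrush in the frame of caddy between -0.06 and 0.06 m and y of paintbrush in the frame of caddy between -0.06 and 0.06 m and x of file in the frame of caddy between -0.06 and 0.06 m and y of file in the frame of caddy between -0.06 and 0.06 m), for 0.2 s.
At the end, for the whole second after the job is handed in: The three offcuts are in the tub; the spool stands upright on the tray floor, clear of the lip; every tool that is there stands in a caddy compartment, lower end near the floor, upper end up, leaning less than 34 degrees; all at rest and released (all of step 1 and all of step 2 and all of step 3); the robot touches nothing.
It fails at once if the tape measure is pushed more than 4 cm away or tipped over (distance of tape_measure from where it was at the start of the episode above 0.04 m or angle between tape_measure's own z axis and vertical above 0.6 rad).
It fails at once if the tape roll is pushed more than 4 cm away or tipped over (distance of tape_roll from where it was at the start of the episode above 0.04 m or angle between tape_roll's own z axis and vertical above 0.6 rad).
It fails at once if the glass jar is pushed more than 4 cm away or tipped over (distance of jar from where it was at the start of the episode above 0.04 m or angle between jar's own z axis and vertical above 0.6 rad).
It fails at once if the glue bottle is pushed more than 4 cm away or tipped over (distance of glue from where it was at the start of the episode above 0.04 m or angle between glue's own z axis and vertical above 0.6 rad).
Of screwdriver, torch, paintbrush, file only 2 to 4 are there at a start; the rules pass over those that are not, and their reading is None.
At some moment in a run one of screwdriver, torch, paintbrush, file, offcut0, offcut1, offcut2 may be knocked a few centimetres aside while the robot is not near it.
It also fails if it takes over 210 s, if anything falls off the work surface, if the arm or the gripper's body presses on something with over 40 N, if the wrist force passes 120 N, or if a joint passes its speed limit or range.

## Working session

There is one attempt and no reset: what is moved stays moved. The work goes in short steps, Python scripts to look and compute and a tool call to move; the robot and the scene stay as the last step left them, time stands still between calls to the robot, and variables do not carry over. Pictures are saved under pics/ and viewed, at most 14 in all, crops included, and the job is handed in when it is done.

Besides the shell and the picture viewer there is one more tool, called after "Request:" by a JSON object that holds its "name" and its "arguments", one argument or row to a line. drive_tool: Moves the arm, as the interface text tells. Its arguments: {"type":"object","properties":{"rows":{"type":"array"}},"required":["rows"]}

```bash
mkdir -p pics; ls
cat > h.py <<'E'
import numpy as np, cv2
from rig import telemetry, optics, env
def cam(n):
    s=telemetry.get_state(); im,d=optics.get_image(n); c=optics.get_calibration(n)
    K=np.array(c["K"])
    if n=="wrist":
        H=np.array(c["hand_eye"]); T=np.eye(4); T[:3,:3]=s["orientation"]; T[:3,3]=s["ee_pos"]; M=T@H
        R,o=M[:3,:3],M[:3,3]
    else: R,o=np.array(c["orientation"]),np.array(c["origin"])
    v,u=np.mgrid[:480,:640]
    P=np.stack([(u-K[0,2])/K[0,0]*d,(v-K[1,2])/K[1,1]*d,d],-1)@R.T+o
    P[d<=0]=np.nan
    return im,P
def save(n,im): cv2.imwrite("pics/"+n,im[...,::-1])
E
python3 - <<'E'
from h import *
for n in("top","scene"):
    im,P=cam(n); save(n+"0.png",im); np.save(n+"0.npy",P)
s=telemetry.get_state(); print({k:np.round(v,3).tolist() for k,v in s.items()})
E
```

```text
pics
{'t': 0.1, 'joint_positions': [59.399, 21.657, 4.569, 73.019, 0.001, 83.68], 'joint_velocities': [-0.013, 0.004, 0.215, 0.059, 0.011, 0.069], 'tau': [0.001, -46.469, 27.058, 0.012, -0.0, -0.0], 'ee_pos': [236.127, 523.622, 230.45], 'orientation': [[-0.912, 0.411, -0.001], [0.411, 0.912, -0.002], [0.0, -0.002, -1.0]], 'wrist_force': [0.113, 0.705, 0.704], 'ft_torque': [0.005, 0.014, 0.049], 'finger_force': 0.0, 'finger_gap': 1.003}
```

View pics/top0.png

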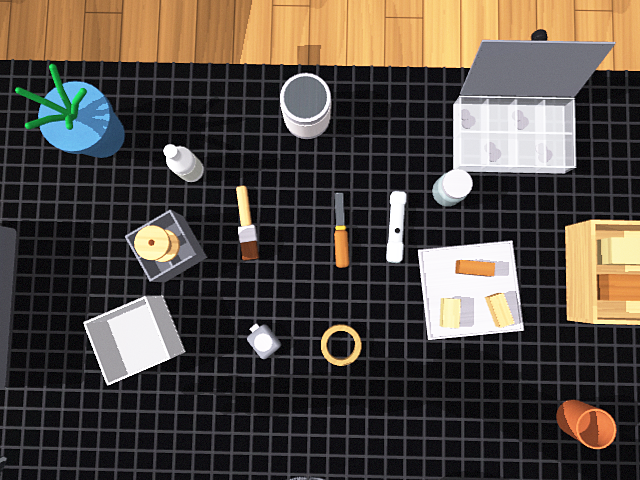

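View pics/scene0.png

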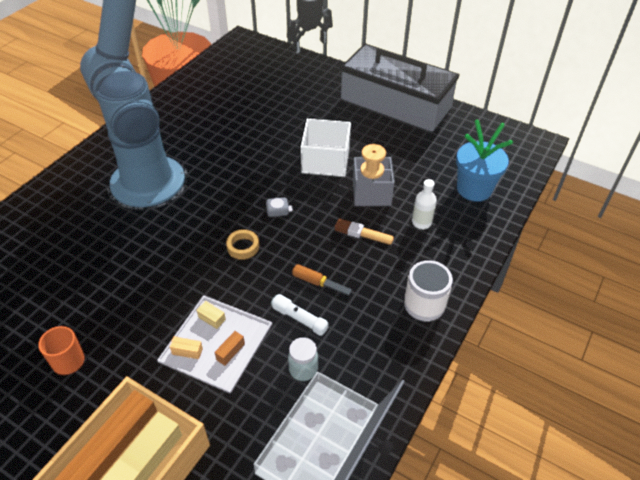

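The top view shows the tub (130,340), caddy (165,245) with the spool (155,243), paintbrush (247,222), file (341,230), torch (396,227) and tray (470,290). The offcuts are at (475,268), (450,312) and (500,310). There is no screwdriver.

```bash
cat >> h.py <<'E'
def rect(P,box,z0,z1,im=None,f=None):
    u0,v0,u1,v1=box; m=np.zeros(P.shape[:2],bool); m[v0:v1,u0:u1]=1
    with np.errstate(invalid='ignore'): m&=(P[...,2]>z0)&(P[...,2]<z1)
    if f is not None: m&=f(im.astype(int))
    n,l,st,_=cv2.connectedComponentsWithStats(m.astype(np.uint8))
    if n<2: return None
    k=1+np.argmax(st[1:,4]); q=P[l==k]
    (cx,cy),(w,h),a=cv2.minAreaRect(q[:,:2].astype(np.float32))
    if w<h: w,h,a=h,w,a+90
    a=(a+90)%180-90
    return np.round([cx,cy,w,h,a,np.median(q[:,2]),len(q)],1)
E
python3 - <<'E'
from h import *
P=np.load("top0.npy")
for n,b,z0,z1 in [("tub",(75,285,195,392),92,106),("caddy",(115,200,215,290),84,97),("spool",(115,200,215,290),150,170),("brush",(225,175,270,270),6,40),("file",(320,185,362,275),4,40),("torch",(375,180,415,275),8,50),("tray",(405,230,535,350),5,14),("cutA",(445,250,515,285),25,60),("cutB",(430,290,474,335),25,60),("cutC",(478,285,520,335),25,60),("tm",(240,315,285,365),15,50),("roll",(315,320,370,372),12,40),("jar",(425,160,480,215),70,100),("glue",(155,135,215,190),40,170)]:
    print(n,rect(P,b,z0,z1))
for u,v in[(300,400),(100,240),(340,200),(396,200),(247,195),(247,250)]: print(u,v,P[v,u].round(1))
print(optics.get_calibration("wrist"))
im,_=cam("wrist"); save("w0.png",im)
E
```

```text
tub [397.4 351.  132.2 130.4 -65.7  98.4 741. ]
caddy [582.4 298.6 105.8 104.9 -58.   89.1 590. ]
spool [581.5 290.   62.9  62.5  66.  159.3 977. ]
brush [ 641.6  143.2  160.    35.9    8.6   18.3 1002. ]
file [631.4 -57.5 163.2  29.8   3.8  22.3 817. ]
torch [ 638.4 -175.5  151.3   32.3   -2.6   29.2 1042. ]
tray [ 508.  -336.4  203.7  192.   -83.3    7.6  871. ]
cutA [ 554.1 -339.8   73.3   28.3   85.7   39.   511. ]
cutB [ 460.1 -288.5   59.8   35.    -2.7   35.   516. ]
cutC [ 468.6 -390.3   67.1   32.2   21.2   36.8  543. ]
tm [391.7  97.1  59.8  50.7  40.1  29.2 700. ]
roll [388.9 -63.6  82.   80.7   1.3  24.6 667. ]
jar [ 719.1 -286.8   58.1   56.1  -44.3   84.7  704. ]
glue [752.5 263.6  54.3  47.1 -37.  100.4 865. ]
300 400 [270.5  18.2   1.7]
100 240 [ 5.982e+02  4.588e+02 -5.000e-01]
340 200 [693.  -57.2  16.7]
396 200 [ 692.6 -174.    31.8]
247 195 [701.7 143.2   6.4]
247 250 [581.8 137.2  18.7]
{'K': array([[432.24524991,   0.        , 324.11927769],
       [  0.        , 432.24524991, 238.29332138],
       [  0.        ,   0.        ,   1.        ]]), 'hand_eye': array([[-1.44477122e-04, -9.47995586e-01, -3.18283440e-01,
         8.20865125e+01],
       [ 9.99999952e-01, -2.24340206e-04,  2.14263141e-04,
         1.43092798e+00],
       [-2.74524285e-04, -3.18283394e-01,  9.47995573e-01,
        -1.42440576e+02],
       [ 0.00000000e+00,  0.00000000e+00,  0.00000000e+00,
         1.00000000e+00]])}
```

Request:
{"name": "drive_tool", "arguments": {
  "rows": [
    {"dx": 13.8, "dy": -37.5, "wz": -1.2, "jaw": 1},
    {"dx": 13.8, "dy": -37.5, "wz": -1.2, "jaw": 1},
    {"dx": 13.8, "dy": -37.5, "wz": -1.2, "jaw": 1},
    {"dx": 13.8, "dy": -37.5, "wz": -1.2, "jaw": 1},
    {"dx": 13.8, "dy": -37.5, "wz": -1.2, "jaw": 1},
    {"dx": 13.8, "dy": -37.5, "wz": -1.2, "jaw": 1},
    {"dx": 13.8, "dy": -37.5, "wz": -1.2, "jaw": 1},
    {"dx": 13.8, "dy": -37.5, "wz": -1.2, "jaw": 1},
    {"dx": 13.8, "dy": -37.5, "wz": -1.2, "jaw": 1},
    {"dx": 13.8, "dy": -37.5, "wz": -1.2, "jaw": 0.4}
  ]
}}

```text
schema error: expected keys dx, dy, dz, wx, wy, wz, jaw
```

Request:
{"name": "drive_tool", "arguments": {
  "rows": [
    {"dx": 13.8, "dy": -37.5, "jaw": 0.4},
    {"dx": 13.8, "dy": -37.5, "jaw": 0.4},
    {"dx": 13.8, "dy": -37.5, "jaw": 0.4},
    {"dx": 13.8, "dy": -37.5, "jaw": 0.4},
    {"dx": 13.8, "dy": -37.5, "jaw": 0.4},
    {"dx": 13.8, "dy": -37.5, "jaw": 0.4},
    {"dx": 13.8, "dy": -37.5, "jaw": 0.4},
    {"dx": 13.8, "dy": -37.5, "jaw": 0.4},
    {"dx": 13.8, "dy": -37.5, "jaw": 0.4},
    {"dx": 13.8, "dy": -37.5, "jaw": 0.4}
  ]
}}

```text
schema error: expected keys dx, dy, dz, wx, wy, wz, jaw
```

Request:
{"name": "drive_tool", "arguments": {
  "rows": [
    {"dx": 13.8, "dy": -37.5, "dz": 0, "wx": 0, "wy": 0, "wz": -1.2, "jaw": 1},
    {"dx": 13.8, "dy": -37.5, "dz": 0, "wx": 0, "wy": 0, "wz": -1.2, "jaw": 1},
    {"dx": 13.8, "dy": -37.5, "dz": 0, "wx": 0, "wy": 0, "wz": -1.2, "jaw": 1},
    {"dx": 13.8, "dy": -37.5, "dz": 0, "wx": 0, "wy": 0, "wz": -1.2, "jaw": 1},
    {"dx": 13.8, "dy": -37.5, "dz": 0, "wx": 0, "wy": 0, "wz": -1.2, "jaw": 1},
    {"dx": 13.8, "dy": -37.5, "dz": 0, "wx": 0, "wy": 0, "wz": -1.2, "jaw": 1},
    {"dx": 13.8, "dy": -37.5, "dz": 0, "wx": 0, "wy": 0, "wz": -1.2, "jaw": 1},
    {"dx": 13.8, "dy": -37.5, "dz": 0, "wx": 0, "wy": 0, "wz": -1.2, "jaw": 1},
    {"dx": 13.8, "dy": -37.5, "dz": 0, "wx": 0, "wy": 0, "wz": -1.2, "jaw": 1},
    {"dx": 13.8, "dy": -37.5, "dz": 0, "wx": 0, "wy": 0, "wz": -1.2, "jaw": 0.4}
  ]
}}

```text
t: 0.98
ee_pos: [374.9, 146.0, 231.3]
orientation: [[0.061, 0.998, 0.0], [0.998, -0.061, -0.001], [-0.001, 0.001, -1.0]]
wrist_force: [0.6, -0.0, -0.4]
finger_gap: 0.885
finger_force: 0.0
```

Request:
{"name": "drive_tool", "arguments": {
  "rows": [
    {"dx": 13.8, "dy": -37.5, "dz": 0, "wx": 0, "wy": 0, "wz": 0, "jaw": 0.4},
    {"dx": 13.8, "dy": -37.5, "dz": 0, "wx": 0, "wy": 0, "wz": 0, "jaw": 0.4},
    {"dx": 13.8, "dy": -37.5, "dz": 0, "wx": 0, "wy": 0, "wz": 0, "jaw": 0.4},
    {"dx": 13.8, "dy": -37.5, "dz": 0, "wx": 0, "wy": 0, "wz": 0, "jaw": 0.4},
    {"dx": 13.8, "dy": -37.5, "dz": 0, "wx": 0, "wy": 0, "wz": 0, "jaw": 0.4},
    {"dx": 13.8, "dy": -37.5, "dz": 0, "wx": 0, "wy": 0, "wz": 0, "jaw": 0.4},
    {"dx": 13.8, "dy": -37.5, "dz": 0, "wx": 0, "wy": 0, "wz": 0, "jaw": 0.4},
    {"dx": 13.8, "dy": -37.5, "dz": 0, "wx": 0, "wy": 0, "wz": 0, "jaw": 0.4},
    {"dx": 13.8, "dy": -37.5, "dz": 0, "wx": 0, "wy": 0, "wz": 0, "jaw": 0.4},
    {"dx": 13.8, "dy": -37.5, "dz": 0, "wx": 0, "wy": 0, "wz": 0, "jaw": 0.4}
  ]
}}

```text
t: 1.82
ee_pos: [513.2, -229.9, 230.6]
orientation: [[0.056, 0.998, 0.0], [0.998, -0.056, -0.001], [-0.001, 0.0, -1.0]]
wrist_force: [0.2, -0.2, -0.0]
finger_gap: 0.699
finger_force: 0.0
```

```bash
cat >> h.py <<'E'
def st():
    s=telemetry.get_state(); R=np.array(s["orientation"])
    print("t",round(s["t"],1),"ee",np.round(s["ee_pos"],1),"psi",round(np.degrees(np.arctan2(R[1,1],R[0,1])),1),"z",R[:,2].round(3),"q",np.round(s["joint_positions"],1),"gap",round(s["finger_gap"]*85,1),"F",np.round(s["wrist_force"],1),round(s["finger_force"],1))
    return s
E
python3 - <<'E'
from h import *
st()
im,P=cam("top")
for n,b in [("cutA",(445,250,515,285)),("cutB",(430,290,474,335)),("cutC",(478,285,520,335))]: print(n,rect(P,b,25,60))
E
```

```text
t 1.8 ee [ 513.2 -229.9  230.6] psi -3.2 z [ 0.    -0.001 -1.   ] q [-30.6  20.1   2.3  72.2  -0.1  62.6] gap 59.4 F [ 0.2 -0.2 -0. ] 0.0
cutA None
cutB [ 449.2 -276.5   36.5   12.    -3.7   34.8   84. ]
cutC None
```

Request:
{"name": "drive_tool", "arguments": {
  "rows": [
    {"dx": 4.2, "dy": -11.4, "dz": -3, "wx": 0, "wy": 0, "wz": -0.02, "jaw": 0.4},
    {"dx": 4.2, "dy": -11.4, "dz": -6, "wx": 0, "wy": 0, "wz": -0.02, "jaw": 0.4},
    {"dx": 4.2, "dy": -11.4, "dz": -9, "wx": 0, "wy": 0, "wz": -0.02, "jaw": 0.4},
    {"dx": 4.2, "dy": -11.4, "dz": -13, "wx": 0, "wy": 0, "wz": -0.02, "jaw": 0.4},
    {"dx": 4.2, "dy": -11.4, "dz": -17, "wx": 0, "wy": 0, "wz": -0.02, "jaw": 0.4},
    {"dx": 4.2, "dy": -11.4, "dz": -20, "wx": 0, "wy": 0, "wz": -0.02, "jaw": 0.4},
    {"dx": 4.2, "dy": -11.4, "dz": -21.7, "wx": 0, "wy": 0, "wz": -0.02, "jaw": 0.4},
    {"dx": 4.2, "dy": -11.4, "dz": -21.7, "wx": 0, "wy": 0, "wz": -0.02, "jaw": 0.4},
    {"dx": 4.2, "dy": -11.4, "dz": -21.7, "wx": 0, "wy": 0, "wz": -0.02, "jaw": -1},
    {"dx": 4.2, "dy": -11.4, "dz": -21.7, "wx": 0, "wy": 0, "wz": -0.02, "jaw": -1}
  ]
}}

```text
t: 2.7
ee_pos: [555.5, -340.3, 16.3]
orientation: [[0.073, 0.997, 0.002], [0.997, -0.073, -0.001], [-0.001, 0.002, -1.0]]
wrist_force: [0.1, 0.1, 1.3]
finger_gap: 0.427
finger_force: 0.0
```

Request:
{"name": "drive_tool", "arguments": {
  "rows": [
    {"dx": 0, "dy": 0, "dz": 0, "wx": 0, "wy": 0, "wz": 0, "jaw": -1},
    {"dx": 0, "dy": 0, "dz": 0, "wx": 0, "wy": 0, "wz": 0, "jaw": -1},
    {"dx": 0, "dy": 0, "dz": 0, "wx": 0, "wy": 0, "wz": 0, "jaw": -1},
    {"dx": 0, "dy": 0, "dz": 2, "wx": 0, "wy": 0, "wz": 0, "jaw": -1},
    {"dx": 0, "dy": 0, "dz": 5, "wx": 0, "wy": 0, "wz": 0, "jaw": -1},
    {"dx": 0, "dy": 0, "dz": 9, "wx": 0, "wy": 0, "wz": 0, "jaw": -1},
    {"dx": 0, "dy": 0, "dz": 13, "wx": 0, "wy": 0, "wz": 0, "jaw": -1},
    {"dx": 0, "dy": 3, "dz": 16, "wx": 0, "wy": 0, "wz": 0, "jaw": -1},
    {"dx": 0, "dy": 6, "dz": 16, "wx": 0, "wy": 0, "wz": 0, "jaw": -1},
    {"dx": 0, "dy": 10, "dz": 16, "wx": 0, "wy": 0, "wz": 0, "jaw": -1}
  ]
}}

```text
t: 3.53
ee_pos: [557.0, -242.0, 179.0]
orientation: [[0.076, 0.997, 0.008], [0.997, -0.076, -0.005], [-0.005, 0.009, -1.0]]
wrist_force: [1.9, 0.8, -1.3]
finger_gap: 0.313
finger_force: 60.1
```

Request:
{"name": "drive_tool", "arguments": {
  "rows": [
    {"dx": -11.5, "dy": 38.3, "dz": 0, "wx": 0, "wy": 0, "wz": 0.5, "jaw": -1},
    {"dx": -11.5, "dy": 38.3, "dz": 0, "wx": 0, "wy": 0, "wz": 0.5, "jaw": -1},
    {"dx": -11.5, "dy": 38.3, "dz": 0, "wx": 0, "wy": 0, "wz": 0.5, "jaw": -1},
    {"dx": -11.5, "dy": 38.3, "dz": 0, "wx": 0, "wy": 0, "wz": 0.5, "jaw": -1},
    {"dx": -11.5, "dy": 38.3, "dz": 0, "wx": 0, "wy": 0, "wz": 0.5, "jaw": -1},
    {"dx": -11.5, "dy": 38.3, "dz": 0, "wx": 0, "wy": 0, "wz": 0.5, "jaw": -1},
    {"dx": -11.5, "dy": 38.3, "dz": 0, "wx": 0, "wy": 0, "wz": 0.5, "jaw": -1},
    {"dx": -11.5, "dy": 38.3, "dz": 0, "wx": 0, "wy": 0, "wz": 0.5, "jaw": -1},
    {"dx": -11.5, "dy": 38.3, "dz": 0, "wx": 0, "wy": 0, "wz": 0.5, "jaw": -1},
    {"dx": -11.5, "dy": 38.3, "dz": 0, "wx": 0, "wy": 0, "wz": 0.5, "jaw": -1}
  ]
}}

```text
t: 4.37
ee_pos: [438.1, 146.4, 175.6]
orientation: [[-0.417, 0.909, 0.002], [0.909, 0.417, 0.002], [0.001, 0.002, -1.0]]
wrist_force: [0.8, -0.1, -1.1]
finger_gap: 0.315
finger_force: 60.0
```

Request:
{"name": "drive_tool", "arguments": {
  "rows": [
    {"dx": -1.2, "dy": 4, "dz": 0, "wx": 0, "wy": 0, "wz": 0, "jaw": -1},
    {"dx": -2.3, "dy": 8, "dz": 0, "wx": 0, "wy": 0, "wz": 0, "jaw": -1},
    {"dx": -3.5, "dy": 12, "dz": 0, "wx": 0, "wy": 0, "wz": 0, "jaw": -1},
    {"dx": -4.7, "dy": 16, "dz": 0, "wx": 0, "wy": 0, "wz": 0, "jaw": -1},
    {"dx": -6, "dy": 20, "dz": 0, "wx": 0, "wy": 0, "wz": 0, "jaw": -1},
    {"dx": -6, "dy": 20, "dz": -4, "wx": 0, "wy": 0, "wz": 0, "jaw": -1},
    {"dx": -6, "dy": 20, "dz": -8, "wx": 0, "wy": 0, "wz": 0, "jaw": -1},
    {"dx": -6, "dy": 20, "dz": -8, "wx": 0, "wy": 0, "wz": 0, "jaw": -1},
    {"dx": -6, "dy": 20, "dz": -8, "wx": 0, "wy": 0, "wz": 0, "jaw": -0.05},
    {"dx": -6, "dy": 20, "dz": -8, "wx": 0, "wy": 0, "wz": 0, "jaw": -0.05}
  ]
}}

```text
t: 5.2
ee_pos: [380.6, 343.6, 96.5]
orientation: [[-0.414, 0.91, 0.002], [0.91, 0.414, 0.001], [0.0, 0.002, -1.0]]
wrist_force: [0.1, 1.1, 0.8]
finger_gap: 0.477
finger_force: 0.0
```

Request:
{"name": "drive_tool", "arguments": {
  "rows": [
    {"dx": 0, "dy": 0, "dz": 0, "wx": 0, "wy": 0, "wz": 0, "jaw": -0.05},
    {"dx": 0, "dy": 0, "dz": 4, "wx": 0, "wy": 0, "wz": 0, "jaw": -0.05},
    {"dx": 0, "dy": 0, "dz": 8, "wx": 0, "wy": 0, "wz": 0, "jaw": -0.05},
    {"dx": 1.3, "dy": -4, "dz": 9, "wx": 0, "wy": 0, "wz": 0.4, "jaw": 0.4},
    {"dx": 2.6, "dy": -8, "dz": 9, "wx": 0, "wy": 0, "wz": 0.4, "jaw": 0.4},
    {"dx": 3.9, "dy": -12, "dz": 9, "wx": 0, "wy": 0, "wz": 0.4, "jaw": 0.4},
    {"dx": 5, "dy": -16, "dz": 9, "wx": 0, "wy": 0, "wz": 0.6, "jaw": 0.4},
    {"dx": 6, "dy": -20, "dz": 9, "wx": 0, "wy": 0, "wz": 0.8, "jaw": 0.4},
    {"dx": 6, "dy": -24, "dz": 9, "wx": 0, "wy": 0, "wz": 0.8, "jaw": 0.4},
    {"dx": 6, "dy": -28, "dz": 9, "wx": 0, "wy": 0, "wz": 0.8, "jaw": 0.4}
  ]
}}

```text
t: 6.03
ee_pos: [440.6, 98.3, 187.3]
orientation: [[-0.927, 0.375, 0.006], [0.375, 0.927, 0.0], [-0.006, 0.003, -1.0]]
wrist_force: [1.0, -0.2, 0.4]
finger_gap: 0.701
finger_force: 0.0
```

Run:
```python
from h import *
st()
im,P=cam("top")
for n,b in [("cutB",(430,290,474,335)),("cutC",(478,285,520,335))]: print(n,rect(P,b,25,60))
print("tubcontent",rect(P,(90,300,180,380),15,85))
```

```text
t 6.0 ee [440.6  98.3 187.3] psi 68.0 z [ 0.006  0.    -1.   ] q [  4.5   8.2 -19.8  61.6  -0.   26.5] gap 59.6 F [ 1.  -0.2  0.4] 0.0
cutB [ 460.1 -288.2   59.9   34.5   -2.4   34.9  514. ]
cutC [ 468.6 -390.4   66.3   31.4   19.7   36.8  539. ]
tubcontent [460.2 308.8  30.6   3.2  25.3  53.2 174. ]
```

Run:
```python
from h import *
cam("top");st()
```

```text
t 6.1 ee [440.3  95.9 187.1] psi 67.4 z [ 0.005 -0.001 -1.   ] q [  4.3   8.2 -19.9  61.6  -0.1  26.9] gap 59.5 F [-0.9 -0.6  1.1] 0.0
```

Request:
{"name": "drive_tool", "arguments": {
  "rows": [
    {"dx": 2, "dy": -4, "dz": 0, "wx": 0, "wy": 0, "wz": 0.35, "jaw": 0.4},
    {"dx": 2, "dy": -8, "dz": 0, "wx": 0, "wy": 0, "wz": 0.35, "jaw": 0.4},
    {"dx": 2, "dy": -12, "dz": 0, "wx": 0, "wy": 0, "wz": 0.35, "jaw": 0.4},
    {"dx": 2, "dy": -16, "dz": 0, "wx": 0, "wy": 0, "wz": 0.35, "jaw": 0.4},
    {"dx": 2, "dy": -20, "dz": 0, "wx": 0, "wy": 0, "wz": 0.35, "jaw": 0.4},
    {"dx": 2, "dy": -24, "dz": 0, "wx": 0, "wy": 0, "wz": 0.35, "jaw": 0.4},
    {"dx": 2, "dy": -28, "dz": 0, "wx": 0, "wy": 0, "wz": 0.35, "jaw": 0.4},
    {"dx": 2, "dy": -32, "dz": 0, "wx": 0, "wy": 0, "wz": 0.35, "jaw": 0.4},
    {"dx": 2, "dy": -34, "dz": 0, "wx": 0, "wy": 0, "wz": 0.35, "jaw": 0.4},
    {"dx": 2, "dy": -34, "dz": 0, "wx": 0, "wy": 0, "wz": 0.35, "jaw": 0.4}
  ]
}}

```text
t: 6.97
ee_pos: [459.9, -245.7, 186.7]
orientation: [[-0.999, 0.046, 0.005], [0.046, 0.999, -0.005], [-0.005, -0.005, -1.0]]
wrist_force: [1.3, -0.1, 0.1]
finger_gap: 0.696
finger_force: 0.0
```

Request:
{"name": "drive_tool", "arguments": {
  "rows": [
    {"dx": 0, "dy": -4.2, "dz": 0, "wx": 0, "wy": 0, "wz": 0, "jaw": 0.4},
    {"dx": 0, "dy": -4.3, "dz": -4, "wx": 0, "wy": 0, "wz": 0, "jaw": 0.4},
    {"dx": 0, "dy": -4.3, "dz": -8, "wx": 0, "wy": 0, "wz": 0, "jaw": 0.4},
    {"dx": 0, "dy": -4.3, "dz": -12, "wx": 0, "wy": 0, "wz": 0, "jaw": 0.4},
    {"dx": 0, "dy": -4.3, "dz": -15.5, "wx": 0, "wy": 0, "wz": 0, "jaw": 0.4},
    {"dx": 0, "dy": -4.3, "dz": -17.3, "wx": 0, "wy": 0, "wz": 0, "jaw": 0.4},
    {"dx": 0, "dy": -4.3, "dz": -17.3, "wx": 0, "wy": 0, "wz": 0, "jaw": 0.4},
    {"dx": 0, "dy": -4.3, "dz": -17.3, "wx": 0, "wy": 0, "wz": 0, "jaw": -1},
    {"dx": 0, "dy": -4.3, "dz": -17.3, "wx": 0, "wy": 0, "wz": 0, "jaw": -1},
    {"dx": 0, "dy": -4.3, "dz": -17.3, "wx": 0, "wy": 0, "wz": 0, "jaw": -1}
  ]
}}

```text
t: 7.8
ee_pos: [460.6, -284.1, 14.4]
orientation: [[-0.999, 0.038, 0.004], [0.038, 0.999, -0.003], [-0.005, -0.003, -1.0]]
wrist_force: [0.3, 0.0, -0.6]
finger_gap: 0.385
finger_force: 59.5
```

Request:
{"name": "drive_tool", "arguments": {
  "rows": [
    {"dx": 0, "dy": 0, "dz": 0, "wx": 0, "wy": 0, "wz": 0, "jaw": -1},
    {"dx": 0, "dy": 0, "dz": 0, "wx": 0, "wy": 0, "wz": 0, "jaw": -1},
    {"dx": 0, "dy": 0, "dz": 4, "wx": 0, "wy": 0, "wz": 0, "jaw": -1},
    {"dx": 0, "dy": 0, "dz": 8, "wx": 0, "wy": 0, "wz": 0, "jaw": -1},
    {"dx": 0, "dy": 0, "dz": 12, "wx": 0, "wy": 0, "wz": 0, "jaw": -1},
    {"dx": 0, "dy": 0, "dz": 15, "wx": 0, "wy": 0, "wz": 0, "jaw": -1},
    {"dx": 0, "dy": 3, "dz": 16, "wx": 0, "wy": 0, "wz": 0, "jaw": -1},
    {"dx": 0, "dy": 6, "dz": 16, "wx": 0, "wy": 0, "wz": 0, "jaw": -1},
    {"dx": 0, "dy": 10, "dz": 16, "wx": 0, "wy": 0, "wz": 0, "jaw": -1},
    {"dx": 0, "dy": 14, "dz": 16, "wx": 0, "wy": 0, "wz": 0, "jaw": -1}
  ]
}}

```text
t: 8.63
ee_pos: [459.0, -142.1, 173.3]
orientation: [[-0.999, 0.041, 0.004], [0.041, 0.999, -0.001], [-0.004, -0.001, -1.0]]
wrist_force: [0.9, 0.8, -0.1]
finger_gap: 0.383
finger_force: 60.0
```

Request:
{"name": "drive_tool", "arguments": {
  "rows": [
    {"dx": -0.4, "dy": 4, "dz": 0, "wx": 0, "wy": 0, "wz": 0.47, "jaw": -1},
    {"dx": -0.8, "dy": 8, "dz": 0, "wx": 0, "wy": 0, "wz": 0.47, "jaw": -1},
    {"dx": -1.2, "dy": 12, "dz": 0, "wx": 0, "wy": 0, "wz": 0.47, "jaw": -1},
    {"dx": -1.5, "dy": 16, "dz": 0, "wx": 0, "wy": 0, "wz": 0.47, "jaw": -1},
    {"dx": -1.8, "dy": 20, "dz": 0, "wx": 0, "wy": 0, "wz": 0.47, "jaw": -1},
    {"dx": -2.1, "dy": 24, "dz": 0, "wx": 0, "wy": 0, "wz": 0.47, "jaw": -1},
    {"dx": -2.4, "dy": 28, "dz": 0, "wx": 0, "wy": 0, "wz": 0.47, "jaw": -1},
    {"dx": -2.7, "dy": 32, "dz": 0, "wx": 0, "wy": 0, "wz": 0.47, "jaw": -1},
    {"dx": -3, "dy": 36, "dz": 0, "wx": 0, "wy": 0, "wz": 0.47, "jaw": -1},
    {"dx": -3.3, "dy": 40, "dz": 0, "wx": 0, "wy": 0, "wz": 0.47, "jaw": -1}
  ]
}}

```text
t: 9.47
ee_pos: [425.1, 259.7, 172.9]
orientation: [[-0.908, -0.418, 0.003], [-0.418, 0.908, 0.001], [-0.003, 0.0, -1.0]]
wrist_force: [0.9, -0.6, -0.4]
finger_gap: 0.386
finger_force: 60.0
```

Request:
{"name": "drive_tool", "arguments": {
  "rows": [
    {"dx": -0.3, "dy": 4, "dz": 0, "wx": 0, "wy": 0, "wz": 0, "jaw": -1},
    {"dx": -0.5, "dy": 8.3, "dz": 0, "wx": 0, "wy": 0, "wz": 0, "jaw": -1},
    {"dx": -0.5, "dy": 8.3, "dz": -2, "wx": 0, "wy": 0, "wz": 0, "jaw": -1},
    {"dx": -0.5, "dy": 8.3, "dz": -5, "wx": 0, "wy": 0, "wz": 0, "jaw": -1},
    {"dx": -0.5, "dy": 8.3, "dz": -8, "wx": 0, "wy": 0, "wz": 0, "jaw": -1},
    {"dx": -0.5, "dy": 8.3, "dz": -8, "wx": 0, "wy": 0, "wz": 0, "jaw": -1},
    {"dx": -0.5, "dy": 8.3, "dz": -8, "wx": 0, "wy": 0, "wz": 0, "jaw": 0.05},
    {"dx": -0.5, "dy": 8.3, "dz": -8, "wx": 0, "wy": 0, "wz": 0, "jaw": 0.05},
    {"dx": -0.5, "dy": 8.3, "dz": -8, "wx": 0, "wy": 0, "wz": 0, "jaw": 0.05},
    {"dx": -0.5, "dy": 8.3, "dz": -4, "wx": 0, "wy": 0, "wz": 0, "jaw": 0.05}
  ]
}}

```text
t: 10.3
ee_pos: [416.7, 337.8, 127.1]
orientation: [[-0.909, -0.418, -0.009], [-0.418, 0.909, -0.005], [0.01, -0.001, -1.0]]
wrist_force: [-1.0, -0.5, -0.5]
finger_gap: 0.524
finger_force: 0.0
```

Request:
{"name": "drive_tool", "arguments": {
  "rows": [
    {"dx": 0, "dy": 0, "dz": 4, "wx": 0, "wy": 0, "wz": 0, "jaw": 0.4},
    {"dx": 0, "dy": -4, "dz": 5, "wx": 0, "wy": 0, "wz": 0, "jaw": 0.4},
    {"dx": 0, "dy": -8, "dz": 5, "wx": 0, "wy": 0, "wz": 0, "jaw": 0.4},
    {"dx": 0, "dy": -12, "dz": 5, "wx": 0, "wy": 0, "wz": 0, "jaw": 0.4},
    {"dx": 0, "dy": -16, "dz": 5, "wx": 0, "wy": 0, "wz": 0, "jaw": 0.4},
    {"dx": 0, "dy": -20, "dz": 5, "wx": 0, "wy": 0, "wz": 0, "jaw": 0.4},
    {"dx": 0, "dy": -24, "dz": 5, "wx": 0, "wy": 0, "wz": 0, "jaw": 0.4},
    {"dx": 0, "dy": -28, "dz": 5, "wx": 0, "wy": 0, "wz": 0, "jaw": 0.4},
    {"dx": 0, "dy": -32, "dz": 5, "wx": 0, "wy": 0, "wz": 0, "jaw": 0.4},
    {"dx": 0, "dy": -36, "dz": 5, "wx": 0, "wy": 0, "wz": 0, "jaw": 0.4}
  ]
}}

```text
t: 11.13
ee_pos: [421.1, -22.0, 183.8]
orientation: [[-0.908, -0.418, 0.005], [-0.418, 0.908, -0.001], [-0.004, -0.003, -1.0]]
wrist_force: [1.3, -0.4, -0.1]
finger_gap: 0.701
finger_force: 0.0
```

Run:
```python
from h import *
im,P=cam("top");save("top1.png",im)
st()
for n,b in [("cutC",(460,255,535,335)),("spool",(115,200,215,290))]: print(n,rect(P,b,25 if n=="cutC" else 150,60 if n=="cutC" else 170))
```

```text
t 11.2 ee [421.7 -29.1 183.9] psi 114.2 z [ 0.005 -0.007 -1.   ] q [-12.3   5.2 -23.9  60.5  -0.4 -36.5] gap 59.6 F [ 1.4 -4.8  0.3] 0.0
cutC [ 468.6 -390.6   66.3   31.9   19.7   37.   546. ]
spool [580.8 290.2  63.3  62.  -87.8 159.4 977. ]
```

View pics/top1.png

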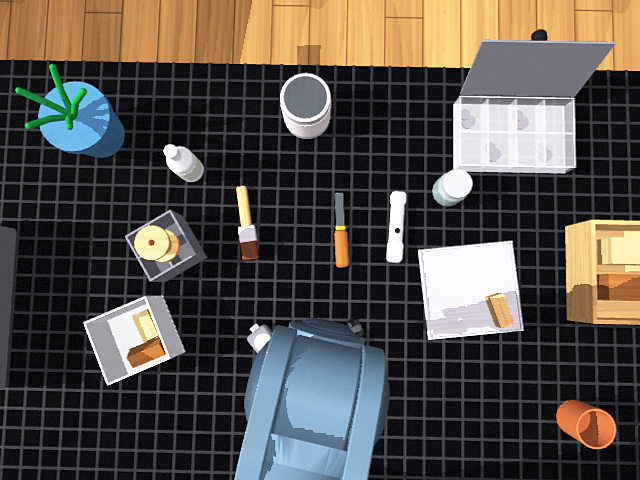

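Request:
{"name": "drive_tool", "arguments": {
  "rows": [
    {"dx": 0.5, "dy": -4, "dz": 0, "wx": 0, "wy": 0, "wz": -0.06, "jaw": 0.4},
    {"dx": 1, "dy": -8, "dz": 0, "wx": 0, "wy": 0, "wz": -0.06, "jaw": 0.4},
    {"dx": 1.5, "dy": -12, "dz": 0, "wx": 0, "wy": 0, "wz": -0.06, "jaw": 0.4},
    {"dx": 2, "dy": -16, "dz": 0, "wx": 0, "wy": 0, "wz": -0.06, "jaw": 0.4},
    {"dx": 2.5, "dy": -20, "dz": 0, "wx": 0, "wy": 0, "wz": -0.06, "jaw": 0.4},
    {"dx": 3, "dy": -24, "dz": 0, "wx": 0, "wy": 0, "wz": -0.06, "jaw": 0.4},
    {"dx": 3.5, "dy": -28, "dz": 0, "wx": 0, "wy": 0, "wz": -0.06, "jaw": 0.4},
    {"dx": 4, "dy": -32, "dz": 0, "wx": 0, "wy": 0, "wz": -0.06, "jaw": 0.4},
    {"dx": 4.7, "dy": -36, "dz": 0, "wx": 0, "wy": 0, "wz": -0.06, "jaw": 0.4},
    {"dx": 4.7, "dy": -36, "dz": -3, "wx": 0, "wy": 0, "wz": -0.06, "jaw": 0.4}
  ]
}}

```text
t: 12.02
ee_pos: [473.2, -392.7, 160.3]
orientation: [[-0.934, -0.357, 0.015], [-0.357, 0.934, -0.018], [-0.007, -0.022, -1.0]]
wrist_force: [1.5, -1.8, -0.0]
finger_gap: 0.699
finger_force: 0.0
```

Run:
```python
from h import *
cam("top");st()
```

```text
t 12.1 ee [ 468.6 -385.1  150. ] psi 111.0 z [ 0.004 -0.004 -1.   ] q [-45.4  26.8   0.5  63.3  -0.  -66.4] gap 59.8 F [-1.6  1.9 -4.2] 0.0
```

Request:
{"name": "drive_tool", "arguments": {
  "rows": [
    {"dx": 0, "dy": -0.4, "dz": -3, "wx": 0, "wy": 0, "wz": 0, "jaw": 0.4},
    {"dx": 0, "dy": -0.4, "dz": -7, "wx": 0, "wy": 0, "wz": 0, "jaw": 0.4},
    {"dx": 0, "dy": -0.4, "dz": -11, "wx": 0, "wy": 0, "wz": 0, "jaw": 0.4},
    {"dx": 0, "dy": -0.4, "dz": -13, "wx": 0, "wy": 0, "wz": 0, "jaw": 0.4},
    {"dx": 0, "dy": -0.4, "dz": -13.8, "wx": 0, "wy": 0, "wz": 0, "jaw": 0.4},
    {"dx": 0, "dy": -0.4, "dz": -13.8, "wx": 0, "wy": 0, "wz": 0, "jaw": 0.4},
    {"dx": 0, "dy": -0.4, "dz": -13.8, "wx": 0, "wy": 0, "wz": 0, "jaw": -1},
    {"dx": 0, "dy": -0.4, "dz": -13.8, "wx": 0, "wy": 0, "wz": 0, "jaw": -1},
    {"dx": 0, "dy": -0.4, "dz": -13.8, "wx": 0, "wy": 0, "wz": 0, "jaw": -1},
    {"dx": 0, "dy": -0.4, "dz": -13.8, "wx": 0, "wy": 0, "wz": 0, "jaw": -1}
  ]
}}

```text
t: 12.9
ee_pos: [469.3, -385.7, 16.6]
orientation: [[-0.932, -0.363, 0.004], [-0.363, 0.932, -0.004], [-0.003, -0.005, -1.0]]
wrist_force: [-0.8, -0.1, 6.7]
finger_gap: 0.335
finger_force: 60.3
```

Request:
{"name": "drive_tool", "arguments": {
  "rows": [
    {"dx": 0, "dy": 0, "dz": 0, "wx": 0, "wy": 0, "wz": 0, "jaw": -1},
    {"dx": 0, "dy": 0, "dz": 4, "wx": 0, "wy": 0, "wz": 0, "jaw": -1},
    {"dx": 0, "dy": 0, "dz": 8, "wx": 0, "wy": 0, "wz": 0, "jaw": -1},
    {"dx": 0, "dy": 0, "dz": 12, "wx": 0, "wy": 0, "wz": 0, "jaw": -1},
    {"dx": 0, "dy": 0, "dz": 15, "wx": 0, "wy": 0, "wz": 0, "jaw": -1},
    {"dx": 0, "dy": 4, "dz": 16, "wx": 0, "wy": 0, "wz": 0, "jaw": -1},
    {"dx": 0, "dy": 8, "dz": 16, "wx": 0, "wy": 0, "wz": 0, "jaw": -1},
    {"dx": 0, "dy": 12, "dz": 16, "wx": 0, "wy": 0, "wz": 0, "jaw": -1},
    {"dx": 0, "dy": 16, "dz": 16, "wx": 0, "wy": 0, "wz": 0, "jaw": -1},
    {"dx": 0, "dy": 20, "dz": 16, "wx": 0, "wy": 0, "wz": 0, "jaw": -1}
  ]
}}

```text
t: 13.73
ee_pos: [467.4, -182.3, 174.8]
orientation: [[-0.932, -0.362, 0.003], [-0.362, 0.932, -0.001], [-0.002, -0.002, -1.0]]
wrist_force: [1.0, 0.0, 0.1]
finger_gap: 0.332
finger_force: 59.6
```

Request:
{"name": "drive_tool", "arguments": {
  "rows": [
    {"dx": -0.5, "dy": 4, "dz": 0, "wx": 0, "wy": 0, "wz": 0.06, "jaw": -1},
    {"dx": -1, "dy": 8, "dz": 0, "wx": 0, "wy": 0, "wz": 0.06, "jaw": -1},
    {"dx": -1.5, "dy": 12, "dz": 0, "wx": 0, "wy": 0, "wz": 0.06, "jaw": -1},
    {"dx": -2, "dy": 16, "dz": 0, "wx": 0, "wy": 0, "wz": 0.06, "jaw": -1},
    {"dx": -2.5, "dy": 20, "dz": 0, "wx": 0, "wy": 0, "wz": 0.06, "jaw": -1},
    {"dx": -3, "dy": 24, "dz": 0, "wx": 0, "wy": 0, "wz": 0.06, "jaw": -1},
    {"dx": -3.5, "dy": 28, "dz": 0, "wx": 0, "wy": 0, "wz": 0.06, "jaw": -1},
    {"dx": -4, "dy": 32, "dz": 0, "wx": 0, "wy": 0, "wz": 0.06, "jaw": -1},
    {"dx": -4.5, "dy": 36, "dz": 0, "wx": 0, "wy": 0, "wz": 0.06, "jaw": -1},
    {"dx": -5, "dy": 40, "dz": 0, "wx": 0, "wy": 0, "wz": 0.06, "jaw": -1}
  ]
}}

```text
t: 14.57
ee_pos: [417.0, 218.5, 174.8]
orientation: [[-0.908, -0.418, 0.003], [-0.418, 0.908, 0.001], [-0.003, -0.0, -1.0]]
wrist_force: [1.2, -0.4, -0.7]
finger_gap: 0.34
finger_force: 59.6
```

Request:
{"name": "drive_tool", "arguments": {
  "rows": [
    {"dx": -0.7, "dy": 4, "dz": 0, "wx": 0, "wy": 0, "wz": 0, "jaw": -1},
    {"dx": -1.4, "dy": 8, "dz": 0, "wx": 0, "wy": 0, "wz": 0, "jaw": -1},
    {"dx": -2, "dy": 12, "dz": 0, "wx": 0, "wy": 0, "wz": 0, "jaw": -1},
    {"dx": -2.6, "dy": 14.8, "dz": -2, "wx": 0, "wy": 0, "wz": 0, "jaw": -1},
    {"dx": -2.6, "dy": 14.8, "dz": -5, "wx": 0, "wy": 0, "wz": 0, "jaw": -1},
    {"dx": -2.6, "dy": 14.8, "dz": -8, "wx": 0, "wy": 0, "wz": 0, "jaw": -1},
    {"dx": -2.6, "dy": 14.8, "dz": -8, "wx": 0, "wy": 0, "wz": 0, "jaw": 0.05},
    {"dx": -2.6, "dy": 14.8, "dz": -8, "wx": 0, "wy": 0, "wz": 0, "jaw": 0.05},
    {"dx": -2.6, "dy": 14.8, "dz": -8, "wx": 0, "wy": 0, "wz": 0, "jaw": 0.05},
    {"dx": -2.6, "dy": 14.8, "dz": -4, "wx": 0, "wy": 0, "wz": 0, "jaw": 0.05}
  ]
}}

```text
t: 15.4
ee_pos: [387.9, 361.4, 129.4]
orientation: [[-0.909, -0.417, -0.008], [-0.417, 0.909, -0.006], [0.01, -0.002, -1.0]]
wrist_force: [-0.0, 2.5, -0.8]
finger_gap: 0.525
finger_force: 0.0
```

Request:
{"name": "drive_tool", "arguments": {
  "rows": [
    {"dx": 0, "dy": 0, "dz": 4, "wx": 0, "wy": 0, "wz": 0, "jaw": 1},
    {"dx": 0, "dy": -3, "dz": 7, "wx": 0, "wy": 0, "wz": 0, "jaw": 1},
    {"dx": 0, "dy": -6, "dz": 10, "wx": 0, "wy": 0, "wz": 0, "jaw": 1},
    {"dx": 0, "dy": -10, "dz": 11, "wx": 0, "wy": 0, "wz": 0, "jaw": 1},
    {"dx": 0, "dy": -14, "dz": 11, "wx": 0, "wy": 0, "wz": 0, "jaw": 1},
    {"dx": 0, "dy": -18, "dz": 11, "wx": 0, "wy": 0, "wz": 0, "jaw": 1},
    {"dx": 0, "dy": -22, "dz": 11, "wx": 0, "wy": 0, "wz": 0, "jaw": 1},
    {"dx": 0, "dy": -22, "dz": 11, "wx": 0, "wy": 0, "wz": 0, "jaw": 1},
    {"dx": 0, "dy": -22, "dz": 11, "wx": 0, "wy": 0, "wz": 0, "jaw": 1},
    {"dx": 0, "dy": -22, "dz": 11, "wx": 0, "wy": 0, "wz": 0, "jaw": 1}
  ]
}}

```text
t: 16.23
ee_pos: [392.3, 144.4, 245.4]
orientation: [[-0.909, -0.417, 0.004], [-0.417, 0.909, 0.002], [-0.004, -0.0, -1.0]]
wrist_force: [0.9, 1.0, -0.1]
finger_gap: 0.998
finger_force: 0.0
```

Run:
```python
from h import *
im,P=cam("top");save("top2.png",im[180:400,60:540])
st()
for n,b,z0,z1 in [("tray",(405,230,535,350),25,60),("spool",(115,200,215,290),150,170),("tub",(80,290,190,390),15,88)]: print(n,rect(P,b,z0,z1))
```

```text
t 16.3 ee [392.  145.  244.9] psi 114.7 z [ 0.003  0.001 -1.   ] q [ 11.6   3.  -17.   69.8   0.  -13.2] gap 84.7 F [ 0.6 -0.2 -0.2] 0.0
tray None
spool [581.1 289.9  63.   62.9 -51.1 159.4 981. ]
tub [ 403.5  350.6   86.4   71.4   22.7   36.8 1141. ]
```

View pics/top2.png

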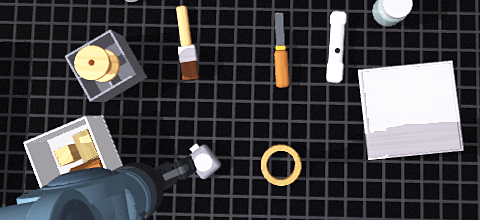

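Request:
{"name": "drive_tool", "arguments": {
  "rows": [
    {"dx": 3.1, "dy": 2.4, "dz": 0, "wx": 0, "wy": 0, "wz": 0, "jaw": 1},
    {"dx": 6.2, "dy": 4.8, "dz": 0, "wx": 0, "wy": 0, "wz": 0, "jaw": 1},
    {"dx": 9.4, "dy": 7.2, "dz": 0, "wx": 0, "wy": 0, "wz": 0, "jaw": 1},
    {"dx": 12.5, "dy": 9.6, "dz": 0, "wx": 0, "wy": 0, "wz": 0, "jaw": 1},
    {"dx": 15.7, "dy": 12, "dz": 0, "wx": 0, "wy": 0, "wz": 0, "jaw": 1},
    {"dx": 18.9, "dy": 14.5, "dz": 0, "wx": 0, "wy": 0, "wz": 0, "jaw": 1},
    {"dx": 18.9, "dy": 14.5, "dz": -3, "wx": 0, "wy": 0, "wz": 0, "jaw": 1},
    {"dx": 18.9, "dy": 14.5, "dz": -5, "wx": 0, "wy": 0, "wz": 0, "jaw": 1},
    {"dx": 18.9, "dy": 14.5, "dz": -5, "wx": 0, "wy": 0, "wz": 0, "jaw": 1},
    {"dx": 18.9, "dy": 14.5, "dz": -5, "wx": 0, "wy": 0, "wz": 0, "jaw": 1}
  ]
}}

```text
t: 17.12
ee_pos: [578.4, 290.7, 191.9]
orientation: [[-0.907, -0.421, -0.004], [-0.421, 0.907, -0.001], [0.004, 0.001, -1.0]]
wrist_force: [0.3, 0.5, 0.9]
finger_gap: 0.998
finger_force: 0.0
```

Run:
```python
from h import *
st()
im,P=cam("top"); print(rect(P,(115,200,215,290),150,170))
```

```text
t 17.1 ee [578.4 290.7 191.9] psi 114.9 z [-0.004 -0.001 -1.   ] q [21.1 31.2 13.9 72.9  0.  -3.8] gap 84.8 F [0.3 0.5 0.9] 0.0
[570.7 285.3  63.3  39.7 -66.6 159.3 604. ]
```

Request:
{"name": "drive_tool", "arguments": {
  "rows": [
    {"dx": 0.1, "dy": 0, "dz": -2.5, "wx": 0, "wy": 0, "wz": 0, "jaw": 1},
    {"dx": 0.1, "dy": 0, "dz": -5, "wx": 0, "wy": 0, "wz": 0, "jaw": 1},
    {"dx": 0.1, "dy": 0, "dz": -6.2, "wx": 0, "wy": 0, "wz": 0, "jaw": 1},
    {"dx": 0.1, "dy": 0, "dz": -6.2, "wx": 0, "wy": 0, "wz": 0, "jaw": 1},
    {"dx": 0.1, "dy": 0, "dz": -6.2, "wx": 0, "wy": 0, "wz": 0, "jaw": -1},
    {"dx": 0.1, "dy": 0, "dz": -6.2, "wx": 0, "wy": 0, "wz": 0, "jaw": -1},
    {"dx": 0.1, "dy": 0, "dz": -6.2, "wx": 0, "wy": 0, "wz": 0, "jaw": -1},
    {"dx": 0.1, "dy": 0, "dz": -6.2, "wx": 0, "wy": 0, "wz": 0, "jaw": -1},
    {"dx": 0.1, "dy": 0, "dz": -6.2, "wx": 0, "wy": 0, "wz": 0, "jaw": -1},
    {"dx": 0.1, "dy": 0, "dz": -6.2, "wx": 0, "wy": 0, "wz": 0, "jaw": -1}
  ]
}}

```text
t: 18.0
ee_pos: [583.0, 290.3, 134.6]
orientation: [[-0.908, -0.419, 0.005], [-0.418, 0.908, 0.002], [-0.006, 0.0, -1.0]]
wrist_force: [-0.2, 1.1, 7.6]
finger_gap: 0.721
finger_force: 65.7
```

Request:
{"name": "drive_tool", "arguments": {
  "rows": [
    {"dx": 0, "dy": 0, "dz": 1, "wx": 0, "wy": 0, "wz": 0, "jaw": -1},
    {"dx": 0, "dy": 0, "dz": 3, "wx": 0, "wy": 0, "wz": 0, "jaw": -1},
    {"dx": 0, "dy": 0, "dz": 6, "wx": 0, "wy": 0, "wz": 0, "jaw": -1},
    {"dx": -1, "dy": -3, "dz": 8, "wx": 0, "wy": 0, "wz": 0, "jaw": -1},
    {"dx": -2, "dy": -6, "dz": 8, "wx": 0, "wy": 0, "wz": 0, "jaw": -1},
    {"dx": -3, "dy": -9.5, "dz": 8, "wx": 0, "wy": 0, "wz": 0, "jaw": -1},
    {"dx": -4, "dy": -13, "dz": 8, "wx": 0, "wy": 0, "wz": 0, "jaw": -1},
    {"dx": -5, "dy": -16.5, "dz": 8, "wx": 0, "wy": 0, "wz": 0, "jaw": -1},
    {"dx": -6, "dy": -20, "dz": 8, "wx": 0, "wy": 0, "wz": 0, "jaw": -1},
    {"dx": -7, "dy": -23.5, "dz": 8, "wx": 0, "wy": 0, "wz": 0, "jaw": -1}
  ]
}}

```text
t: 18.83
ee_pos: [510.5, 52.8, 212.3]
orientation: [[-0.908, -0.419, 0.001], [-0.419, 0.908, -0.0], [-0.001, -0.001, -1.0]]
wrist_force: [0.3, 0.2, -1.1]
finger_gap: 0.728
finger_force: 65.6
```

Run:
```python
from h import *
cam("top");st()
im,P=cam("wrist");save("w1.png",im[::2,::2])
```

```text
t 18.9 ee [508.6  46.9 212.3] psi 114.4 z [-0.001 -0.006 -1.   ] q [ -1.6  14.6  -8.   67.5  -0.4 -26.1] gap 61.8 F [-3.3 -5.8 -1.5] 65.7
```

View pics/w1.png

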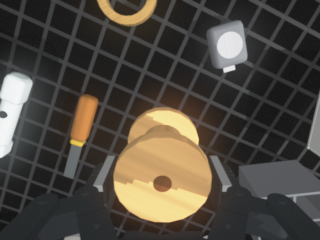

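Request:
{"name": "drive_tool", "arguments": {
  "rows": [
    {"dx": 0, "dy": -3.5, "dz": 0, "wx": 0, "wy": 0, "wz": 0, "jaw": -1},
    {"dx": 0, "dy": -7.5, "dz": 0, "wx": 0, "wy": 0, "wz": 0, "jaw": -1},
    {"dx": 0, "dy": -11.5, "dz": 0, "wx": 0, "wy": 0, "wz": 0, "jaw": -1},
    {"dx": 0, "dy": -15.5, "dz": 0, "wx": 0, "wy": 0, "wz": 0, "jaw": -1},
    {"dx": 0, "dy": -19.5, "dz": 0, "wx": 0, "wy": 0, "wz": 0, "jaw": -1},
    {"dx": 0, "dy": -23.5, "dz": 0, "wx": 0, "wy": 0, "wz": 0, "jaw": -1},
    {"dx": 0, "dy": -27.5, "dz": 0, "wx": 0, "wy": 0, "wz": 0, "jaw": -1},
    {"dx": 0, "dy": -31.5, "dz": 0, "wx": 0, "wy": 0, "wz": 0, "jaw": -1},
    {"dx": 0, "dy": -35.5, "dz": 0, "wx": 0, "wy": 0, "wz": 0, "jaw": -1},
    {"dx": 0, "dy": -38.5, "dz": 0, "wx": 0, "wy": 0, "wz": 0, "jaw": -1}
  ]
}}

```text
t: 19.77
ee_pos: [511.4, -333.6, 212.0]
orientation: [[-0.909, -0.417, 0.001], [-0.417, 0.909, -0.001], [-0.0, -0.001, -1.0]]
wrist_force: [0.6, 0.3, -0.5]
finger_gap: 0.721
finger_force: 65.9
```

Request:
{"name": "drive_tool", "arguments": {
  "rows": [
    {"dx": 0, "dy": 0, "dz": -3, "wx": 0, "wy": 0, "wz": 0, "jaw": -1},
    {"dx": 0, "dy": 0, "dz": -6, "wx": 0, "wy": 0, "wz": 0, "jaw": -1},
    {"dx": 0, "dy": 0, "dz": -9, "wx": 0, "wy": 0, "wz": 0, "jaw": -1},
    {"dx": 0, "dy": 0, "dz": -12, "wx": 0, "wy": 0, "wz": 0, "jaw": -1},
    {"dx": 0, "dy": 0, "dz": -14, "wx": 0, "wy": 0, "wz": 0, "jaw": -1},
    {"dx": 0, "dy": 0, "dz": -15, "wx": 0, "wy": 0, "wz": 0, "jaw": -1},
    {"dx": 0, "dy": 0, "dz": -15.5, "wx": 0, "wy": 0, "wz": 0, "jaw": -1},
    {"dx": 0, "dy": 0, "dz": -15.5, "wx": 0, "wy": 0, "wz": 0, "jaw": -1},
    {"dx": 0, "dy": 0, "dz": -15.5, "wx": 0, "wy": 0, "wz": 0, "jaw": -1},
    {"dx": 0, "dy": 0, "dz": -15.5, "wx": 0, "wy": 0, "wz": 0, "jaw": -1}
  ]
}}

```text
t: 20.6
ee_pos: [512.6, -331.6, 58.3]
orientation: [[-0.908, -0.418, 0.003], [-0.418, 0.908, -0.002], [-0.002, -0.003, -1.0]]
wrist_force: [0.5, -0.4, -0.8]
finger_gap: 0.722
finger_force: 66.0
```

Run:
```python
from h import *
st()
```

```text
t 20.6 ee [ 512.6 -331.6   58.3] psi 114.7 z [ 0.003 -0.002 -1.   ] q [-38.9  31.2  -6.7  51.9   0.  -63.6] gap 61.4 F [ 0.5 -0.4 -0.8] 66.0
```

Request:
{"name": "drive_tool", "arguments": {
  "rows": [
    {"dx": 0, "dy": 0, "dz": -0.5, "wx": 0, "wy": 0, "wz": 0, "jaw": -1},
    {"dx": 0, "dy": 0, "dz": -1, "wx": 0, "wy": 0, "wz": 0, "jaw": -1},
    {"dx": 0, "dy": 0, "dz": -1, "wx": 0, "wy": 0, "wz": 0, "jaw": -1},
    {"dx": 0, "dy": 0, "dz": -1, "wx": 0, "wy": 0, "wz": 0, "jaw": 1},
    {"dx": 0, "dy": 0, "dz": -1, "wx": 0, "wy": 0, "wz": 0, "jaw": 1},
    {"dx": 0, "dy": 0, "dz": -1, "wx": 0, "wy": 0, "wz": 0, "jaw": 1},
    {"dx": 0, "dy": 0, "dz": -1, "wx": 0, "wy": 0, "wz": 0, "jaw": 1},
    {"dx": 0, "dy": 0, "dz": -1, "wx": 0, "wy": 0, "wz": 0, "jaw": 1},
    {"dx": 0, "dy": 0, "dz": -1, "wx": 0, "wy": 0, "wz": 0, "jaw": 1},
    {"dx": 0, "dy": 0, "dz": -1, "wx": 0, "wy": 0, "wz": 0, "jaw": 1}
  ]
}}

```text
t: 21.43
ee_pos: [511.1, -330.6, 46.2]
orientation: [[-0.908, -0.418, -0.0], [-0.418, 0.908, 0.0], [0.0, 0.0, -1.0]]
wrist_force: [-0.4, -0.1, 0.1]
finger_gap: 1.002
finger_force: 0.0
```

Request:
{"name": "drive_tool", "arguments": {
  "rows": [
    {"dx": 0, "dy": 0, "dz": 2, "wx": 0, "wy": 0, "wz": 0, "jaw": 1},
    {"dx": 0, "dy": 0, "dz": 6, "wx": 0, "wy": 0, "wz": 0, "jaw": 1},
    {"dx": 0, "dy": 0, "dz": 10, "wx": 0, "wy": 0, "wz": 0, "jaw": 1},
    {"dx": 0, "dy": 0, "dz": 14, "wx": 0, "wy": 0, "wz": -0.1, "jaw": 0.4},
    {"dx": 0, "dy": 4, "dz": 15, "wx": 0, "wy": 0, "wz": -0.2, "jaw": 0.4},
    {"dx": 0, "dy": 8, "dz": 15, "wx": 0, "wy": 0, "wz": -0.3, "jaw": 0.4},
    {"dx": 0, "dy": 12, "dz": 15, "wx": 0, "wy": 0, "wz": -0.4, "jaw": 0.4},
    {"dx": 0, "dy": 16, "dz": 15, "wx": 0, "wy": 0, "wz": -0.5, "jaw": 0.4},
    {"dx": 0, "dy": 20, "dz": 15, "wx": 0, "wy": 0, "wz": -0.6, "jaw": 0.4},
    {"dx": 0, "dy": 20, "dz": 15, "wx": 0, "wy": 0, "wz": -0.7, "jaw": 0.4}
  ]
}}

```text
t: 22.27
ee_pos: [510.2, -124.1, 196.5]
orientation: [[-0.965, 0.263, -0.001], [0.263, 0.965, 0.004], [0.002, 0.003, -1.0]]
wrist_force: [-0.7, -0.3, -0.3]
finger_gap: 0.704
finger_force: 0.0
```

Run:
```python
from h import *
im,P=cam("top");st()
for n,b,z0,z1 in [("spool",(405,230,535,350),60,95),("spoolany",(405,230,535,350),25,95),("brush",(225,175,270,270),6,40),("file",(320,185,362,275),4,40),("torch",(375,180,415,275),8,50),("caddy",(115,200,215,290),84,97),("jar",(425,160,480,215),70,100),("glue",(155,135,215,190),40,170)]: print(n,rect(P,b,z0,z1))
```

```text
t 22.3 ee [ 510.7 -127.   196.5] psi 74.5 z [-0.     0.001 -1.   ] q [-20.9  16.7  -7.5  65.8   0.   -5.4] gap 59.8 F [ 0.2 -0.5  0.1] 0.0
spool None
spoolany None
brush [ 641.3  143.8  159.7   36.1    9.3   18.2 1003. ]
file [628.9 -58.6 160.4  28.2   4.1  22.4 815. ]
torch [ 656.  -176.8  115.5   31.5   -2.8   28.5  611. ]
caddy [582.5 298.4 105.1 104.9 -57.8  89.  792. ]
jar [ 719.  -287.1   57.    56.8  -64.    84.7  697. ]
glue [752.1 264.2  54.1  46.7 -44.2 100.8 850. ]
```

Request:
{"name": "drive_tool", "arguments": {
  "rows": [
    {"dx": 3, "dy": -2, "dz": 0, "wx": 0, "wy": 0, "wz": -0.12, "jaw": 0.4},
    {"dx": 5, "dy": -4, "dz": 0, "wx": 0, "wy": 0, "wz": -0.24, "jaw": 0.4},
    {"dx": 7.6, "dy": -4.6, "dz": 0, "wx": 0, "wy": 0, "wz": -0.36, "jaw": 0.4},
    {"dx": 7.6, "dy": -4.6, "dz": 0, "wx": 0, "wy": 0, "wz": -0.48, "jaw": 0.4},
    {"dx": 7.6, "dy": -4.6, "dz": 0, "wx": 0, "wy": 0, "wz": -0.6, "jaw": 0.4},
    {"dx": 7.6, "dy": -4.6, "dz": 0, "wx": 0, "wy": 0, "wz": -0.72, "jaw": 0.4},
    {"dx": 7.6, "dy": -4.6, "dz": 0, "wx": 0, "wy": 0, "wz": -0.84, "jaw": 0.4},
    {"dx": 7.6, "dy": -4.6, "dz": 0, "wx": 0, "wy": 0, "wz": -0.96, "jaw": 0.4},
    {"dx": 7.6, "dy": -4.6, "dz": 0, "wx": 0, "wy": 0, "wz": -1.08, "jaw": 0.4},
    {"dx": 7.6, "dy": -4.6, "dz": 0, "wx": 0, "wy": 0, "wz": -1.2, "jaw": 0.4}
  ]
}}

```text
t: 23.15
ee_pos: [587.1, -177.8, 196.1]
orientation: [[-0.097, 0.995, 0.0], [0.995, 0.097, -0.0], [-0.0, -0.0, -1.0]]
wrist_force: [0.2, 0.4, 0.7]
finger_gap: 0.697
finger_force: 0.0
```

Request:
{"name": "drive_tool", "arguments": {
  "rows": [
    {"dx": 0, "dy": 0, "dz": 0, "wx": 0, "wy": 0, "wz": -0.12, "jaw": 0.4},
    {"dx": 0, "dy": 0, "dz": 0, "wx": 0, "wy": 0, "wz": -0.24, "jaw": 0.4},
    {"dx": 0, "dy": 0, "dz": 0, "wx": 0, "wy": 0, "wz": -0.36, "jaw": 0.4},
    {"dx": 0, "dy": 0, "dz": 0, "wx": 0, "wy": 0, "wz": -0.48, "jaw": 0.4},
    {"dx": 0, "dy": 0, "dz": 0, "wx": 0, "wy": 0, "wz": -0.6, "jaw": 0.4},
    {"dx": 0, "dy": 0, "dz": 0, "wx": 0, "wy": 0, "wz": -0.72, "jaw": 0.4},
    {"dx": 0, "dy": 0, "dz": 0, "wx": 0, "wy": 0, "wz": -0.84, "jaw": 0.4},
    {"dx": 0, "dy": 0, "dz": 0, "wx": 0, "wy": 0, "wz": -0.96, "jaw": 0.4},
    {"dx": 0, "dy": 0, "dz": 0, "wx": 0, "wy": 0, "wz": -1.08, "jaw": 0.4},
    {"dx": 0, "dy": 0, "dz": 0, "wx": 0, "wy": 0, "wz": -1.2, "jaw": 0.4}
  ]
}}

```text
t: 23.98
ee_pos: [587.2, -177.8, 196.1]
orientation: [[0.892, 0.451, -0.0], [0.451, -0.892, -0.001], [-0.0, 0.0, -1.0]]
wrist_force: [-0.5, 0.3, 0.0]
finger_gap: 0.698
finger_force: 0.0
```

Run:
```python
from h import *
im,P=cam("scene");st();save("s1.png",im)
m=(abs(P[...,0]-508)<100)&(abs(P[...,1]+336)<100)&(P[...,2]>55)&(P[...,2]<90)
print(m.sum(),np.median(P[m],0),np.ptp(P[m],0))
im,P=cam("wrist");save("w2.png",im)
```

```text
t 24.0 ee [ 587.1 -177.8  196.2] psi -63.4 z [-0. -0. -1.] q [-22.8  26.8   7.3  70.5  -0.  130.6] gap 59.8 F [ 0.6 -0.  -0.6] 0.0
582 [ 514.71314005 -332.46894895   74.20674142] [65.10611698 67.24571932 24.69247573]
```

View pics/s1.png

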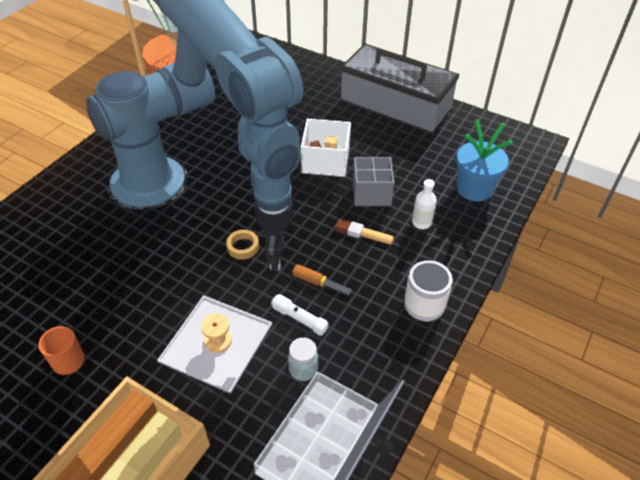

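Run:
```python
from h import *
for n in("wrist","top"):
    im,P=cam(n)
    Q=P.copy(); Q[~((abs(P[...,0]-640)<110)&(abs(P[...,1]+175)<50))]=np.nan
    print(n,rect(Q,(0,0,640,480),8,50))
```

```text
wrist [ 6.393e+02 -1.742e+02  1.511e+02  3.210e+01 -3.100e+00  2.970e+01
  9.019e+03]
top [ 654.8 -176.6  117.8   31.2   -2.9   28.8  713. ]
```

Request:
{"name": "drive_tool", "arguments": {
  "rows": [
    {"dx": 0, "dy": 0.6, "dz": -3, "wx": 0, "wy": 0, "wz": -0.12, "jaw": 0.4},
    {"dx": 0, "dy": 0.6, "dz": -6, "wx": 0, "wy": 0, "wz": -0.24, "jaw": 0.4},
    {"dx": 0, "dy": 0.6, "dz": -9, "wx": 0, "wy": 0, "wz": -0.36, "jaw": 0.4},
    {"dx": 0, "dy": 0.6, "dz": -12, "wx": 0, "wy": 0, "wz": -0.48, "jaw": 0.4},
    {"dx": 0, "dy": 0.6, "dz": -14, "wx": 0, "wy": 0, "wz": -0.515, "jaw": 0.4},
    {"dx": 0, "dy": 0.6, "dz": -16.5, "wx": 0, "wy": 0, "wz": -0.515, "jaw": 0.4},
    {"dx": 0, "dy": 0.6, "dz": -18.5, "wx": 0, "wy": 0, "wz": -0.515, "jaw": 0.4},
    {"dx": 0, "dy": 0.6, "dz": -19.2, "wx": 0, "wy": 0, "wz": -0.515, "jaw": 0.4},
    {"dx": 0, "dy": 0.6, "dz": -19.2, "wx": 0, "wy": 0, "wz": -0.515, "jaw": 0.4},
    {"dx": 0, "dy": 0.6, "dz": -19.2, "wx": 0, "wy": 0, "wz": -0.515, "jaw": -1}
  ]
}}

```text
t: 25.02
ee_pos: [587.4, -170.9, 4.8]
orientation: [[0.999, -0.041, 0.0], [-0.041, -0.999, -0.0], [0.0, 0.0, -1.0]]
wrist_force: [0.9, -1.0, 0.2]
finger_gap: 0.571
finger_force: 0.0
```

Request:
{"name": "drive_tool", "arguments": {
  "rows": [
    {"dx": 0, "dy": 0, "dz": 0, "wx": 0, "wy": 0, "wz": 0, "jaw": -1},
    {"dx": 0, "dy": 0, "dz": 0, "wx": 0, "wy": 0, "wz": 0, "jaw": -1},
    {"dx": 0, "dy": 0, "dz": 0, "wx": 0, "wy": 0, "wz": 0, "jaw": -1},
    {"dx": 0, "dy": 0, "dz": 0, "wx": 0, "wy": 0, "wz": 0, "jaw": -1},
    {"dx": 0, "dy": 0, "dz": 2, "wx": 0, "wy": 0, "wz": 0, "jaw": -1},
    {"dx": 0, "dy": 0, "dz": 6, "wx": 0, "wy": 0, "wz": 0, "jaw": -1},
    {"dx": 0, "dy": 0, "dz": 10, "wx": 0, "wy": 0, "wz": 0, "jaw": -1},
    {"dx": 0, "dy": 0, "dz": 14, "wx": 0, "wy": 0, "wz": 0, "jaw": -1},
    {"dx": 0, "dy": 0, "dz": 18, "wx": 0, "wy": 0, "wz": 0, "jaw": -1},
    {"dx": 0, "dy": 0, "dz": 22, "wx": 0, "wy": 0, "wz": 0, "jaw": -1}
  ]
}}

```text
t: 25.85
ee_pos: [586.4, -170.3, 226.3]
orientation: [[0.999, -0.041, -0.0], [-0.041, -0.999, 0.0], [-0.0, -0.0, -1.0]]
wrist_force: [1.1, -0.4, -2.4]
finger_gap: 0.362
finger_force: 59.8
```

Run:
```python
from h import *
cam("top");st()
```

```text
t 25.9 ee [ 590.  -171.7  235.7] psi -92.4 z [ 0.012 -0.005 -1.   ] q [-22.1  25.7  11.4  75.    0.  160.2] gap 30.9 F [ 1.7 -1.7  4.2] 60.1
```

Request:
{"name": "drive_tool", "arguments": {
  "rows": [
    {"dx": 0, "dy": 1.4, "dz": 1, "wx": 0, "wy": 0, "wz": 0.12, "jaw": -1},
    {"dx": 0, "dy": 2.8, "dz": 2, "wx": 0, "wy": 0, "wz": 0.24, "jaw": -1},
    {"dx": 0, "dy": 4.2, "dz": 3, "wx": 0, "wy": 0, "wz": 0.36, "jaw": -1},
    {"dx": 0, "dy": 5.6, "dz": 4, "wx": 0, "wy": 0, "wz": 0.48, "jaw": -1},
    {"dx": 0, "dy": 7, "dz": 4, "wx": 0, "wy": 0, "wz": 0.6, "jaw": -1},
    {"dx": 0, "dy": 8.4, "dz": 4, "wx": 0, "wy": 0, "wz": 0.72, "jaw": -1},
    {"dx": 0, "dy": 9.8, "dz": 4, "wx": 0, "wy": 0, "wz": 0.84, "jaw": -1},
    {"dx": 0, "dy": 11.2, "dz": 4, "wx": 0, "wy": 0, "wz": 0.96, "jaw": -1},
    {"dx": 0, "dy": 12.6, "dz": 4, "wx": 0, "wy": 0, "wz": 1.08, "jaw": -1},
    {"dx": 0, "dy": 14, "dz": 4, "wx": 0, "wy": 0, "wz": 1.2, "jaw": -1}
  ]
}}

```text
t: 26.73
ee_pos: [586.8, -29.9, 264.0]
orientation: [[0.395, 0.919, -0.001], [0.919, -0.395, 0.0], [-0.0, -0.001, -1.0]]
wrist_force: [-0.8, -0.1, -2.1]
finger_gap: 0.367
finger_force: 60.0
```

Request:
{"name": "drive_tool", "arguments": {
  "rows": [
    {"dx": 0, "dy": 1.4, "dz": 0, "wx": 0, "wy": 0, "wz": 0.12, "jaw": -1},
    {"dx": 0, "dy": 2.8, "dz": 0, "wx": 0, "wy": 0, "wz": 0.24, "jaw": -1},
    {"dx": 0, "dy": 4.2, "dz": 0, "wx": 0, "wy": 0, "wz": 0.36, "jaw": -1},
    {"dx": 0, "dy": 5.6, "dz": 0, "wx": 0, "wy": 0, "wz": 0.48, "jaw": -1},
    {"dx": 0, "dy": 7, "dz": 0, "wx": 0, "wy": 0, "wz": 0.6, "jaw": -1},
    {"dx": 0, "dy": 8.4, "dz": 0, "wx": 0, "wy": 0, "wz": 0.72, "jaw": -1},
    {"dx": 0, "dy": 9.8, "dz": 0, "wx": 0, "wy": 0, "wz": 0.84, "jaw": -1},
    {"dx": 0, "dy": 11.2, "dz": 0, "wx": 0, "wy": 0, "wz": 0.96, "jaw": -1},
    {"dx": 0, "dy": 12.6, "dz": 0, "wx": 0, "wy": 0, "wz": 1.08, "jaw": -1},
    {"dx": 0, "dy": 14, "dz": 0, "wx": 0, "wy": 0, "wz": 1.2, "jaw": -1}
  ]
}}

```text
t: 27.57
ee_pos: [586.8, 110.0, 264.0]
orientation: [[-0.713, 0.701, -0.0], [0.701, 0.713, 0.0], [0.0, -0.0, -1.0]]
wrist_force: [0.6, 0.3, -1.0]
finger_gap: 0.368
finger_force: 60.0
```

Request:
{"name": "drive_tool", "arguments": {
  "rows": [
    {"dx": 0, "dy": 1.4, "dz": 0, "wx": 0, "wy": 0, "wz": 0.12, "jaw": -1},
    {"dx": 0, "dy": 2.8, "dz": 0, "wx": 0, "wy": 0, "wz": 0.24, "jaw": -1},
    {"dx": 0, "dy": 4.2, "dz": 0, "wx": 0, "wy": 0, "wz": 0.36, "jaw": -1},
    {"dx": 0, "dy": 5.6, "dz": 0, "wx": 0, "wy": 0, "wz": 0.48, "jaw": -1},
    {"dx": 0, "dy": 7, "dz": 0, "wx": 0, "wy": 0, "wz": 0.6, "jaw": -1},
    {"dx": 0, "dy": 8.4, "dz": 0, "wx": 0, "wy": 0, "wz": 0.72, "jaw": -1},
    {"dx": 0, "dy": 9.8, "dz": 0, "wx": 0, "wy": 0, "wz": 0.84, "jaw": -1},
    {"dx": 0, "dy": 11.2, "dz": 0, "wx": 0, "wy": 0, "wz": 0.96, "jaw": -1},
    {"dx": 0, "dy": 12.6, "dz": 0, "wx": 0, "wy": 0, "wz": 1.08, "jaw": -1},
    {"dx": 0, "dy": 14, "dz": 0, "wx": 0, "wy": 0, "wz": 1.2, "jaw": -1}
  ]
}}

```text
t: 28.4
ee_pos: [586.9, 250.1, 264.0]
orientation: [[-0.912, -0.41, -0.001], [-0.41, 0.912, 0.0], [0.0, 0.0, -1.0]]
wrist_force: [-0.9, 0.5, -1.3]
finger_gap: 0.363
finger_force: 60.0
```

Run:
```python
from h import *
cam("top");st()
```

```text
t 28.4 ee [586.5 252.8 263.8] psi 114.6 z [-0.001  0.002 -1.   ] q [17.6 29.6 21.7 82.2  0.1 -7. ] gap 31.1 F [ 0.3  1.8 -2.6] 59.9
```

Request:
{"name": "drive_tool", "arguments": {
  "rows": [
    {"dx": 0, "dy": 0, "dz": 0, "wx": 0.05, "wy": -0.11, "wz": 0, "jaw": -1},
    {"dx": 0, "dy": 0, "dz": 0, "wx": 0.1, "wy": -0.22, "wz": 0, "jaw": -1},
    {"dx": 0, "dy": 0, "dz": 0, "wx": 0.15, "wy": -0.33, "wz": 0, "jaw": -1},
    {"dx": 0, "dy": 0, "dz": 0, "wx": 0.2, "wy": -0.44, "wz": 0, "jaw": -1},
    {"dx": 0, "dy": 0, "dz": 0, "wx": 0.25, "wy": -0.55, "wz": 0, "jaw": -1},
    {"dx": 0, "dy": 0, "dz": 0, "wx": 0.3, "wy": -0.66, "wz": 0, "jaw": -1},
    {"dx": 0, "dy": 0, "dz": 0, "wx": 0.35, "wy": -0.77, "wz": 0, "jaw": -1},
    {"dx": 0, "dy": 0, "dz": 0, "wx": 0.4, "wy": -0.88, "wz": 0, "jaw": -1},
    {"dx": 0, "dy": 0, "dz": 0, "wx": 0.45, "wy": -0.99, "wz": 0, "jaw": -1},
    {"dx": 0, "dy": 0, "dz": 0, "wx": 0.492, "wy": -1.094, "wz": 0, "jaw": -1}
  ]
}}

```text
t: 29.28
ee_pos: [591.1, 250.8, 267.3]
orientation: [[-0.457, -0.408, 0.791], [-0.195, 0.913, 0.358], [-0.868, 0.01, -0.497]]
wrist_force: [0.8, 0.9, -2.9]
finger_gap: 0.36
finger_force: 60.0
```

Request:
{"name": "drive_tool", "arguments": {
  "rows": [
    {"dx": 0, "dy": 0, "dz": 0, "wx": 0.05, "wy": -0.11, "wz": 0, "jaw": -1},
    {"dx": 0, "dy": 0, "dz": 0, "wx": 0.1, "wy": -0.22, "wz": 0, "jaw": -1},
    {"dx": 0, "dy": 0, "dz": 0, "wx": 0.152, "wy": -0.338, "wz": 0, "jaw": -1},
    {"dx": 0, "dy": 0, "dz": 0, "wx": 0.152, "wy": -0.338, "wz": 0, "jaw": -1},
    {"dx": 0, "dy": 0, "dz": 0, "wx": 0.152, "wy": -0.338, "wz": 0, "jaw": -1},
    {"dx": 0, "dy": 0, "dz": 0, "wx": 0.152, "wy": -0.338, "wz": 0, "jaw": -1},
    {"dx": 0, "dy": 0, "dz": 0, "wx": 0.152, "wy": -0.338, "wz": 0, "jaw": -1},
    {"dx": 0, "dy": 0, "dz": 0, "wx": 0.152, "wy": -0.338, "wz": 0, "jaw": -1},
    {"dx": 0, "dy": 0, "dz": 0, "wx": 0.152, "wy": -0.338, "wz": 0, "jaw": -1},
    {"dx": 0, "dy": 0, "dz": 0, "wx": 0.152, "wy": -0.338, "wz": 0, "jaw": -1}
  ]
}}

```text
t: 30.12
ee_pos: [694.6, 290.3, 318.0]
orientation: [[-0.164, -0.413, 0.896], [-0.065, 0.911, 0.408], [-0.984, 0.009, -0.176]]
wrist_force: [-0.0, 0.1, -1.6]
finger_gap: 0.362
finger_force: 60.1
```

Run:
```python
from h import *
s=st(); print(np.round(s["orientation"],3))
```

```text
t 30.1 ee [694.6 290.3 318. ] psi 114.4 z [ 0.896  0.408 -0.176] q [ 13.3  14.3 -58.4 -62.4  11.   -1.5] gap 30.8 F [-0.   0.1 -1.6] 60.1
[[-0.164 -0.413  0.896]
 [-0.065  0.911  0.408]
 [-0.984  0.009 -0.176]]
```

```bash
cat > kin.py <<'E'
import numpy as np
from scipy.optimize import least_squares
from scipy.spatial.transform import Rotation as Ro
# ee, q
D=[([236.1,523.6,230.45],[59.399,21.657,4.569,73.019,0]),([513.2,-229.9,230.6],[-30.6,20.1,2.3,72.2,-.1]),([440.6,98.3,187.3],[4.5,8.2,-19.8,61.6,0]),
([440.3,95.9,187.1],[4.3,8.2,-19.9,61.6,-.1]),([421.7,-29.1,183.9],[-12.3,5.2,-23.9,60.5,-.4]),([468.6,-385.1,150],[-45.4,26.8,.5,63.3,0]),
([392,145,244.9],[11.6,3,-17,69.8,0]),([578.4,290.7,191.9],[21.1,31.2,13.9,72.9,0]),([508.6,46.9,212.3],[-1.6,14.6,-8,67.5,-.4]),
([512.6,-331.6,58.3],[-38.9,31.2,-6.7,51.9,0]),([510.7,-127,196.5],[-20.9,16.7,-7.5,65.8,0]),([587.1,-177.8,196.2],[-22.8,26.8,7.3,70.5,0]),
([590,-171.7,235.7],[-22.1,25.7,11.4,75,0]),([586.5,252.8,263.8],[17.6,29.6,21.7,82.2,.1]),([694.6,290.3,318],[13.3,14.3,-58.4,-62.4,11])]
E_=np.array([d[0] for d in D]);Q=np.array([d[1] for d in D],float)
def fk(x,q):
    r0,z0,L2,al,L3,be,Lw,Lt,d=x
    q=np.radians(np.asarray(q,float)); al,be=np.radians([al,be])
    p=q[1]-q[2]+q[3]; R1=Ro.from_euler('z',q[0])
    a=np.array([r0+L2*np.sin(q[1]+al)+L3*np.cos(q[1]-q[2]+be),d,z0+L2*np.cos(q[1]+al)-L3*np.sin(q[1]-q[2]+be)])
    Rp=R1*Ro.from_euler('y',p); Rt=Rp*Ro.from_euler('z',q[4])
    return R1.apply(a)+Rp.apply([Lw,0,0])+Rt.apply([Lt,0,0]), Rt.apply([1,0,0])
f=lambda x:np.r_[np.ravel([fk(x,q)[0] for q in Q]-E_),(np.array(x)-X0)*.002]
X0=np.array([20,220,330,0,330,0,90,200,63.])
s=least_squares(f,X0,loss='soft_l1'); X=s.x
def ik(p,g,roll=None):
    g=np.array(g)/np.linalg.norm(g)
    lo=[-156,-48.1,-58.44,-101.28,-78.64];hi=[156,94.9,69.94,121.2,73.56]
    best=None
    for q3 in(-50,0,30):
        r=least_squares(lambda q:np.r_[fk(X,q)[0]-p,200*(fk(X,q)[1]-g)],[20,20,q3,0,0],bounds=(lo,hi))
        e=np.linalg.norm(fk(X,r.x)[0]-p),np.degrees(np.arccos(min(1,fk(X,r.x)[1]@g)))
        if best is None or r.cost<best[0]: best=(r.cost,r.x,e)
    return best
if __name__=="__main__":
    print(X.round(1)); print(np.round(f(X)[:-9].reshape(-1,3),1).tolist())
    from h import *
    for z in(140,160,230,240):
      for yaw in(-10,12,32,52,72):
        for b in(0,20,35):
            c,sn=np.cos(np.radians(yaw)),np.sin(np.radians(yaw)); cb=np.cos(np.radians(b))
            p=np.array([618+10*c,288+10*sn,z])
            k=ik(p,[c*cb,sn*cb,-np.sin(np.radians(b))]); print(z,yaw,b,"q",k[1].round(0),"err",np.round(k[2],1))
E
python3 kin.py
```

```text
[ -1.3 261.  498.   -0.  392.1 -10.7 139.  311.   63.4]
[[0.0, 0.1, 0.1], [-0.4, -0.4, -0.1], [-0.0, -0.1, 0.2], [-0.3, 0.2, -0.2], [0.5, -0.3, -0.5], [0.4, -0.3, 0.4], [-0.2, 0.1, 0.2], [-0.1, 0.4, 0.4], [-0.3, 0.1, 0.0], [-0.6, -0.1, -0.2], [0.3, -0.3, 0.2], [0.2, -0.3, -0.3], [0.1, 0.5, -0.2], [-0.4, 0.2, -0.3], [-0.0, -0.0, 0.1]]
140 -10 0 q [  40.   51.  -57. -101.  -51.] err [4.  4.6]
140 -10 20 q [ 37.  30. -55. -58. -44.] err [0. 0.]
140 -10 35 q [ 34.  19. -45. -20. -35.] err [0. 0.]
140 12 0 q [  35.   50.  -58. -101.  -34.] err [37.9 13.5]
140 12 20 q [ 27.  23. -58. -53. -17.] err [16.3  7.8]
140 12 35 q [ 24.  16. -55. -35. -10.] err [0. 0.]
140 32 0 q [   2.   51.  -58. -101.   44.] err [49.8 15.4]
140 32 20 q [ 10.  20. -58. -48.  22.] err [17.7  8.9]
140 32 35 q [ 13.  15. -56. -34.  16.] err [0. 0.]
140 52 0 q [  -3.   51.  -58. -101.   60.] err [11.6  6.4]
140 52 20 q [  0.  28. -58. -55.  48.] err [1.1 0.6]
140 52 35 q [  4.  17. -47. -18.  38.] err [0. 0.]
140 72 0 q [  -6.   54.  -52. -101.   74.] err [5.  4.2]
140 72 20 q [ -5.  29. -39. -11.  66.] err [0. 0.]
1
[... 1759 characters left out ...]
 err [0. 0.]
240 -10 35 q [ 34.  10. -38.  -4. -35.] err [0. 0.]
240 12 0 q [  36.   43.  -58. -101.  -37.] err [42.3 13.3]
240 12 20 q [ 26.  10. -58. -44. -14.] err [6.3 3.3]
240 12 35 q [ 24.   4. -48. -16. -10.] err [0. 0.]
240 32 0 q [  5.  17. -58. -56.  35.] err [37.7 18. ]
240 32 20 q [ 11.   8. -58. -41.  20.] err [7.5 4.1]
240 32 35 q [ 13.   3. -48. -15.  16.] err [0. 0.]
240 52 0 q [  -4.   42.  -58. -101.   62.] err [16.5  5.9]
240 52 20 q [  0.  13. -55. -37.  48.] err [0. 0.]
240 52 35 q [  4.   8. -40.  -1.  38.] err [0. 0.]
240 72 0 q [ -6.  42. -54. -96.  74.] err [4.8 4.1]
240 72 20 q [ -5.  20. -34.   4.  66.] err [0. 0.]
240 72 35 q [ -1.  17. -23.  27.  52.] err [0. 0.]
```

```bash
cat >> kin.py <<'E'
def fk6(q):
    p,_=fk(X,q[:5]); q=np.asarray(q,float)
    Rt=(Ro.from_euler('z',q[0],degrees=True)*Ro.from_euler('y',q[1]-q[2]+q[3],degrees=True)*Ro.from_euler('z',q[4],degrees=True)).as_matrix()
    M=np.c_[-Rt[:,2],Rt[:,1],Rt[:,0]]
    return p,M@Ro.from_euler('z',q[5],degrees=True).as_matrix()
lo6=[-156,-48.1,-58.44,-101.28,-78.64,-180];hi6=[156,94.9,69.94,121.2,73.56,180]
def ik6(p,M,seeds=((20,20,-40,0,0,0),(0,30,0,60,0,160),(0,30,0,60,0,-160),(0,40,20,90,0,0))):
    b=None
    for s0 in seeds:
        def f(q):
            a,N=fk6(q); return np.r_[a-p,150*np.ravel(N-M)]
        r=least_squares(f,s0,bounds=(lo6,hi6))
        if b is None or r.cost<b[0]: b=(r.cost,r.x)
    a,N=fk6(b[1]); return b[1].round(1),round(np.linalg.norm(a-p),1),round(np.degrees(Ro.from_matrix(N.T@M).magnitude()),1)
def grasp(u,beta):
    "tool frame for lying tool with upper end dir u (deg): g.u=-sin(beta), x axis = -u side (u -> up when placed)"
    u=np.array([np.cos(np.radians(u)),np.sin(np.radians(u)),0]);b=np.radians(beta)
    g=-np.sin(b)*u+np.array([0,0,-np.cos(b)]); y=np.cross([0,0,1],u)  # left of u
    x=np.cross(y,g); return np.c_[x,y,g] if x@u<0 else np.c_[-x,-y,g]
def place(yaw,beta):
    a,b=np.radians([yaw,beta]); g=np.array([np.cos(a)*np.cos(b),np.sin(a)*np.cos(b),-np.sin(b)]); y=np.array([-np.sin(a),np.cos(a),0])
    return np.c_[np.cross(y,g),y,g]
E
python3 - <<'E'
from kin import *
q=[13.3,14.3,-58.4,-62.4,11.0,-1.5]; print(fk6(q)[1].round(3))
for b in(30,35):
  print("pick file",ik6([580,-61,8],grasp(184.1,b)))
  print("pick brush",ik6([590,137,8],grasp(189.3,b)), ik6([590,137,8],grasp(193,b)))
  for u in(-10,5,20): print("repick torch",u,ik6([580,40,8],grasp(u,b)),ik6([540,40,8],grasp(u,b)))
  for n,lx,ly in[("FR",25,-28),("FL",25,28),("NR",-25,-28),("NL",-25,28)]:
    c,s=.848,.530; o=np.array([582.4+c*lx-s*ly+10*c,298.5+s*lx+c*ly+10*s,140])
    for z in(135,240): o[2]=z; print(n,b,z,[ik6(o,place(w,b),seeds=((20,20,-40,0,0,0),)) for w in(32,22)])
E
```

```text
[[-0.163 -0.413  0.896]
 [-0.065  0.911  0.408]
 [-0.984  0.008 -0.176]]
pick file (array([-18.1,  18.4, -50.7,  -7.2,  10.9, 160.5]), np.float64(0.0), np.float64(0.0))
pick brush (array([  6.3,  19.9, -48.6,  -8.5,   1.5, 177.4]), np.float64(0.0), np.float64(0.0)) (array([  5. ,  19.8, -48.6,  -8.2,   4. , 173.1]), np.float64(0.0), np.float64(0.0))
repick torch -10 (array([-3.9, 59.2, 30.8, 91.5,  3. ,  5.3]), np.float64(0.0), np.float64(0.0)) (array([-4.2, 53.8, 19.4, 85.5,  2.9,  5.1]), np.float64(0.0), np.float64(0.0))
repick torch 5 (array([-0.8, 59.7, 31.9, 92.1, -2.9, -5. ]), np.float64(0.0), np.float64(0.0)) (array([-0.8, 54.3, 20.4, 86. , -2.9, -5. ]), np.float64(0.0), np.float64(0.0))
repick torch 20 (array([  2.3,  58.6,  29.8,  90. ,  -8.7, -15.4]), np.float64(0.0), np.float64(0.0)) (array([  2.5,  53.4,  18.7,  84.2,  -8.7, -15.3]), np.float64(0.0), np.float64(0.0))
FR 30 135 [(array([ 12.1,  18.2, -58.4, -43.3,  17.3, -10.8]), np.float64(3.8), np.float64(1.8)), (array([ 18.7,  17.9, -58.4, -43.9,   2.7,  -1.8]), np.float64(5.3), np.float64(2.4))]
FR 30 240 [(array([ 12.
[... 2886 characters left out ...]
 -28.6,  17.7, -13.8]), np.float64(5.6), np.float64(3.0)), (array([ 17.2,   9.9, -58.4, -29.4,   3.7,  -3. ]), np.float64(7.2), np.float64(3.8))]
NR 35 240 [(array([ 10.4,  -2.3, -53.9, -14.6,  17.6, -12.8]), np.float64(0.0), np.float64(0.0)), (array([ 16.8,  -2.6, -54.9, -17.2,   4.3,  -3. ]), np.float64(0.0), np.float64(0.0))]
NL 35 135 [(array([ 18.5,   9.2, -58.4, -27.7,  10.9,  -8.6]), np.float64(7.7), np.float64(4.1)), (array([ 25.6,   9.7, -58.4, -29.2,  -3.5,   2.3]), np.float64(7.5), np.float64(4.0))]
NL 35 240 [(array([ 18.4,  -3.2, -55.2, -16.2,  11.1,  -7.9]), np.float64(0.0), np.float64(0.0)), (array([ 25.1,  -2.8, -55.1, -17.3,  -2.5,   1.8]), np.float64(0.0), np.float64(0.0))]
```

Request:
{"name": "drive_tool", "arguments": {
  "rows": [
    {"dx": 0, "dy": 0, "dz": 0, "wx": -0.05, "wy": 0.11, "wz": 0, "jaw": -1},
    {"dx": 0, "dy": 0, "dz": 0, "wx": -0.1, "wy": 0.22, "wz": 0, "jaw": -1},
    {"dx": 0, "dy": 0, "dz": 0, "wx": -0.15, "wy": 0.33, "wz": 0, "jaw": -1},
    {"dx": -1.5, "dy": -2, "dz": 0, "wx": -0.2, "wy": 0.44, "wz": 0, "jaw": -1},
    {"dx": -3, "dy": -4, "dz": 0, "wx": -0.25, "wy": 0.55, "wz": 0, "jaw": -1},
    {"dx": -4.5, "dy": -7, "dz": 0, "wx": -0.3, "wy": 0.66, "wz": 0, "jaw": -1},
    {"dx": -6, "dy": -10, "dz": 0, "wx": -0.35, "wy": 0.77, "wz": 0, "jaw": -1},
    {"dx": -7.5, "dy": -13, "dz": 0, "wx": -0.4, "wy": 0.88, "wz": 0, "jaw": -1},
    {"dx": -9, "dy": -16, "dz": 0, "wx": -0.45, "wy": 0.99, "wz": 0, "jaw": -1},
    {"dx": -10.5, "dy": -19, "dz": 0, "wx": -0.495, "wy": 1.093, "wz": 0, "jaw": -1}
  ]
}}

```text
t: 30.95
ee_pos: [600.5, 121.5, 319.2]
orientation: [[-0.782, -0.407, 0.472], [-0.348, 0.913, 0.21], [-0.517, 0.0, -0.856]]
wrist_force: [2.3, -0.1, -2.8]
finger_gap: 0.362
finger_force: 60.0
```

```bash
cat >> kin.py <<'E'
def turn(M):
    "rotation vector, world axes, from present orientation to M"
    from h import telemetry
    s=telemetry.get_state()
    return (Ro.from_matrix(M)*Ro.from_matrix(s["orientation"]).inv()).as_rotvec().round(3)
E
python3 - <<'E'
from h import *
from kin import *
cam("top");st();print(turn(grasp(5,0)))
E
```

```text
t 31.0 ee [597.6 117.  319.4] psi 113.7 z [ 0.462  0.203 -0.863] q [ -1.2   0.1 -17.7  44.3  12.3 -21.8] gap 30.6 F [ 2.  -3.6 -3. ] 60.0
[-0.132  0.515 -0.319]
```

Request:
{"name": "drive_tool", "arguments": {
  "rows": [
    {"dx": 0, "dy": -1, "dz": -1.5, "wx": -0.022, "wy": 0.086, "wz": -0.053, "jaw": -1},
    {"dx": 0, "dy": -2, "dz": -3, "wx": -0.044, "wy": 0.172, "wz": -0.106, "jaw": -1},
    {"dx": 0, "dy": -3, "dz": -4.5, "wx": -0.066, "wy": 0.258, "wz": -0.16, "jaw": -1},
    {"dx": 0, "dy": -4, "dz": -6, "wx": -0.088, "wy": 0.344, "wz": -0.213, "jaw": -1},
    {"dx": 0, "dy": -5, "dz": -7.5, "wx": -0.11, "wy": 0.43, "wz": -0.266, "jaw": -1},
    {"dx": 0, "dy": -6.5, "dz": -9, "wx": -0.132, "wy": 0.515, "wz": -0.32, "jaw": -1},
    {"dx": 0, "dy": -6.5, "dz": -12, "wx": -0.132, "wy": 0.515, "wz": -0.32, "jaw": -1},
    {"dx": 0, "dy": -6.5, "dz": -16, "wx": -0.132, "wy": 0.515, "wz": -0.32, "jaw": -1},
    {"dx": 0, "dy": -6.5, "dz": -20, "wx": -0.132, "wy": 0.515, "wz": -0.32, "jaw": -1},
    {"dx": 0, "dy": -6.5, "dz": -24, "wx": -0.132, "wy": 0.515, "wz": -0.32, "jaw": -1}
  ]
}}

```text
t: 31.83
ee_pos: [603.9, 57.6, 76.3]
orientation: [[-0.996, -0.089, 0.02], [-0.089, 0.996, 0.004], [-0.02, 0.003, -1.0]]
wrist_force: [0.3, -0.8, -2.1]
finger_gap: 0.362
finger_force: 60.2
```

Run:
```python
from h import *
from kin import *
cam("scene");cam("scene");st();print(turn(grasp(5,0)))
```

```text
t 31.9 ee [596.3  57.8  70.2] psi 95.1 z [ 0.003  0.004 -1.   ] q [-0.7 29.5 -7.8 52.6  0.3 -5.8] gap 30.9 F [-1.8  0.7 -2.3] 60.2
[-0.004  0.003 -0.002]
```

Request:
{"name": "drive_tool", "arguments": {
  "rows": [
    {"dx": 0, "dy": -1.4, "dz": -1, "wx": 0, "wy": 0, "wz": 0, "jaw": -1},
    {"dx": 0, "dy": -1.4, "dz": -3, "wx": 0, "wy": 0, "wz": 0, "jaw": -1},
    {"dx": 0, "dy": -1.4, "dz": -5, "wx": 0, "wy": 0, "wz": 0, "jaw": -1},
    {"dx": 0, "dy": -1.4, "dz": -6, "wx": 0, "wy": 0, "wz": 0, "jaw": -1},
    {"dx": 0, "dy": -1.4, "dz": -6, "wx": 0, "wy": 0, "wz": 0, "jaw": -1},
    {"dx": 0, "dy": -1.4, "dz": -6, "wx": 0, "wy": 0, "wz": 0, "jaw": -1},
    {"dx": 0, "dy": -1.4, "dz": -6, "wx": 0, "wy": 0, "wz": 0, "jaw": -1},
    {"dx": 0, "dy": -1.4, "dz": -6, "wx": 0, "wy": 0, "wz": 0, "jaw": -1},
    {"dx": 0, "dy": -1.4, "dz": -6, "wx": 0, "wy": 0, "wz": 0, "jaw": -1},
    {"dx": 0, "dy": -1.4, "dz": -6, "wx": 0, "wy": 0, "wz": 0, "jaw": -1}
  ]
}}

```text
t: 32.77
ee_pos: [603.2, 43.6, 17.9]
orientation: [[-0.996, -0.09, 0.017], [-0.09, 0.996, 0.004], [-0.017, 0.003, -1.0]]
wrist_force: [0.2, 0.1, -1.6]
finger_gap: 0.366
finger_force: 60.2
```

Request:
{"name": "drive_tool", "arguments": {
  "rows": [
    {"dx": 0, "dy": 0, "dz": -0.6, "wx": 0, "wy": 0, "wz": 0, "jaw": -1},
    {"dx": 0, "dy": 0, "dz": -1.2, "wx": 0, "wy": 0, "wz": 0, "jaw": -1},
    {"dx": 0, "dy": 0, "dz": -1.2, "wx": 0, "wy": 0, "wz": 0, "jaw": -1},
    {"dx": 0, "dy": 0, "dz": -1.2, "wx": 0, "wy": 0, "wz": 0, "jaw": 0.4},
    {"dx": 0, "dy": 0, "dz": -1.2, "wx": 0, "wy": 0, "wz": 0, "jaw": 0.4},
    {"dx": 0, "dy": 0, "dz": -1.2, "wx": 0, "wy": 0, "wz": 0, "jaw": 0.4},
    {"dx": 0, "dy": 0, "dz": -1.2, "wx": 0, "wy": 0, "wz": 0, "jaw": 0.4},
    {"dx": 0, "dy": 0, "dz": 2, "wx": 0, "wy": 0, "wz": 0, "jaw": 0.4},
    {"dx": 0, "dy": 0, "dz": 6, "wx": 0, "wy": 0, "wz": 0, "jaw": 0.4},
    {"dx": 0, "dy": 0, "dz": 8, "wx": 0, "wy": 0, "wz": 0, "jaw": 0.4}
  ]
}}

```text
t: 33.6
ee_pos: [603.7, 43.6, 100.3]
orientation: [[-0.996, -0.09, 0.018], [-0.09, 0.996, 0.004], [-0.019, 0.002, -1.0]]
wrist_force: [0.5, -0.3, 0.4]
finger_gap: 0.7
finger_force: 0.0
```

Run:
```python
from h import *
from kin import *
im,P=cam("wrist");st();im2,P2=cam("top")
for n,p in(("w",P),("t",P2)):
    Q=p.copy(); Q[~((abs(p[...,0]-555)<120)&(abs(p[...,1]-43)<50))]=np.nan
    print(n,rect(Q,(0,0,640,480),8,40))
print(turn(grasp(5,35)))
```

```text
t 33.6 ee [606.4  43.5 103.9] psi 95.2 z [ 0.025  0.004 -1.   ] q [-2.  27.8 -5.2 55.6  0.3 -7.2] gap 59.9 F [-0.4 -0.1  2.6] 0.0
w [5.5700e+02 4.1500e+01 1.4480e+02 3.2100e+01 4.7000e+00 2.9800e+01
 1.7322e+04]
t [517.   28.6  78.6  16.4   5.9  28.9 183. ]
[-0.058  0.632 -0.002]
```

Request:
{"name": "drive_tool", "arguments": {
  "rows": [
    {"dx": 0, "dy": 0, "dz": 0, "wx": -0.01, "wy": 0.11, "wz": 0, "jaw": 0.4},
    {"dx": 0, "dy": 0, "dz": 0, "wx": -0.02, "wy": 0.22, "wz": 0, "jaw": 0.4},
    {"dx": 0, "dy": 0, "dz": 0, "wx": -0.03, "wy": 0.33, "wz": 0, "jaw": 0.4},
    {"dx": 0, "dy": 0, "dz": 0, "wx": -0.04, "wy": 0.44, "wz": 0, "jaw": 0.4},
    {"dx": 0, "dy": 0, "dz": 0, "wx": -0.05, "wy": 0.55, "wz": 0, "jaw": 0.4},
    {"dx": -0.4, "dy": 0.1, "dz": -2, "wx": -0.058, "wy": 0.632, "wz": 0, "jaw": 0.4},
    {"dx": -0.4, "dy": 0.1, "dz": -4, "wx": -0.058, "wy": 0.632, "wz": 0, "jaw": 0.4},
    {"dx": -0.4, "dy": 0.1, "dz": -5, "wx": -0.058, "wy": 0.632, "wz": 0, "jaw": 0.4},
    {"dx": -0.4, "dy": 0.1, "dz": -5, "wx": -0.058, "wy": 0.632, "wz": 0, "jaw": 0.4},
    {"dx": -0.4, "dy": 0.1, "dz": -5, "wx": -0.058, "wy": 0.632, "wz": 0, "jaw": 0.4}
  ]
}}

```text
t: 34.53
ee_pos: [597.8, 44.5, 46.6]
orientation: [[-0.81, -0.088, -0.579], [-0.073, 0.996, -0.05], [0.581, 0.001, -0.814]]
wrist_force: [-0.9, 0.6, 0.9]
finger_gap: 0.698
finger_force: 0.0
```

Run:
```python
from h import *
from kin import *
im,P=cam("wrist");st();save("w3.png",im)
Q=P.copy(); Q[~((abs(P[...,0]-555)<120)&(abs(P[...,1]-43)<50))]=np.nan
print(rect(Q,(0,0,640,480),8,36)); print(turn(grasp(4.7,35)))
```

```text
t 34.6 ee [598.6  44.5  48.9] psi 95.1 z [-0.576 -0.05  -0.816] q [ -0.2  69.8  56.6 112.   -3.   -4.4] gap 60.2 F [0.1 0.2 0.5] 0.0
[5.5440e+02 4.1200e+01 1.4900e+02 3.2200e+01 4.6000e+00 2.9900e+01
 2.1057e+04]
[-0.001 -0.006 -0.007]
```

View pics/w3.png

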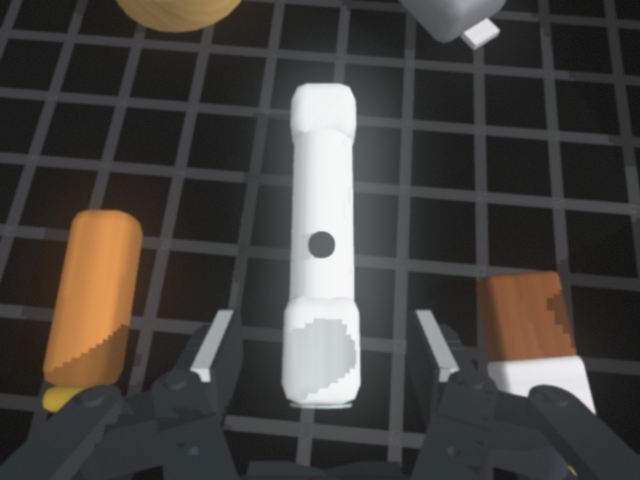

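Request:
{"name": "drive_tool", "arguments": {
  "rows": [
    {"dx": 0, "dy": 0, "dz": -2, "wx": 0, "wy": 0, "wz": 0, "jaw": 0.4},
    {"dx": 0, "dy": 0, "dz": -3.7, "wx": 0, "wy": 0, "wz": 0, "jaw": 0.4},
    {"dx": 0, "dy": 0, "dz": -3.7, "wx": 0, "wy": 0, "wz": 0, "jaw": 0.4},
    {"dx": 0, "dy": 0, "dz": -3.7, "wx": 0, "wy": 0, "wz": 0, "jaw": 0.4},
    {"dx": 0, "dy": 0, "dz": -3.7, "wx": 0, "wy": 0, "wz": 0, "jaw": -1},
    {"dx": 0, "dy": 0, "dz": -3.7, "wx": 0, "wy": 0, "wz": 0, "jaw": -1},
    {"dx": 0, "dy": 0, "dz": -3.7, "wx": 0, "wy": 0, "wz": 0, "jaw": -1},
    {"dx": 0, "dy": 0, "dz": -3.7, "wx": 0, "wy": 0, "wz": 0, "jaw": -1},
    {"dx": 0, "dy": 0, "dz": -3.7, "wx": 0, "wy": 0, "wz": 0, "jaw": -1},
    {"dx": 0, "dy": 0, "dz": -3.7, "wx": 0, "wy": 0, "wz": 0, "jaw": -1}
  ]
}}

```text
t: 35.42
ee_pos: [599.7, 44.5, 12.6]
orientation: [[-0.813, -0.089, -0.575], [-0.073, 0.996, -0.051], [0.577, 0.001, -0.817]]
wrist_force: [2.1, -0.1, 7.9]
finger_gap: 0.365
finger_force: 60.9
```

Request:
{"name": "drive_tool", "arguments": {
  "rows": [
    {"dx": 0, "dy": 0, "dz": 2, "wx": 0, "wy": 0, "wz": 0, "jaw": -1},
    {"dx": 0, "dy": 0, "dz": 5, "wx": 0, "wy": 0, "wz": 0, "jaw": -1},
    {"dx": 0, "dy": 0, "dz": 9, "wx": 0, "wy": 0, "wz": 0, "jaw": -1},
    {"dx": 0, "dy": 0, "dz": 13, "wx": 0, "wy": 0, "wz": 0, "jaw": -1},
    {"dx": 0, "dy": 0, "dz": 17, "wx": 0, "wy": 0, "wz": 0, "jaw": -1},
    {"dx": 0, "dy": 0, "dz": 21, "wx": 0, "wy": -0.1, "wz": 0, "jaw": -1},
    {"dx": 0, "dy": 0, "dz": 25, "wx": 0, "wy": -0.2, "wz": 0, "jaw": -1},
    {"dx": 0, "dy": 0, "dz": 25, "wx": 0, "wy": -0.3, "wz": 0, "jaw": -1},
    {"dx": 0, "dy": 0, "dz": 25, "wx": 0, "wy": -0.4, "wz": 0, "jaw": -1},
    {"dx": 0, "dy": 0, "dz": 25, "wx": 0, "wy": -0.5, "wz": 0, "jaw": -1}
  ]
}}

```text
t: 36.25
ee_pos: [601.0, 44.6, 269.1]
orientation: [[-0.992, -0.077, -0.098], [-0.073, 0.996, -0.05], [0.101, -0.043, -0.994]]
wrist_force: [1.9, 0.5, 0.3]
finger_gap: 0.363
finger_force: 60.7
```

Run:
```python
from h import *
from kin import *
st(); print(turn(place(32,35)))
for w in(32,22): print(ik6([560,255,270],place(w,35),((20,5,-50,-15,10,0),)),ik6([605,275,250],place(w,35),((20,5,-50,-15,10,0),)))
```

```text
t 36.2 ee [601.   44.6 269.1] psi 94.4 z [-0.098 -0.05  -0.994] q [-0.3 30.8 24.2 89.  -2.9 -4.5] gap 30.9 F [1.9 0.5 0.3] 60.7
[ 0.372 -1.006  0.457]
(array([  9.2,  -8.6, -53.6,  -7.8,  18.5, -13.5]), np.float64(0.0), np.float64(0.0)) (array([ 11. ,  -0.6, -50.4, -12.9,  17.1, -12.4]), np.float64(0.0), np.float64(0.0))
(array([ 16.1,  -9. , -54.7, -10.5,   4.8,  -3.4]), np.float64(0.0), np.float64(0.0)) (array([ 17.1,  -1. , -51.4, -15.3,   4. ,  -2.8]), np.float64(0.0), np.float64(0.0))
```

Request:
{"name": "drive_tool", "arguments": {
  "rows": [
    {"dx": 0, "dy": 2, "dz": 0, "wx": 0.037, "wy": -0.1, "wz": 0.046, "jaw": -1},
    {"dx": 0, "dy": 4, "dz": 0, "wx": 0.074, "wy": -0.2, "wz": 0.092, "jaw": -1},
    {"dx": 0, "dy": 6, "dz": 0, "wx": 0.111, "wy": -0.3, "wz": 0.138, "jaw": -1},
    {"dx": 0, "dy": 8, "dz": 0, "wx": 0.148, "wy": -0.4, "wz": 0.183, "jaw": -1},
    {"dx": 0, "dy": 10, "dz": 0, "wx": 0.185, "wy": -0.5, "wz": 0.228, "jaw": -1},
    {"dx": 0, "dy": 13, "dz": 0, "wx": 0.222, "wy": -0.6, "wz": 0.274, "jaw": -1},
    {"dx": 0, "dy": 16, "dz": 0, "wx": 0.26, "wy": -0.7, "wz": 0.32, "jaw": -1},
    {"dx": 0, "dy": 19, "dz": 0, "wx": 0.298, "wy": -0.8, "wz": 0.366, "jaw": -1},
    {"dx": 0, "dy": 22.5, "dz": 0, "wx": 0.335, "wy": -0.9, "wz": 0.412, "jaw": -1},
    {"dx": 0, "dy": 22.5, "dz": 0, "wx": 0.372, "wy": -1.006, "wz": 0.457, "jaw": -1}
  ]
}}

```text
t: 37.08
ee_pos: [597.1, 273.2, 261.1]
orientation: [[-0.517, -0.528, 0.674], [-0.316, 0.849, 0.423], [-0.796, 0.006, -0.606]]
wrist_force: [0.8, -0.3, -2.8]
finger_gap: 0.362
finger_force: 60.9
```

Request:
{"name": "drive_tool", "arguments": {
  "rows": [
    {"dx": 0, "dy": 0, "dz": 0, "wx": 0, "wy": 0, "wz": 0, "jaw": -1},
    {"dx": 0, "dy": 0, "dz": 0, "wx": 0, "wy": 0, "wz": 0, "jaw": -1},
    {"dx": 0, "dy": 0, "dz": 0, "wx": 0, "wy": 0, "wz": 0, "jaw": -1},
    {"dx": 0, "dy": 0, "dz": 0, "wx": 0, "wy": 0, "wz": 0, "jaw": -1},
    {"dx": 0, "dy": 0, "dz": 0, "wx": 0, "wy": 0, "wz": 0, "jaw": -1},
    {"dx": 0, "dy": 0, "dz": 0, "wx": 0, "wy": 0, "wz": 0, "jaw": -1},
    {"dx": 0, "dy": 0, "dz": 0, "wx": 0, "wy": 0, "wz": 0, "jaw": -1},
    {"dx": 0, "dy": 0, "dz": 0, "wx": 0, "wy": 0, "wz": 0, "jaw": -1},
    {"dx": 0, "dy": 0, "dz": 0, "wx": 0, "wy": 0, "wz": 0, "jaw": -1},
    {"dx": 0, "dy": 0, "dz": 0, "wx": 0, "wy": 0, "wz": 0, "jaw": -1}
  ]
}}

```text
t: 37.92
ee_pos: [599.1, 269.0, 259.5]
orientation: [[-0.524, -0.521, 0.674], [-0.314, 0.853, 0.416], [-0.792, 0.006, -0.611]]
wrist_force: [0.2, 0.6, -2.0]
finger_gap: 0.359
finger_force: 61.0
```

Run:
```python
from h import *
from kin import *
s=st(); print(turn(place(32,35)), np.round(np.array([621.3,289.8,245])-s["ee_pos"],1))
im,P=cam("scene");save("s2.png",im[80:320,180:500])
```

```text
t 37.9 ee [599.1 269.  259.5] psi 121.4 z [ 0.674  0.416 -0.611] q [ 10.9  -2.3 -47.3  -5.5  16.3 -12.6] gap 30.5 F [ 0.2  0.6 -2. ] 61.0
[ 0.019 -0.043  0.01 ] [ 22.2  20.8 -14.5]
```

View pics/s2.png

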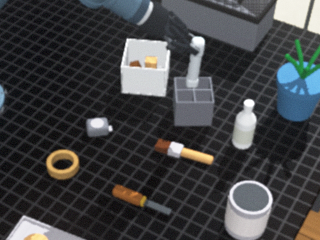

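Request:
{"name": "drive_tool", "arguments": {
  "rows": [
    {"dx": 1.1, "dy": 1, "dz": 0, "wx": 0.019, "wy": -0.043, "wz": 0.01, "jaw": -1},
    {"dx": 2.2, "dy": 2.1, "dz": -0.5, "wx": 0.019, "wy": -0.043, "wz": 0.01, "jaw": -1},
    {"dx": 2.2, "dy": 2.1, "dz": -1.5, "wx": 0.019, "wy": -0.043, "wz": 0.01, "jaw": -1},
    {"dx": 2.2, "dy": 2.1, "dz": -1.5, "wx": 0.019, "wy": -0.043, "wz": 0.01, "jaw": -1},
    {"dx": 2.2, "dy": 2.1, "dz": -1.5, "wx": 0.019, "wy": -0.043, "wz": 0.01, "jaw": -1},
    {"dx": 2.2, "dy": 2.1, "dz": -1.5, "wx": 0.019, "wy": -0.043, "wz": 0.01, "jaw": -1},
    {"dx": 2.2, "dy": 2.1, "dz": -1.5, "wx": 0.019, "wy": -0.043, "wz": 0.01, "jaw": -1},
    {"dx": 2.2, "dy": 2.1, "dz": -1.5, "wx": 0.019, "wy": -0.043, "wz": 0.01, "jaw": -1},
    {"dx": 2.2, "dy": 2.1, "dz": -1.5, "wx": 0.019, "wy": -0.043, "wz": 0.01, "jaw": -1},
    {"dx": 2.2, "dy": 2.1, "dz": -1.5, "wx": 0.019, "wy": -0.043, "wz": 0.01, "jaw": -1}
  ]
}}

```text
t: 38.8
ee_pos: [621.3, 290.0, 245.1]
orientation: [[-0.485, -0.53, 0.695], [-0.304, 0.848, 0.434], [-0.82, -0.001, -0.573]]
wrist_force: [0.6, 1.0, -2.0]
finger_gap: 0.362
finger_force: 60.9
```

```bash
cat >> h.py <<'E'
C=np.array([582.4,298.5]); RC=np.array([[.848,-.530],[.530,.848]])
def upright(xy,zb,n=8,rad=35,cams=("scene",)):
    "visible points of an upright thing near world xy from height zb up, in the caddy frame, by slices"
    for c in cams:
        im,P=cam(c)
        for z in range(int(zb),int(zb)+n*20,20):
            with np.errstate(invalid='ignore'): m=(P[...,2]>z)&(P[...,2]<z+20)&(np.hypot(P[...,0]-xy[0],P[...,1]-xy[1])<rad)
            if m.sum()<5: continue
            l=(P[m][:,:2]-C)@RC; a,b=np.percentile(l,[3,97],axis=0); print(c,z,m.sum(),"caddy x",a[0].round(),b[0].round(),"y",a[1].round(),b[1].round())
E
python3 - <<'E'
from h import *
from kin import *
s=st(); print(turn(place(32,35)), np.round(np.array([621.3,289.8,245])-s["ee_pos"],1))
upright((618,288),100,10,cams=("scene","top"))
im,P=cam("top");cr=im[190:300,100:220];save("t3.png",cv2.resize(cr,None,fx=4,fy=4))
E
```

```text
t 38.8 ee [621.3 290.  245.1] psi 122.0 z [ 0.695  0.434 -0.573] q [ 12.6   2.3 -48.7 -14.4  15.8 -11.5] gap 30.8 F [ 0.6  1.  -2. ] 60.9
[-0.     0.001 -0.   ] [ 0.  -0.2 -0.1]
scene 120 40 caddy x 8.0 36.0 y -47.0 -24.0
scene 140 77 caddy x 9.0 39.0 y -46.0 -23.0
scene 160 65 caddy x 11.0 37.0 y -44.0 -29.0
scene 180 64 caddy x 10.0 36.0 y -44.0 -26.0
scene 200 68 caddy x 8.0 37.0 y -45.0 -27.0
scene 220 59 caddy x 11.0 37.0 y -47.0 -33.0
scene 240 66 caddy x 2.0 40.0 y -57.0 -9.0
scene 260 216 caddy x -2.0 37.0 y -56.0 -7.0
scene 280 9 caddy x -7.0 2.0 y -50.0 -3.0
top 120 11 caddy x 7.0 9.0 y -37.0 -24.0
top 140 23 caddy x 8.0 11.0 y -37.0 -27.0
top 220 18 caddy x 8.0 24.0 y -37.0 -18.0
top 240 143 caddy x -1.0 31.0 y -57.0 -1.0
top 260 576 caddy x -1.0 36.0 y -54.0 -4.0
top 280 8 caddy x -5.0 -1.0 y -49.0 -5.0
```

View pics/t3.png

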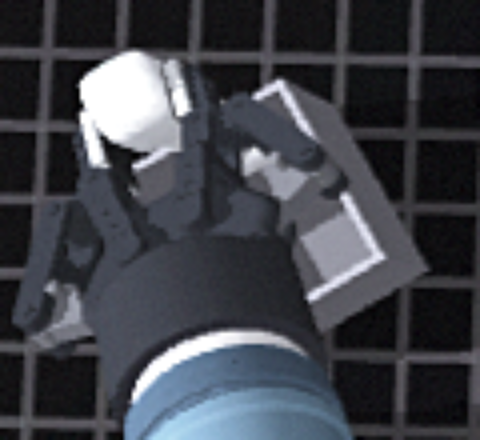

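Request:
{"name": "drive_tool", "arguments": {
  "rows": [
    {"dx": -0.2, "dy": 0.3, "dz": 0, "wx": 0, "wy": 0, "wz": 0, "jaw": -1},
    {"dx": -0.2, "dy": 0.3, "dz": -1.5, "wx": 0, "wy": 0, "wz": 0, "jaw": -1},
    {"dx": -0.2, "dy": 0.3, "dz": -3, "wx": 0, "wy": 0, "wz": 0, "jaw": -1},
    {"dx": -0.2, "dy": 0.3, "dz": -4.5, "wx": 0, "wy": 0, "wz": 0, "jaw": -1},
    {"dx": -0.2, "dy": 0.3, "dz": -6, "wx": 0, "wy": 0, "wz": 0, "jaw": -1},
    {"dx": -0.2, "dy": 0.3, "dz": -7.5, "wx": 0, "wy": 0, "wz": 0, "jaw": -1},
    {"dx": -0.2, "dy": 0.3, "dz": -9, "wx": 0, "wy": 0, "wz": 0, "jaw": -1},
    {"dx": -0.2, "dy": 0.3, "dz": -10, "wx": 0, "wy": 0, "wz": 0, "jaw": -1},
    {"dx": -0.2, "dy": 0.3, "dz": -10.5, "wx": 0, "wy": 0, "wz": 0, "jaw": -1},
    {"dx": -0.2, "dy": 0.3, "dz": -10.5, "wx": 0, "wy": 0, "wz": 0, "jaw": -1}
  ]
}}

```text
t: 39.78
ee_pos: [618.2, 293.1, 137.6]
orientation: [[-0.488, -0.53, 0.693], [-0.305, 0.848, 0.434], [-0.818, 0.001, -0.575]]
wrist_force: [-0.2, -0.7, -1.8]
finger_gap: 0.361
finger_force: 61.0
```

Request:
{"name": "drive_tool", "arguments": {
  "rows": [
    {"dx": 0, "dy": 0, "dz": -0.5, "wx": 0, "wy": 0, "wz": 0, "jaw": -1},
    {"dx": 0, "dy": 0, "dz": -1, "wx": 0, "wy": 0, "wz": 0, "jaw": -1},
    {"dx": 0, "dy": 0, "dz": -1, "wx": 0, "wy": 0, "wz": 0, "jaw": -1},
    {"dx": 0, "dy": 0, "dz": -1, "wx": 0, "wy": 0, "wz": 0, "jaw": 0.2},
    {"dx": 0, "dy": 0, "dz": -1, "wx": 0, "wy": 0, "wz": 0, "jaw": 0.2},
    {"dx": 0, "dy": 0, "dz": -1, "wx": 0, "wy": 0, "wz": 0, "jaw": 0.2},
    {"dx": 0, "dy": 0, "dz": -1, "wx": 0, "wy": 0, "wz": 0, "jaw": 0.2},
    {"dx": -1.4, "dy": -0.9, "dz": 0.2, "wx": 0, "wy": 0, "wz": 0, "jaw": 0.2},
    {"dx": -3.5, "dy": -2.2, "dz": 2, "wx": 0, "wy": 0, "wz": 0, "jaw": 0.2},
    {"dx": -6, "dy": -3.8, "dz": 4, "wx": 0, "wy": 0, "wz": 0, "jaw": 0.2}
  ]
}}

```text
t: 40.62
ee_pos: [573.6, 258.8, 190.4]
orientation: [[-0.502, -0.535, 0.679], [-0.315, 0.845, 0.433], [-0.805, 0.004, -0.593]]
wrist_force: [1.4, 0.1, 0.7]
finger_gap: 0.603
finger_force: 0.0
```

Run:
```python
from h import *
from kin import *
s=st()
upright((618,290),92,5,cams=("scene","top"))
for z in (300,): print(ik6([560,230,z],grasp(184,35),((10,0,-40,10,0,160),)))
```

```text
t 40.6 ee [573.6 258.8 190.4] psi 122.3 z [ 0.679  0.433 -0.593] q [  9.4   1.8 -58.3 -21.5  18.4 -13.9] gap 51.3 F [1.4 0.1 0.7] 0.0
scene 92 81 caddy x -0.0 50.0 y -53.0 -4.0
scene 112 59 caddy x 9.0 38.0 y -42.0 -31.0
scene 132 82 caddy x 8.0 39.0 y -42.0 -12.0
scene 152 75 caddy x 10.0 35.0 y -40.0 -13.0
top 92 50 caddy x -0.0 24.0 y -49.0 -13.0
top 112 55 caddy x 5.0 32.0 y -41.0 -12.0
top 132 147 caddy x 5.0 35.0 y -41.0 -11.0
top 152 174 caddy x 9.0 33.0 y -38.0 -13.0
(array([ 15.4,  -4.3, -28.2,  31. ,  -0.9, 180. ]), np.float64(14.2), np.float64(10.9))
```

Request:
{"name": "drive_tool", "arguments": {
  "rows": [
    {"dx": -1, "dy": -1, "dz": 2, "wx": 0, "wy": 0, "wz": 0, "jaw": 0.2},
    {"dx": -1, "dy": -2, "dz": 4, "wx": -0.06, "wy": 0.1, "wz": 0, "jaw": 0.2},
    {"dx": -1, "dy": -3, "dz": 6, "wx": -0.12, "wy": 0.2, "wz": 0, "jaw": 0.2},
    {"dx": -1, "dy": -5, "dz": 6, "wx": -0.18, "wy": 0.3, "wz": 0, "jaw": 0.4},
    {"dx": -1, "dy": -7, "dz": 6, "wx": -0.24, "wy": 0.4, "wz": 0, "jaw": 0.4},
    {"dx": -1, "dy": -9, "dz": 6, "wx": -0.3, "wy": 0.5, "wz": 0, "jaw": 0.4},
    {"dx": -1, "dy": -11, "dz": 6, "wx": -0.36, "wy": 0.6, "wz": 0, "jaw": 0.4},
    {"dx": -1, "dy": -13, "dz": 6, "wx": -0.42, "wy": 0.7, "wz": 0, "jaw": 0.4},
    {"dx": -1, "dy": -15, "dz": 6, "wx": -0.48, "wy": 0.8, "wz": 0, "jaw": 0.4},
    {"dx": -1, "dy": -15, "dz": 6, "wx": -0.5, "wy": 0.8, "wz": 0, "jaw": 0.4}
  ]
}}

```text
t: 41.55
ee_pos: [566.0, 105.1, 251.7]
orientation: [[-0.85, -0.526, 0.018], [-0.526, 0.851, 0.017], [-0.024, 0.005, -1.0]]
wrist_force: [1.3, 0.1, 0.2]
finger_gap: 0.7
finger_force: 0.0
```

Request:
{"name": "drive_tool", "arguments": {
  "rows": [
    {"dx": 0, "dy": -1, "dz": 0, "wx": 0, "wy": 0, "wz": -0.12, "jaw": 0.4},
    {"dx": 0, "dy": -2, "dz": 0, "wx": 0, "wy": 0, "wz": -0.24, "jaw": 0.4},
    {"dx": 0, "dy": -3, "dz": 0, "wx": 0, "wy": 0, "wz": -0.36, "jaw": 0.4},
    {"dx": 0, "dy": -4, "dz": 0, "wx": 0, "wy": 0, "wz": -0.48, "jaw": 0.4},
    {"dx": 0, "dy": -5, "dz": 0, "wx": 0, "wy": 0, "wz": -0.6, "jaw": 0.4},
    {"dx": 0, "dy": -6, "dz": 0, "wx": 0, "wy": 0, "wz": -0.72, "jaw": 0.4},
    {"dx": 0, "dy": -7, "dz": 0, "wx": 0, "wy": 0, "wz": -0.84, "jaw": 0.4},
    {"dx": 0, "dy": -8, "dz": 0, "wx": 0, "wy": 0, "wz": -0.96, "jaw": 0.4},
    {"dx": 0, "dy": -9, "dz": 0, "wx": 0, "wy": 0, "wz": -1.08, "jaw": 0.4},
    {"dx": 0, "dy": -10, "dz": 0, "wx": 0, "wy": 0, "wz": -1.2, "jaw": 0.4}
  ]
}}

```text
t: 42.38
ee_pos: [564.9, 8.3, 249.7]
orientation: [[-0.797, 0.604, 0.027], [0.603, 0.797, -0.01], [-0.028, 0.008, -1.0]]
wrist_force: [0.0, 0.8, -0.5]
finger_gap: 0.702
finger_force: 0.0
```

Request:
{"name": "drive_tool", "arguments": {
  "rows": [
    {"dx": 0, "dy": -1, "dz": 0, "wx": 0, "wy": 0, "wz": -0.12, "jaw": 0.4},
    {"dx": 0, "dy": -2, "dz": 0, "wx": 0, "wy": 0, "wz": -0.24, "jaw": 0.4},
    {"dx": 0, "dy": -3, "dz": 0, "wx": 0, "wy": 0, "wz": -0.36, "jaw": 0.4},
    {"dx": 0, "dy": -4, "dz": 0, "wx": 0, "wy": 0, "wz": -0.48, "jaw": 0.4},
    {"dx": 0, "dy": -5, "dz": 0, "wx": 0, "wy": 0, "wz": -0.6, "jaw": 0.4},
    {"dx": 0, "dy": -6, "dz": 0, "wx": 0, "wy": 0, "wz": -0.72, "jaw": 0.4},
    {"dx": 0, "dy": -6, "dz": 0, "wx": 0, "wy": 0, "wz": -0.84, "jaw": 0.4},
    {"dx": 0, "dy": -6, "dz": 0, "wx": 0, "wy": 0, "wz": -0.96, "jaw": 0.4},
    {"dx": 0, "dy": -6, "dz": 0, "wx": 0, "wy": 0, "wz": -1.08, "jaw": 0.4},
    {"dx": 0, "dy": -6, "dz": 0, "wx": 0, "wy": 0, "wz": -1.2, "jaw": 0.4}
  ]
}}

```text
t: 43.22
ee_pos: [564.9, -51.4, 249.6]
orientation: [[0.274, 0.962, 0.0], [0.961, -0.274, -0.029], [-0.028, 0.008, -1.0]]
wrist_force: [0.3, -0.3, -0.1]
finger_gap: 0.701
finger_force: 0.0
```

Run:
```python
from h import *
from kin import *
s=st()
for n in("wrist","top"):
    im,P=cam(n)
    for nm,c in(("file",(630,-58)),("brush",(641,144))):
        Q=P.copy(); Q[~((abs(P[...,0]-c[0])<120)&(abs(P[...,1]-c[1])<60))]=np.nan
        print(n,nm,rect(Q,(0,0,640,480),4,40))
print(turn(grasp(184.1,0)),turn(grasp(184.1,35)))
```

```text
t 43.2 ee [564.9 -51.4 249.6] psi -15.9 z [ 0.    -0.029 -1.   ] q [-10.7  20.3   5.4  74.8  -1.6  95.2] gap 59.6 F [ 0.3 -0.3 -0.1] 0.0
wrist file [ 6.310e+02 -5.660e+01  1.601e+02  2.890e+01  4.100e+00  2.250e+01
  4.993e+03]
wrist brush None
top file None
top brush [ 641.2  141.2  160.    38.6    6.4   18.3 1008. ]
[ 0.026 -0.018 -1.228] [ 0.437 -0.521 -1.182]
```

Request:
{"name": "drive_tool", "arguments": {
  "rows": [
    {"dx": 0, "dy": 0, "dz": 0, "wx": 0.039, "wy": -0.047, "wz": -0.106, "jaw": 0.4},
    {"dx": 0, "dy": 0, "dz": 0, "wx": 0.079, "wy": -0.094, "wz": -0.213, "jaw": 0.4},
    {"dx": 0, "dy": 0, "dz": 0, "wx": 0.118, "wy": -0.141, "wz": -0.319, "jaw": 0.4},
    {"dx": 0, "dy": 0, "dz": 0, "wx": 0.157, "wy": -0.188, "wz": -0.426, "jaw": 0.4},
    {"dx": 0, "dy": 0, "dz": -2, "wx": 0.197, "wy": -0.235, "wz": -0.532, "jaw": 0.4},
    {"dx": 0.5, "dy": -0.5, "dz": -4, "wx": 0.236, "wy": -0.281, "wz": -0.638, "jaw": 0.4},
    {"dx": 1, "dy": -0.9, "dz": -6, "wx": 0.275, "wy": -0.328, "wz": -0.745, "jaw": 0.4},
    {"dx": 1.5, "dy": -0.9, "dz": -9, "wx": 0.314, "wy": -0.375, "wz": -0.851, "jaw": 0.4},
    {"dx": 1.8, "dy": -0.9, "dz": -12, "wx": 0.354, "wy": -0.422, "wz": -0.958, "jaw": 0.4},
    {"dx": 1.8, "dy": -0.9, "dz": -14, "wx": 0.393, "wy": -0.469, "wz": -1.064, "jaw": 0.4}
  ]
}}

```text
t: 44.15
ee_pos: [581.3, -60.4, 108.7]
orientation: [[0.831, 0.186, 0.524], [0.177, -0.982, 0.068], [0.527, 0.036, -0.849]]
wrist_force: [0.0, -0.0, -1.9]
finger_gap: 0.699
finger_force: 0.0
```

Request:
{"name": "drive_tool", "arguments": {
  "rows": [
    {"dx": 0, "dy": 0, "dz": -2, "wx": 0.022, "wy": -0.026, "wz": -0.059, "jaw": 0.4},
    {"dx": 0, "dy": 0, "dz": -4, "wx": 0.044, "wy": -0.052, "wz": -0.118, "jaw": 0.4},
    {"dx": 0, "dy": 0, "dz": -5, "wx": 0.044, "wy": -0.052, "wz": -0.118, "jaw": 0.4},
    {"dx": 0, "dy": 0, "dz": -5, "wx": 0.044, "wy": -0.052, "wz": -0.118, "jaw": 0.4},
    {"dx": 0, "dy": 0, "dz": -5, "wx": 0.044, "wy": -0.052, "wz": -0.118, "jaw": 0.4},
    {"dx": 0, "dy": 0, "dz": -5, "wx": 0.044, "wy": -0.052, "wz": -0.118, "jaw": 0.4},
    {"dx": 0, "dy": 0, "dz": -5, "wx": 0.044, "wy": -0.052, "wz": -0.118, "jaw": 0.4},
    {"dx": 0, "dy": 0, "dz": -5, "wx": 0.044, "wy": -0.052, "wz": -0.118, "jaw": 0.4},
    {"dx": 0, "dy": 0, "dz": -5, "wx": 0.044, "wy": -0.052, "wz": -0.118, "jaw": 0.4},
    {"dx": 0, "dy": 0, "dz": -5, "wx": 0.044, "wy": -0.052, "wz": -0.118, "jaw": 0.4}
  ]
}}

```text
t: 44.98
ee_pos: [582.7, -60.5, 61.6]
orientation: [[0.816, 0.071, 0.574], [0.058, -0.997, 0.04], [0.575, 0.0, -0.818]]
wrist_force: [-0.5, 0.5, -0.5]
finger_gap: 0.701
finger_force: 0.0
```

Run:
```python
from h import *
from kin import *
s=st()
im,P=cam("wrist"); Q=P.copy(); Q[~((abs(P[...,0]-630)<120)&(abs(P[...,1]+58)<60))]=np.nan
print(rect(Q,(0,0,640,480),4,32))
print(turn(grasp(184.1,35)),np.round(np.array([583.2,-60.4,10])-s["ee_pos"],1))
```

```text
t 45.0 ee [582.7 -60.5  61.6] psi -85.9 z [ 0.574  0.04  -0.818] q [-19.1  11.7 -52.9  -7.5  13.  160.7] gap 59.6 F [-0.5  0.5 -0.5] 0.0
[ 6.3090e+02 -5.6600e+01  1.6030e+02  2.8200e+01  3.9000e+00  2.3900e+01
  1.4378e+04]
[0.    0.001 0.001] [  0.5   0.1 -51.6]
```

Excellent alignment. Descend, close and lift.

Request:
{"name": "drive_tool", "arguments": {
  "rows": [
    {"dx": 0, "dy": 0, "dz": -2, "wx": 0, "wy": 0, "wz": 0, "jaw": 0.4},
    {"dx": 0, "dy": 0, "dz": -4, "wx": 0, "wy": 0, "wz": 0, "jaw": 0.4},
    {"dx": 0, "dy": 0, "dz": -5.1, "wx": 0, "wy": 0, "wz": 0, "jaw": 0.4},
    {"dx": 0, "dy": 0, "dz": -5.1, "wx": 0, "wy": 0, "wz": 0, "jaw": 0.4},
    {"dx": 0, "dy": 0, "dz": -5.1, "wx": 0, "wy": 0, "wz": 0, "jaw": -1},
    {"dx": 0, "dy": 0, "dz": -5.1, "wx": 0, "wy": 0, "wz": 0, "jaw": -1},
    {"dx": 0, "dy": 0, "dz": -5.1, "wx": 0, "wy": 0, "wz": 0, "jaw": -1},
    {"dx": 0, "dy": 0, "dz": -5.1, "wx": 0, "wy": 0, "wz": 0, "jaw": -1},
    {"dx": 0, "dy": 0, "dz": -5.1, "wx": 0, "wy": 0, "wz": 0, "jaw": -1},
    {"dx": 0, "dy": 0, "dz": -5.1, "wx": 0, "wy": 0, "wz": 0, "jaw": -1}
  ]
}}

```text
t: 45.87
ee_pos: [583.1, -60.6, 11.2]
orientation: [[0.815, 0.071, 0.575], [0.058, -0.998, 0.04], [0.576, 0.001, -0.817]]
wrist_force: [-3.0, -0.9, 6.9]
finger_gap: 0.311
finger_force: 59.7
```

Request:
{"name": "drive_tool", "arguments": {
  "rows": [
    {"dx": 0, "dy": 0, "dz": 2, "wx": 0, "wy": 0, "wz": 0, "jaw": -1},
    {"dx": 0, "dy": 0, "dz": 5, "wx": 0, "wy": 0, "wz": 0, "jaw": -1},
    {"dx": 0, "dy": 0, "dz": 9, "wx": 0, "wy": 0, "wz": 0, "jaw": -1},
    {"dx": 0, "dy": 0, "dz": 13, "wx": 0, "wy": 0, "wz": 0, "jaw": -1},
    {"dx": 0, "dy": 0, "dz": 17, "wx": 0, "wy": 0, "wz": 0, "jaw": -1},
    {"dx": 0, "dy": 0, "dz": 21, "wx": 0, "wy": 0.1, "wz": 0, "jaw": -1},
    {"dx": 0, "dy": 0, "dz": 25, "wx": 0, "wy": 0.2, "wz": 0, "jaw": -1},
    {"dx": 0, "dy": 0, "dz": 27, "wx": 0, "wy": 0.32, "wz": 0, "jaw": -1},
    {"dx": 0, "dy": 0, "dz": 27, "wx": 0, "wy": 0.44, "wz": 0, "jaw": -1},
    {"dx": 0, "dy": 0, "dz": 27, "wx": 0, "wy": 0.56, "wz": 0, "jaw": -1}
  ]
}}

```text
t: 46.7
ee_pos: [582.8, -60.5, 285.3]
orientation: [[0.982, 0.063, 0.178], [0.057, -0.998, 0.039], [0.18, -0.028, -0.983]]
wrist_force: [1.6, -0.8, -1.5]
finger_gap: 0.308
finger_force: 59.3
```

Run:
```python
from h import *
from kin import *
s=st()
print(turn(grasp(4,0)),turn(place(32,35)))
```

```text
t 46.7 ee [582.8 -60.5 285.3] psi -86.4 z [ 0.178  0.039 -0.983] q [-14.7  13.5   0.3  67.4   4.7 162.2] gap 26.2 F [ 1.6 -0.8 -1.5] 59.3
[ 0.28   0.062 -3.12 ] [ 1.417  0.49  -2.259]
```

Request:
{"name": "drive_tool", "arguments": {
  "rows": [
    {"dx": 0, "dy": 1.2, "dz": 1, "wx": 0, "wy": 0, "wz": 0.12, "jaw": -1},
    {"dx": 0, "dy": 2.4, "dz": 1.5, "wx": 0, "wy": 0, "wz": 0.24, "jaw": -1},
    {"dx": 0, "dy": 3.6, "dz": 1.5, "wx": 0, "wy": 0, "wz": 0.36, "jaw": -1},
    {"dx": 0, "dy": 4.8, "dz": 1.5, "wx": 0, "wy": 0, "wz": 0.48, "jaw": -1},
    {"dx": 0, "dy": 6, "dz": 1.5, "wx": 0, "wy": 0, "wz": 0.6, "jaw": -1},
    {"dx": 0, "dy": 7.2, "dz": 1.5, "wx": 0, "wy": 0, "wz": 0.72, "jaw": -1},
    {"dx": 0, "dy": 8.4, "dz": 1.5, "wx": 0, "wy": 0, "wz": 0.84, "jaw": -1},
    {"dx": 0, "dy": 9.6, "dz": 1.5, "wx": 0, "wy": 0, "wz": 0.96, "jaw": -1},
    {"dx": 0, "dy": 10.8, "dz": 1.5, "wx": 0, "wy": 0, "wz": 1.08, "jaw": -1},
    {"dx": 0, "dy": 12, "dz": 1.5, "wx": 0, "wy": 0, "wz": 1.2, "jaw": -1}
  ]
}}

```text
t: 47.53
ee_pos: [581.9, 60.2, 294.3]
orientation: [[0.298, 0.954, 0.023], [0.938, -0.297, 0.177], [0.176, -0.031, -0.984]]
wrist_force: [0.0, 0.6, -1.4]
finger_gap: 0.31
finger_force: 59.4
```

Request:
{"name": "drive_tool", "arguments": {
  "rows": [
    {"dx": 0, "dy": 1.2, "dz": 0, "wx": 0, "wy": 0, "wz": 0.12, "jaw": -1},
    {"dx": 0, "dy": 2.4, "dz": 0, "wx": 0, "wy": 0, "wz": 0.24, "jaw": -1},
    {"dx": 0, "dy": 3.6, "dz": 0, "wx": 0, "wy": 0, "wz": 0.36, "jaw": -1},
    {"dx": 0, "dy": 4.8, "dz": 0, "wx": 0, "wy": 0, "wz": 0.48, "jaw": -1},
    {"dx": 0, "dy": 6, "dz": 0, "wx": 0, "wy": 0, "wz": 0.6, "jaw": -1},
    {"dx": 0, "dy": 7.2, "dz": 0, "wx": 0, "wy": 0, "wz": 0.72, "jaw": -1},
    {"dx": 0, "dy": 8.4, "dz": 0, "wx": 0, "wy": 0, "wz": 0.84, "jaw": -1},
    {"dx": 0, "dy": 9.6, "dz": 0, "wx": 0, "wy": 0, "wz": 0.96, "jaw": -1},
    {"dx": 0, "dy": 10.8, "dz": 0, "wx": 0, "wy": 0, "wz": 1.08, "jaw": -1},
    {"dx": 0, "dy": 12, "dz": 0, "wx": 0, "wy": 0, "wz": 1.2, "jaw": -1}
  ]
}}

```text
t: 48.37
ee_pos: [582.2, 180.2, 294.2]
orientation: [[-0.767, 0.623, -0.157], [0.617, 0.782, 0.086], [0.177, -0.031, -0.984]]
wrist_force: [0.1, 0.8, -0.6]
finger_gap: 0.318
finger_force: 59.4
```

Request:
{"name": "drive_tool", "arguments": {
  "rows": [
    {"dx": 0, "dy": 1.2, "dz": 0, "wx": 0, "wy": 0, "wz": 0.12, "jaw": -1},
    {"dx": 0, "dy": 2.4, "dz": 0, "wx": 0, "wy": 0, "wz": 0.24, "jaw": -1},
    {"dx": 0, "dy": 3.6, "dz": 0, "wx": 0, "wy": 0, "wz": 0.36, "jaw": -1},
    {"dx": 0, "dy": 4.8, "dz": 0, "wx": 0, "wy": 0, "wz": 0.48, "jaw": -1},
    {"dx": 0, "dy": 6, "dz": 0, "wx": 0, "wy": 0, "wz": 0.6, "jaw": -1},
    {"dx": 0, "dy": 7.2, "dz": 0, "wx": 0, "wy": 0, "wz": 0.72, "jaw": -1},
    {"dx": 0, "dy": 8.4, "dz": 0, "wx": 0, "wy": 0, "wz": 0.84, "jaw": -1},
    {"dx": 0, "dy": 9.6, "dz": 0, "wx": 0, "wy": 0, "wz": 0.96, "jaw": -1},
    {"dx": 0, "dy": 10.8, "dz": 0, "wx": 0, "wy": 0, "wz": 1.08, "jaw": -1},
    {"dx": 0, "dy": 12, "dz": 0, "wx": 0, "wy": 0, "wz": 1.2, "jaw": -1}
  ]
}}

```text
t: 49.2
ee_pos: [582.2, 300.4, 294.1]
orientation: [[-0.853, -0.503, -0.138], [-0.491, 0.864, -0.115], [0.177, -0.03, -0.984]]
wrist_force: [0.5, 0.4, -0.8]
finger_gap: 0.313
finger_force: 59.4
```

Run:
```python
from h import *
from kin import *
s=st()
print(turn(place(32,35)),np.round(np.array([588.7,339,300])-s["ee_pos"],1))
for z in(300,133):print(ik6([588.7,339,z],place(32,35),((20,5,-50,-15,10,0),)))
```

```text
t 49.2 ee [582.2 300.4 294.1] psi 120.2 z [-0.138 -0.115 -0.984] q [ 23.2  47.3  57.2 109.9  -3.   -6.7] gap 26.6 F [ 0.5  0.4 -0.8] 59.4
[ 0.611 -0.96   0.045] [ 6.5 38.6  5.9]
(array([ 20.1,  -3.4, -44.6,  -5.6,   9.7,  -6.9]), np.float64(0.0), np.float64(0.0))
(array([ 20.1,  15.2, -58.4, -38. ,   9.7,  -6.9]), np.float64(0.1), np.float64(0.1))
```

Request:
{"name": "drive_tool", "arguments": {
  "rows": [
    {"dx": 0, "dy": 1, "dz": 1, "wx": 0.061, "wy": -0.096, "wz": 0.004, "jaw": -1},
    {"dx": 0, "dy": 2, "dz": 1.5, "wx": 0.122, "wy": -0.192, "wz": 0.009, "jaw": -1},
    {"dx": 0.6, "dy": 3, "dz": 1.5, "wx": 0.183, "wy": -0.288, "wz": 0.013, "jaw": -1},
    {"dx": 0.6, "dy": 3.9, "dz": 1.5, "wx": 0.244, "wy": -0.384, "wz": 0.018, "jaw": -1},
    {"dx": 0.6, "dy": 3.9, "dz": 1.5, "wx": 0.306, "wy": -0.48, "wz": 0.022, "jaw": -1},
    {"dx": 0.6, "dy": 3.9, "dz": 1.5, "wx": 0.367, "wy": -0.576, "wz": 0.027, "jaw": -1},
    {"dx": 0.6, "dy": 3.9, "dz": 1.5, "wx": 0.428, "wy": -0.672, "wz": 0.031, "jaw": -1},
    {"dx": 0.6, "dy": 3.9, "dz": 1.5, "wx": 0.489, "wy": -0.768, "wz": 0.036, "jaw": -1},
    {"dx": 0.6, "dy": 3.9, "dz": 1.5, "wx": 0.55, "wy": -0.864, "wz": 0.04, "jaw": -1},
    {"dx": 0.6, "dy": 3.9, "dz": 1.5, "wx": 0.611, "wy": -0.96, "wz": 0.045, "jaw": -1}
  ]
}}

```text
t: 50.03
ee_pos: [587.6, 338.6, 309.6]
orientation: [[-0.558, -0.524, 0.644], [-0.339, 0.852, 0.399], [-0.758, 0.004, -0.653]]
wrist_force: [1.4, 0.9, -0.7]
finger_gap: 0.313
finger_force: 59.3
```

Request:
{"name": "drive_tool", "arguments": {
  "rows": [
    {"dx": 0, "dy": 0, "dz": 0, "wx": 0, "wy": 0, "wz": 0, "jaw": -1},
    {"dx": 0, "dy": 0, "dz": -1, "wx": 0, "wy": 0, "wz": 0, "jaw": -1},
    {"dx": 0, "dy": 0, "dz": -2, "wx": 0, "wy": 0, "wz": 0, "jaw": -1},
    {"dx": 0, "dy": 0, "dz": -4, "wx": 0, "wy": 0, "wz": 0, "jaw": -1},
    {"dx": 0, "dy": 0, "dz": -5.5, "wx": 0, "wy": 0, "wz": 0, "jaw": -1},
    {"dx": 0, "dy": 0, "dz": -6, "wx": 0, "wy": 0, "wz": 0, "jaw": -1},
    {"dx": 0, "dy": 0, "dz": -6, "wx": 0, "wy": 0, "wz": 0, "jaw": -1},
    {"dx": 0, "dy": 0, "dz": -6, "wx": 0, "wy": 0, "wz": 0, "jaw": -1},
    {"dx": 0, "dy": 0, "dz": -6, "wx": 0, "wy": 0, "wz": 0, "jaw": -1},
    {"dx": 0, "dy": 0, "dz": -6, "wx": 0, "wy": 0, "wz": 0, "jaw": -1}
  ]
}}

```text
t: 50.87
ee_pos: [590.3, 339.6, 251.2]
orientation: [[-0.559, -0.523, 0.643], [-0.34, 0.852, 0.398], [-0.756, 0.004, -0.655]]
wrist_force: [0.7, 0.3, -1.5]
finger_gap: 0.31
finger_force: 59.4
```

Run:
```python
from h import *
from kin import *
s=st()
print(turn(place(32,35)),np.round(np.array([588.7,339,250])-s["ee_pos"],1))
print("file");upright((587,338),95,8,cams=("scene","top"));print("torch");upright((618,290),92,4)
```

```text
t 50.9 ee [590.3 339.6 251.2] psi 121.6 z [ 0.643  0.398 -0.655] q [ 20.8   1.1 -42.4  -2.1   8.3  -6.9] gap 26.4 F [ 0.7  0.3 -1.5] 59.4
[ 0.051 -0.089  0.007] [-1.6 -0.6 -1.2]
file
scene 115 5 caddy x 12.0 16.0 y 19.0 39.0
scene 135 19 caddy x 12.0 19.0 y 22.0 37.0
scene 155 18 caddy x 14.0 20.0 y 18.0 40.0
scene 175 16 caddy x 16.0 22.0 y 19.0 39.0
scene 195 44 caddy x 10.0 31.0 y 17.0 39.0
scene 215 64 caddy x 11.0 34.0 y 15.0 38.0
scene 235 41 caddy x 12.0 37.0 y 10.0 24.0
top 155 8 caddy x 14.0 15.0 y 33.0 39.0
top 235 35 caddy x 11.0 16.0 y 11.0 44.0
torch
scene 92 92 caddy x -1.0 50.0 y -51.0 -4.0
scene 112 59 caddy x 9.0 39.0 y -41.0 -26.0
scene 132 84 caddy x 10.0 39.0 y -41.0 -9.0
scene 152 73 caddy x 11.0 38.0 y -37.0 -10.0
```

Request:
{"name": "drive_tool", "arguments": {
  "rows": [
    {"dx": -0.15, "dy": -0.1, "dz": 0, "wx": 0.051, "wy": -0.089, "wz": 0.007, "jaw": -1},
    {"dx": -0.15, "dy": -0.1, "dz": 0, "wx": 0.051, "wy": -0.089, "wz": 0.007, "jaw": -1},
    {"dx": -0.15, "dy": -0.1, "dz": -1.5, "wx": 0.051, "wy": -0.089, "wz": 0.007, "jaw": -1},
    {"dx": -0.15, "dy": -0.1, "dz": -3, "wx": 0.051, "wy": -0.089, "wz": 0.007, "jaw": -1},
    {"dx": -0.15, "dy": -0.1, "dz": -4.5, "wx": 0.051, "wy": -0.089, "wz": 0.007, "jaw": -1},
    {"dx": -0.15, "dy": -0.1, "dz": -6, "wx": 0.051, "wy": -0.089, "wz": 0.007, "jaw": -1},
    {"dx": -0.15, "dy": -0.1, "dz": -7.5, "wx": 0.051, "wy": -0.089, "wz": 0.007, "jaw": -1},
    {"dx": -0.15, "dy": -0.1, "dz": -9, "wx": 0.051, "wy": -0.089, "wz": 0.007, "jaw": -1},
    {"dx": -0.15, "dy": -0.1, "dz": -10, "wx": 0.051, "wy": -0.089, "wz": 0.007, "jaw": -1},
    {"dx": -0.15, "dy": -0.1, "dz": -10, "wx": 0.051, "wy": -0.089, "wz": 0.007, "jaw": -1}
  ]
}}

```text
t: 51.85
ee_pos: [586.1, 337.4, 145.8]
orientation: [[-0.493, -0.529, 0.691], [-0.306, 0.848, 0.432], [-0.815, 0.002, -0.58]]
wrist_force: [-0.6, 0.9, -0.9]
finger_gap: 0.309
finger_force: 59.4
```

Run:
```python
from h import *
from kin import *
s=st()
print(turn(place(32,35)),np.round(np.array([588.7,339,137])-s["ee_pos"],1))
print("file");upright((587,338),92,5,cams=("scene",))
```

```text
t 51.9 ee [586.1 337.4 145.8] psi 122.0 z [ 0.691  0.432 -0.58 ] q [ 20.1  12.9 -57.8 -34.6   9.7  -6.9] gap 26.3 F [-0.6  0.9 -0.9] 59.4
[ 0.002 -0.008  0.001] [ 2.6  1.6 -8.8]
file
scene 92 21 caddy x -6.0 49.0 y 5.0 50.0
scene 112 22 caddy x 8.0 21.0 y 16.0 37.0
scene 132 29 caddy x 12.0 34.0 y 10.0 25.0
scene 152 120 caddy x -3.0 32.0 y 3.0 49.0
scene 172 88 caddy x -3.0 31.0 y 11.0 49.0
```

Request:
{"name": "drive_tool", "arguments": {
  "rows": [
    {"dx": 0.3, "dy": 0.2, "dz": -0.4, "wx": 0, "wy": 0, "wz": 0, "jaw": -1},
    {"dx": 0.3, "dy": 0.2, "dz": -0.8, "wx": 0, "wy": 0, "wz": 0, "jaw": -1},
    {"dx": 0.3, "dy": 0.2, "dz": -0.8, "wx": 0, "wy": 0, "wz": 0, "jaw": -1},
    {"dx": 0.3, "dy": 0.2, "dz": -0.8, "wx": 0, "wy": 0, "wz": 0, "jaw": -0.12},
    {"dx": 0.3, "dy": 0.2, "dz": -0.8, "wx": 0, "wy": 0, "wz": 0, "jaw": -0.12},
    {"dx": 0.3, "dy": 0.2, "dz": -0.8, "wx": 0, "wy": 0, "wz": 0, "jaw": -0.12},
    {"dx": 0.3, "dy": 0.2, "dz": -0.8, "wx": 0, "wy": 0, "wz": 0, "jaw": -0.12},
    {"dx": -0.7, "dy": -0.4, "dz": 0.1, "wx": 0, "wy": 0, "wz": 0, "jaw": -0.12},
    {"dx": -2.5, "dy": -1.6, "dz": 1.6, "wx": 0, "wy": 0, "wz": 0, "jaw": -0.12},
    {"dx": -5, "dy": -3.2, "dz": 4, "wx": 0, "wy": 0, "wz": 0, "jaw": -0.12}
  ]
}}

```text
t: 52.73
ee_pos: [549.0, 311.4, 196.6]
orientation: [[-0.505, -0.531, 0.68], [-0.314, 0.847, 0.429], [-0.804, 0.003, -0.595]]
wrist_force: [1.1, -0.0, -0.4]
finger_gap: 0.443
finger_force: 0.0
```

Run:
```python
from h import *
from kin import *
s=st()
print("file");upright((587,338),92,4,cams=("scene","top"));print("torch");upright((618,290),92,4)
im,P=cam("scene");save("s3.png",cv2.resize(im[100:260,280:460],None,fx=3,fy=3))
```

```text
t 52.7 ee [549.  311.4 196.6] psi 122.1 z [ 0.68   0.429 -0.595] q [ 18.3   0.9 -58.4 -21.9  11.2  -8.2] gap 37.6 F [ 1.1 -0.  -0.4] 0.0
file
scene 92 39 caddy x -2.0 51.0 y 8.0 41.0
scene 112 39 caddy x -0.0 21.0 y 16.0 28.0
scene 132 46 caddy x -3.0 20.0 y 17.0 29.0
scene 152 81 caddy x -5.0 19.0 y 18.0 44.0
top 92 43 caddy x 1.0 23.0 y 18.0 26.0
top 112 41 caddy x -2.0 20.0 y 19.0 36.0
top 132 43 caddy x -5.0 19.0 y 19.0 36.0
top 152 200 caddy x -5.0 17.0 y 20.0 44.0
torch
scene 92 89 caddy x 1.0 50.0 y -52.0 -8.0
scene 112 57 caddy x 9.0 38.0 y -40.0 -29.0
scene 132 89 caddy x 9.0 40.0 y -41.0 -16.0
scene 152 70 caddy x 11.0 37.0 y -36.0 -8.0
```

View pics/s3.png

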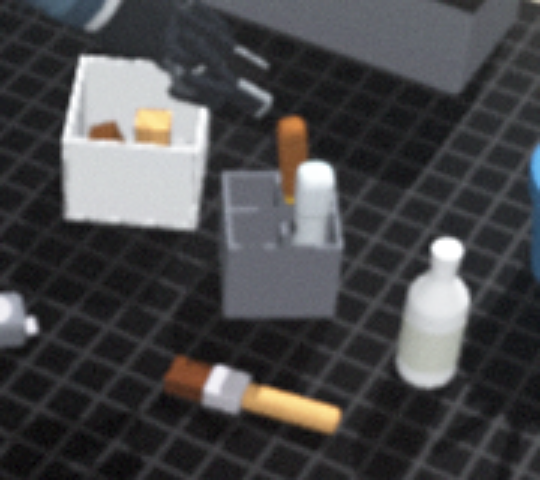

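Run:
```python
from h import *
from kin import *
for n in("top","scene"):
    im,P=cam(n); Q=P.copy(); Q[~((abs(P[...,0]-641)<120)&(abs(P[...,1]-143)<60))]=np.nan
    print(n,rect(Q,(0,0,640,480),5,40))
for b in(35,40):
  for u in(187,190,194): print(b,u,ik6([613,138,9],grasp(u,b),((5,20,-50,-15,3,170),)))
  for ly in(-27,27):
   for lx in(-25,-20):
    for z in(115,235):
      o=C+RC@[lx,ly]; print(b,ly,lx,z,[ik6([*o,z],place(w,b),((15,5,-55,-20,10,0),)) for w in(32,22)])
```

```text
top [ 641.1  143.6  159.3   37.6    8.1   18.1 1009. ]
scene [637.2 145.9 166.5  65.8  10.7  18.9 638. ]
35 187 (array([ 6.900e+00,  2.170e+01, -5.100e+01, -1.770e+01,  1.000e-01,
        1.799e+02]), np.float64(0.0), np.float64(0.0))
35 190 (array([  5.7,  21.7, -51.1, -17.7,   2.5, 176.4]), np.float64(0.0), np.float64(0.0))
35 194 (array([  4.1,  21.6, -51. , -17.2,   5.7, 171.8]), np.float64(0.0), np.float64(0.0))
35 -27 -25 115 [(array([  9.9,  11.7, -58.4, -27.8,  18.2, -14.8]), np.float64(9.1), np.float64(5.0)), (array([ 17.1,  11.1, -58.4, -28.6,   3.6,  -3.2]), np.float64(11.0), np.float64(5.8))]
35 -27 -25 235 [(array([  9.9,  -3. , -55.4, -15.4,  17.9, -13.1]), np.float64(0.0), np.float64(0.0)), (array([ 16.5,  -3.3, -56.5, -18.1,   4.5,  -3.1]), np.float64(0.0), np.float64(0.0))]
35 -27 -20 115 [(array([ 10.1,  12.3, -58.4, -29. ,  18. , -14.4]), np.float64(8.3), np.float64(4.5)), (array([ 17.3,  11.8, -58.4, -29.8,   3.5,  -3.1]), np.float64(10.1), np.float64(5.3))]
35 -27 -20 235 [(array([ 10.2,  -2.4, -54.9, -15.5,  17.7, -12.9]), np.float64(0.0), np.float64(0.0)), (arr
[... 1974 characters left out ...]
2,  -9.1]), np.float64(3.9), np.float64(2.1)), (array([ 24.9,  10.4, -58.4, -26.7,  -2.5,   1.9]), np.float64(3.8), np.float64(2.0))]
40 27 -25 235 [(array([ 18.5,  -4. , -51. ,  -6.2,  10.3,  -8.8]), np.float64(0.0), np.float64(0.0)), (array([ 24.6,  -3.7, -51. ,  -7.3,  -2. ,   1.7]), np.float64(0.0), np.float64(0.0))]
40 27 -20 115 [(array([ 18.7,  10.6, -58.4, -26.6,  10.1,  -8.9]), np.float64(3.1), np.float64(1.7)), (array([ 24.9,  11. , -58.4, -27.8,  -2.4,   1.9]), np.float64(2.9), np.float64(1.6))]
40 27 -20 235 [(array([ 18.6,  -3.4, -50.5,  -6.3,  10.2,  -8.7]), np.float64(0.0), np.float64(0.0)), (array([ 24.7,  -3.1, -50.4,  -7.3,  -2.1,   1.7]), np.float64(0.0), np.float64(0.0))]
```

Request:
{"name": "drive_tool", "arguments": {
  "rows": [
    {"dx": -1, "dy": -1, "dz": 2, "wx": 0, "wy": 0, "wz": 0, "jaw": -0.1},
    {"dx": -1, "dy": -2, "dz": 4, "wx": -0.06, "wy": 0.1, "wz": 0, "jaw": 0.1},
    {"dx": -1, "dy": -3, "dz": 6, "wx": -0.12, "wy": 0.2, "wz": 0, "jaw": 0.4},
    {"dx": -1, "dy": -5, "dz": 6, "wx": -0.18, "wy": 0.3, "wz": 0, "jaw": 0.5},
    {"dx": -1, "dy": -7, "dz": 6, "wx": -0.24, "wy": 0.4, "wz": 0, "jaw": 0.5},
    {"dx": 0, "dy": -9, "dz": 6, "wx": -0.3, "wy": 0.5, "wz": 0, "jaw": 0.5},
    {"dx": 1, "dy": -11, "dz": 6, "wx": -0.36, "wy": 0.6, "wz": 0, "jaw": 0.5},
    {"dx": 2, "dy": -13, "dz": 6, "wx": -0.42, "wy": 0.7, "wz": 0, "jaw": 0.5},
    {"dx": 3, "dy": -15, "dz": 6, "wx": -0.48, "wy": 0.8, "wz": 0, "jaw": 0.5},
    {"dx": 3, "dy": -17, "dz": 6, "wx": -0.5, "wy": 0.8, "wz": 0, "jaw": 0.5}
  ]
}}

```text
t: 53.87
ee_pos: [582.2, 140.1, 256.5]
orientation: [[-0.85, -0.527, 0.021], [-0.527, 0.85, 0.019], [-0.027, 0.005, -1.0]]
wrist_force: [1.5, 0.9, -0.1]
finger_gap: 0.756
finger_force: 0.0
```

Request:
{"name": "drive_tool", "arguments": {
  "rows": [
    {"dx": 0, "dy": 0, "dz": 0, "wx": 0, "wy": 0, "wz": -0.12, "jaw": 0.5},
    {"dx": 0, "dy": 0, "dz": 0, "wx": 0, "wy": 0, "wz": -0.24, "jaw": 0.5},
    {"dx": 0, "dy": 0, "dz": 0, "wx": 0, "wy": 0, "wz": -0.36, "jaw": 0.5},
    {"dx": 0, "dy": 0, "dz": 0, "wx": 0, "wy": 0, "wz": -0.48, "jaw": 0.5},
    {"dx": 0, "dy": 0, "dz": 0, "wx": 0, "wy": 0, "wz": -0.6, "jaw": 0.5},
    {"dx": 0, "dy": 0, "dz": 0, "wx": 0, "wy": 0, "wz": -0.72, "jaw": 0.5},
    {"dx": 0, "dy": 0, "dz": 0, "wx": 0, "wy": 0, "wz": -0.84, "jaw": 0.5},
    {"dx": 0, "dy": 0, "dz": 0, "wx": 0, "wy": 0, "wz": -0.96, "jaw": 0.5},
    {"dx": 0, "dy": 0, "dz": 0, "wx": 0, "wy": 0, "wz": -1.08, "jaw": 0.5},
    {"dx": 0, "dy": 0, "dz": 0, "wx": 0, "wy": 0, "wz": -1.2, "jaw": 0.5}
  ]
}}

```text
t: 54.7
ee_pos: [580.0, 142.0, 254.8]
orientation: [[-0.796, 0.605, 0.026], [0.605, 0.796, -0.017], [-0.031, 0.002, -1.0]]
wrist_force: [0.2, -0.5, -1.0]
finger_gap: 0.748
finger_force: 0.0
```

Request:
{"name": "drive_tool", "arguments": {
  "rows": [
    {"dx": 0, "dy": 0, "dz": 0, "wx": 0, "wy": 0, "wz": -0.12, "jaw": 0.5},
    {"dx": 0, "dy": 0, "dz": 0, "wx": 0, "wy": 0, "wz": -0.24, "jaw": 0.5},
    {"dx": 0, "dy": 0, "dz": 0, "wx": 0, "wy": 0, "wz": -0.36, "jaw": 0.5},
    {"dx": 0, "dy": 0, "dz": 0, "wx": 0, "wy": 0, "wz": -0.48, "jaw": 0.5},
    {"dx": 0, "dy": 0, "dz": 0, "wx": 0, "wy": 0, "wz": -0.6, "jaw": 0.5},
    {"dx": 0, "dy": 0, "dz": 0, "wx": 0, "wy": 0, "wz": -0.72, "jaw": 0.5},
    {"dx": 0, "dy": 0, "dz": 0, "wx": 0, "wy": 0, "wz": -0.84, "jaw": 0.5},
    {"dx": 0, "dy": 0, "dz": 0, "wx": 0, "wy": 0, "wz": -0.96, "jaw": 0.5},
    {"dx": 0, "dy": 0, "dz": 0, "wx": 0, "wy": 0, "wz": -1.08, "jaw": 0.5},
    {"dx": 0, "dy": 0, "dz": 0, "wx": 0, "wy": 0, "wz": -1.2, "jaw": 0.5}
  ]
}}

```text
t: 55.53
ee_pos: [580.1, 142.0, 254.8]
orientation: [[0.275, 0.961, -0.009], [0.961, -0.275, -0.034], [-0.035, 0.001, -0.999]]
wrist_force: [0.2, -0.2, -0.6]
finger_gap: 0.753
finger_force: 0.0
```

Run:
```python
from h import *
from kin import *
s=st()
for n in("wrist","top"):
    im,P=cam(n); Q=P.copy(); Q[~((abs(P[...,0]-641)<120)&(abs(P[...,1]-143)<60))]=np.nan
    print(n,rect(Q,(0,0,640,480),5,40))
print(turn(grasp(192,40)))
```

```text
t 55.5 ee [580.1 142.  254.8] psi -16.0 z [-0.009 -0.034 -0.999] q [  8.6  25.   13.2  78.9  -1.9 114.6] gap 64.0 F [ 0.2 -0.2 -0.6] 0.0
wrist [ 643.   146.   160.    36.5    8.9   18.7 5996. ]
top [ 641.2  143.7  160.4   36.1    9.7   18.4 1004. ]
[ 0.528 -0.56  -1.037]
```

Request:
{"name": "drive_tool", "arguments": {
  "rows": [
    {"dx": 0, "dy": 0, "dz": 0, "wx": 0.05, "wy": -0.053, "wz": -0.098, "jaw": 0.5},
    {"dx": 0, "dy": 0, "dz": 0, "wx": 0.099, "wy": -0.105, "wz": -0.195, "jaw": 0.5},
    {"dx": 0, "dy": 0, "dz": 0, "wx": 0.149, "wy": -0.158, "wz": -0.293, "jaw": 0.5},
    {"dx": 0, "dy": 0, "dz": 0, "wx": 0.198, "wy": -0.21, "wz": -0.39, "jaw": 0.5},
    {"dx": 0.5, "dy": 0, "dz": -2, "wx": 0.248, "wy": -0.263, "wz": -0.488, "jaw": 0.5},
    {"dx": 1, "dy": 0, "dz": -4, "wx": 0.298, "wy": -0.316, "wz": -0.585, "jaw": 0.5},
    {"dx": 2, "dy": -0.1, "dz": -6, "wx": 0.347, "wy": -0.368, "wz": -0.683, "jaw": 0.5},
    {"dx": 3, "dy": -0.1, "dz": -9, "wx": 0.397, "wy": -0.421, "wz": -0.78, "jaw": 0.5},
    {"dx": 3.5, "dy": -0.1, "dz": -12, "wx": 0.446, "wy": -0.473, "wz": -0.878, "jaw": 0.5},
    {"dx": 3.5, "dy": -0.1, "dz": -14, "wx": 0.496, "wy": -0.526, "wz": -0.975, "jaw": 0.5}
  ]
}}

```text
t: 56.47
ee_pos: [614.7, 140.2, 118.8]
orientation: [[0.76, 0.293, 0.58], [0.255, -0.956, 0.148], [0.597, 0.036, -0.801]]
wrist_force: [0.7, -0.3, -1.6]
finger_gap: 0.75
finger_force: 0.0
```

Request:
{"name": "drive_tool", "arguments": {
  "rows": [
    {"dx": 0, "dy": 0, "dz": -2, "wx": 0.032, "wy": -0.034, "wz": -0.062, "jaw": 0.5},
    {"dx": 0, "dy": 0, "dz": -4, "wx": 0.032, "wy": -0.034, "wz": -0.062, "jaw": 0.5},
    {"dx": 0, "dy": 0, "dz": -5, "wx": 0.032, "wy": -0.034, "wz": -0.062, "jaw": 0.5},
    {"dx": 0, "dy": 0, "dz": -5, "wx": 0.032, "wy": -0.034, "wz": -0.062, "jaw": 0.5},
    {"dx": 0, "dy": 0, "dz": -5, "wx": 0.032, "wy": -0.034, "wz": -0.062, "jaw": 0.5},
    {"dx": 0, "dy": 0, "dz": -5, "wx": 0.032, "wy": -0.034, "wz": -0.062, "jaw": 0.5},
    {"dx": 0, "dy": 0, "dz": -5, "wx": 0.032, "wy": -0.034, "wz": -0.062, "jaw": 0.5},
    {"dx": 0, "dy": 0, "dz": -5, "wx": 0.032, "wy": -0.034, "wz": -0.062, "jaw": 0.5},
    {"dx": 0, "dy": 0, "dz": -5, "wx": 0.032, "wy": -0.034, "wz": -0.062, "jaw": 0.5},
    {"dx": 0, "dy": 0, "dz": -5, "wx": 0.032, "wy": -0.034, "wz": -0.062, "jaw": 0.5}
  ]
}}

```text
t: 57.3
ee_pos: [615.6, 140.8, 72.1]
orientation: [[0.753, 0.234, 0.616], [0.19, -0.972, 0.137], [0.63, 0.014, -0.776]]
wrist_force: [0.2, 0.3, 0.6]
finger_gap: 0.752
finger_force: 0.0
```

Run:
```python
from h import *
from kin import *
s=st()
im,P=cam("wrist"); Q=P.copy(); Q[~((abs(P[...,0]-641)<120)&(abs(P[...,1]-143)<60))]=np.nan
print(rect(Q,(0,0,640,480),5,32))
print(turn(grasp(192,40)),np.round(np.array([615,140.6,9.5])-s["ee_pos"],1))
```

```text
t 57.3 ee [615.6 140.8  72.1] psi -76.5 z [ 0.616  0.137 -0.776] q [  4.7  14.2 -51.9 -15.    5.  172.6] gap 63.9 F [0.2 0.3 0.6] 0.0
[6.4170e+02 1.4580e+02 1.5860e+02 3.6100e+01 9.3000e+00 1.8800e+01
 1.7286e+04]
[ 0.017 -0.013 -0.027] [ -0.6  -0.2 -62.6]
```

Request:
{"name": "drive_tool", "arguments": {
  "rows": [
    {"dx": 0, "dy": 0, "dz": -2, "wx": 0.017, "wy": -0.013, "wz": 0, "jaw": 0.5},
    {"dx": 0, "dy": 0, "dz": -4, "wx": 0.017, "wy": -0.013, "wz": 0, "jaw": 0.5},
    {"dx": 0, "dy": 0, "dz": -6, "wx": 0.017, "wy": -0.013, "wz": 0, "jaw": 0.5},
    {"dx": 0, "dy": 0, "dz": -6.2, "wx": 0.017, "wy": -0.013, "wz": 0, "jaw": 0.5},
    {"dx": 0, "dy": 0, "dz": -6.2, "wx": 0.017, "wy": -0.013, "wz": 0, "jaw": -1},
    {"dx": 0, "dy": 0, "dz": -6.2, "wx": 0.017, "wy": -0.013, "wz": 0, "jaw": -1},
    {"dx": 0, "dy": 0, "dz": -6.2, "wx": 0.017, "wy": -0.013, "wz": 0, "jaw": -1},
    {"dx": 0, "dy": 0, "dz": -6.2, "wx": 0.017, "wy": -0.013, "wz": 0, "jaw": -1},
    {"dx": 0, "dy": 0, "dz": -6.2, "wx": 0.017, "wy": -0.013, "wz": 0, "jaw": -1},
    {"dx": 0, "dy": 0, "dz": -6.2, "wx": 0.017, "wy": -0.013, "wz": 0, "jaw": -1}
  ]
}}

```text
t: 58.18
ee_pos: [615.9, 140.8, 10.6]
orientation: [[0.744, 0.234, 0.626], [0.179, -0.972, 0.15], [0.644, 0.001, -0.765]]
wrist_force: [-2.2, -1.2, 4.2]
finger_gap: 0.404
finger_force: 59.8
```

Request:
{"name": "drive_tool", "arguments": {
  "rows": [
    {"dx": 0, "dy": 0, "dz": 2, "wx": 0, "wy": 0, "wz": 0, "jaw": -1},
    {"dx": 0, "dy": 0, "dz": 5, "wx": 0, "wy": 0, "wz": 0, "jaw": -1},
    {"dx": 0, "dy": 0, "dz": 9, "wx": 0, "wy": 0, "wz": 0, "jaw": -1},
    {"dx": -1, "dy": 0, "dz": 13, "wx": 0, "wy": 0, "wz": 0, "jaw": -1},
    {"dx": -2, "dy": 0, "dz": 17, "wx": 0, "wy": 0, "wz": 0, "jaw": -1},
    {"dx": -3, "dy": 0, "dz": 21, "wx": 0, "wy": 0.1, "wz": 0, "jaw": -1},
    {"dx": -4, "dy": 0, "dz": 25, "wx": 0, "wy": 0.2, "wz": 0, "jaw": -1},
    {"dx": -5, "dy": 0, "dz": 28, "wx": 0, "wy": 0.32, "wz": 0, "jaw": -1},
    {"dx": -5, "dy": 0, "dz": 28, "wx": 0, "wy": 0.44, "wz": 0, "jaw": -1},
    {"dx": -5, "dy": 0, "dz": 28, "wx": 0, "wy": 0.56, "wz": 0, "jaw": -1}
  ]
}}

```text
t: 59.02
ee_pos: [566.1, 141.1, 289.5]
orientation: [[0.932, 0.217, 0.289], [0.18, -0.972, 0.15], [0.314, -0.088, -0.945]]
wrist_force: [1.3, 0.4, -0.8]
finger_gap: 0.405
finger_force: 59.7
```

Run:
```python
from h import *
from kin import *
st()
```

```text
t 59.0 ee [566.1 141.1 289.5] psi -77.4 z [ 0.289  0.15  -0.945] q [  3.7   5.9 -10.7  55.9   7.6 173.1] gap 34.4 F [ 1.3  0.4 -0.8] 59.7
```

Request:
{"name": "drive_tool", "arguments": {
  "rows": [
    {"dx": 0, "dy": 0.3, "dz": 0, "wx": 0, "wy": 0, "wz": 0.12, "jaw": -1},
    {"dx": 0, "dy": 0.6, "dz": 0, "wx": 0, "wy": 0, "wz": 0.24, "jaw": -1},
    {"dx": 0, "dy": 0.9, "dz": 0, "wx": 0, "wy": 0, "wz": 0.36, "jaw": -1},
    {"dx": 0, "dy": 1.2, "dz": 0, "wx": 0, "wy": 0, "wz": 0.48, "jaw": -1},
    {"dx": 0, "dy": 1.5, "dz": 0, "wx": 0, "wy": 0, "wz": 0.6, "jaw": -1},
    {"dx": 0, "dy": 1.8, "dz": 0, "wx": 0, "wy": 0, "wz": 0.72, "jaw": -1},
    {"dx": 0, "dy": 2.1, "dz": 0, "wx": 0, "wy": 0, "wz": 0.84, "jaw": -1},
    {"dx": 0, "dy": 2.4, "dz": 0, "wx": 0, "wy": 0, "wz": 0.96, "jaw": -1},
    {"dx": 0, "dy": 2.7, "dz": 0, "wx": 0, "wy": 0, "wz": 1.08, "jaw": -1},
    {"dx": 0, "dy": 3, "dz": 0, "wx": 0, "wy": 0, "wz": 1.2, "jaw": -1}
  ]
}}

```text
t: 59.85
ee_pos: [566.9, 170.6, 285.1]
orientation: [[0.165, 0.986, -0.037], [0.936, -0.145, 0.322], [0.312, -0.088, -0.946]]
wrist_force: [0.8, -0.1, -0.6]
finger_gap: 0.404
finger_force: 59.7
```

Request:
{"name": "drive_tool", "arguments": {
  "rows": [
    {"dx": 0, "dy": 0.3, "dz": 0, "wx": 0, "wy": 0, "wz": 0.12, "jaw": -1},
    {"dx": 0, "dy": 0.6, "dz": 0, "wx": 0, "wy": 0, "wz": 0.24, "jaw": -1},
    {"dx": 0, "dy": 0.9, "dz": 0, "wx": 0, "wy": 0, "wz": 0.36, "jaw": -1},
    {"dx": 0, "dy": 1.2, "dz": 0, "wx": 0, "wy": 0, "wz": 0.48, "jaw": -1},
    {"dx": 0, "dy": 1.5, "dz": 0, "wx": 0, "wy": 0, "wz": 0.6, "jaw": -1},
    {"dx": 0, "dy": 1.8, "dz": 0, "wx": 0, "wy": 0, "wz": 0.72, "jaw": -1},
    {"dx": 0, "dy": 2.1, "dz": 0, "wx": 0, "wy": 0, "wz": 0.84, "jaw": -1},
    {"dx": 0, "dy": 2.4, "dz": 0, "wx": 0, "wy": 0, "wz": 0.96, "jaw": -1},
    {"dx": 0, "dy": 2.7, "dz": 0, "wx": 0, "wy": 0, "wz": 1.08, "jaw": -1},
    {"dx": 0, "dy": 3, "dz": 0, "wx": 0, "wy": 0, "wz": 1.2, "jaw": -1}
  ]
}}

```text
t: 60.68
ee_pos: [567.3, 200.7, 284.8]
orientation: [[-0.812, 0.492, -0.314], [0.493, 0.866, 0.082], [0.312, -0.088, -0.946]]
wrist_force: [0.5, 0.7, -1.1]
finger_gap: 0.406
finger_force: 59.7
```

Request:
{"name": "drive_tool", "arguments": {
  "rows": [
    {"dx": 0, "dy": 0.3, "dz": 0, "wx": 0, "wy": 0, "wz": 0.12, "jaw": -1},
    {"dx": 0, "dy": 0.6, "dz": 0, "wx": 0, "wy": 0, "wz": 0.24, "jaw": -1},
    {"dx": 0, "dy": 0.9, "dz": 0, "wx": 0, "wy": 0, "wz": 0.36, "jaw": -1},
    {"dx": 0, "dy": 1.2, "dz": 0, "wx": 0, "wy": 0, "wz": 0.48, "jaw": -1},
    {"dx": 0, "dy": 1.5, "dz": 0, "wx": 0, "wy": 0, "wz": 0.6, "jaw": -1},
    {"dx": 0, "dy": 1.8, "dz": 0, "wx": 0, "wy": 0, "wz": 0.72, "jaw": -1},
    {"dx": 0, "dy": 2.1, "dz": 0, "wx": 0, "wy": 0, "wz": 0.84, "jaw": -1},
    {"dx": 0, "dy": 2.4, "dz": 0, "wx": 0, "wy": 0, "wz": 0.96, "jaw": -1},
    {"dx": 0, "dy": 2.7, "dz": 0, "wx": 0, "wy": 0, "wz": 1.08, "jaw": -1},
    {"dx": 0, "dy": 3, "dz": 0, "wx": 0, "wy": 0, "wz": 1.2, "jaw": -1}
  ]
}}

```text
t: 61.52
ee_pos: [567.3, 231.3, 284.6]
orientation: [[-0.753, -0.629, -0.19], [-0.579, 0.772, -0.263], [0.312, -0.088, -0.946]]
wrist_force: [-0.4, 0.3, -0.1]
finger_gap: 0.403
finger_force: 59.7
```

Run:
```python
from h import *
from kin import *
s=st()
print(turn(place(32,40)),np.round(np.array([575.5,262.4,290])-s["ee_pos"],1))
for x in(290,250,122):print(ik6([575.5,262.4,x],place(32,40),((12,0,-50,-10,15,-10),)))
```

```text
t 61.5 ee [567.3 231.3 284.6] psi 129.2 z [-0.19  -0.263 -0.946] q [ 21.4  46.5  51.9 111.5 -10.1 -15.6] gap 34.2 F [-0.4  0.3 -0.1] 59.7
[ 0.756 -0.924 -0.058] [ 8.2 31.1  5.4]
(array([ 10.9,  -7.1, -43.9,   5.2,  16. , -14. ]), np.float64(0.0), np.float64(0.0))
(array([ 10.9,  -4.3, -48.2,  -1.9,  16. , -14. ]), np.float64(0.0), np.float64(0.0))
(array([ 10.9,  10. , -58.4, -25.7,  16. , -14.2]), np.float64(1.4), np.float64(0.7))
```

Request:
{"name": "drive_tool", "arguments": {
  "rows": [
    {"dx": 0, "dy": 0.5, "dz": 0.5, "wx": 0.076, "wy": -0.092, "wz": -0.006, "jaw": -1},
    {"dx": 0, "dy": 1, "dz": 0.5, "wx": 0.151, "wy": -0.185, "wz": -0.012, "jaw": -1},
    {"dx": 0.4, "dy": 1.5, "dz": 0.5, "wx": 0.227, "wy": -0.277, "wz": -0.017, "jaw": -1},
    {"dx": 0.8, "dy": 2, "dz": 0.5, "wx": 0.302, "wy": -0.37, "wz": -0.023, "jaw": -1},
    {"dx": 0.8, "dy": 2.5, "dz": 0.5, "wx": 0.378, "wy": -0.462, "wz": -0.029, "jaw": -1},
    {"dx": 0.8, "dy": 3.1, "dz": 0.5, "wx": 0.454, "wy": -0.554, "wz": -0.035, "jaw": -1},
    {"dx": 0.8, "dy": 3.1, "dz": 0.5, "wx": 0.529, "wy": -0.647, "wz": -0.041, "jaw": -1},
    {"dx": 0.8, "dy": 3.1, "dz": 0.5, "wx": 0.605, "wy": -0.739, "wz": -0.046, "jaw": -1},
    {"dx": 0.8, "dy": 3.1, "dz": 0.5, "wx": 0.68, "wy": -0.832, "wz": -0.052, "jaw": -1},
    {"dx": 0.8, "dy": 3.1, "dz": 0.5, "wx": 0.756, "wy": -0.924, "wz": -0.058, "jaw": -1}
  ]
}}

```text
t: 62.35
ee_pos: [574.2, 261.6, 290.8]
orientation: [[-0.568, -0.529, 0.631], [-0.353, 0.849, 0.393], [-0.743, 0.0, -0.669]]
wrist_force: [1.3, 0.4, -1.7]
finger_gap: 0.403
finger_force: 59.7
```

Request:
{"name": "drive_tool", "arguments": {
  "rows": [
    {"dx": 0, "dy": 0, "dz": 0, "wx": 0, "wy": 0, "wz": 0, "jaw": -1},
    {"dx": 0, "dy": 0, "dz": -1, "wx": 0, "wy": 0, "wz": 0, "jaw": -1},
    {"dx": 0, "dy": 0, "dz": -2, "wx": 0, "wy": 0, "wz": 0, "jaw": -1},
    {"dx": 0, "dy": 0, "dz": -4, "wx": 0, "wy": 0, "wz": 0, "jaw": -1},
    {"dx": 0, "dy": 0, "dz": -5.5, "wx": 0, "wy": 0, "wz": 0, "jaw": -1},
    {"dx": 0, "dy": 0, "dz": -5.5, "wx": 0, "wy": 0, "wz": 0, "jaw": -1},
    {"dx": 0, "dy": 0, "dz": -5.5, "wx": 0, "wy": 0, "wz": 0, "jaw": -1},
    {"dx": 0, "dy": 0, "dz": -5.5, "wx": 0, "wy": 0, "wz": 0, "jaw": -1},
    {"dx": 0, "dy": 0, "dz": -5.5, "wx": 0, "wy": 0, "wz": 0, "jaw": -1},
    {"dx": 0, "dy": 0, "dz": -5.5, "wx": 0, "wy": 0, "wz": 0, "jaw": -1}
  ]
}}

```text
t: 63.18
ee_pos: [576.9, 262.3, 237.0]
orientation: [[-0.57, -0.529, 0.629], [-0.356, 0.849, 0.391], [-0.741, -0.001, -0.672]]
wrist_force: [-0.3, -0.4, -1.5]
finger_gap: 0.403
finger_force: 59.7
```

Run:
```python
from h import *
from kin import *
s=st()
print(turn(place(32,40)),np.round(np.array([575.5,262.4,230])-s["ee_pos"],1))
upright((575,262),100,9,cams=("scene","top"))
```

```text
t 63.2 ee [576.9 262.3 237. ] psi 121.9 z [ 0.629  0.391 -0.672] q [ 11.3  -2.7 -46.9  -0.1  15.1 -14.2] gap 34.3 F [-0.3 -0.4 -1.5] 59.7
[ 0.021 -0.032  0.001] [-1.4  0.1 -7. ]
scene 120 12 caddy x -34.0 9.0 y -33.0 -25.0
scene 140 39 caddy x -36.0 -19.0 y -36.0 -23.0
scene 160 42 caddy x -36.0 -18.0 y -37.0 -22.0
scene 180 38 caddy x -35.0 -18.0 y -40.0 -20.0
scene 200 33 caddy x -34.0 -18.0 y -40.0 -20.0
scene 220 35 caddy x -34.0 -15.0 y -53.0 -5.0
scene 240 119 caddy x -47.0 -14.0 y -58.0 -4.0
scene 260 118 caddy x -54.0 -16.0 y -53.0 -3.0
top 120 7 caddy x 8.0 9.0 y -31.0 -26.0
top 180 9 caddy x -36.0 -33.0 y -23.0 -16.0
top 200 18 caddy x -35.0 -33.0 y -30.0 -18.0
top 220 59 caddy x -37.0 -30.0 y -40.0 -11.0
top 240 251 caddy x -51.0 -22.0 y -59.0 1.0
top 260 223 caddy x -53.0 -20.0 y -54.0 -3.0
```

Request:
{"name": "drive_tool", "arguments": {
  "rows": [
    {"dx": 0, "dy": 0.3, "dz": 0, "wx": 0.021, "wy": -0.032, "wz": 0, "jaw": -1},
    {"dx": 0, "dy": 0.3, "dz": -1.5, "wx": 0.021, "wy": -0.032, "wz": 0, "jaw": -1},
    {"dx": 0, "dy": 0.3, "dz": -3, "wx": 0.021, "wy": -0.032, "wz": 0, "jaw": -1},
    {"dx": 0, "dy": 0.3, "dz": -4.5, "wx": 0.021, "wy": -0.032, "wz": 0, "jaw": -1},
    {"dx": 0, "dy": 0.3, "dz": -6, "wx": 0.021, "wy": -0.032, "wz": 0, "jaw": -1},
    {"dx": 0, "dy": 0.3, "dz": -7.5, "wx": 0.021, "wy": -0.032, "wz": 0, "jaw": -1},
    {"dx": 0, "dy": 0.3, "dz": -9, "wx": 0.021, "wy": -0.032, "wz": 0, "jaw": -1},
    {"dx": 0, "dy": 0.3, "dz": -10, "wx": 0.021, "wy": -0.032, "wz": 0, "jaw": -1},
    {"dx": 0, "dy": 0.3, "dz": -11, "wx": 0.021, "wy": -0.032, "wz": 0, "jaw": -1},
    {"dx": 0, "dy": 0.3, "dz": -11, "wx": 0.021, "wy": -0.032, "wz": 0, "jaw": -1}
  ]
}}

```text
t: 64.12
ee_pos: [578.3, 265.6, 124.9]
orientation: [[-0.552, -0.529, 0.645], [-0.342, 0.849, 0.404], [-0.761, 0.002, -0.649]]
wrist_force: [-0.1, 0.7, -1.3]
finger_gap: 0.404
finger_force: 59.7
```

Run:
```python
from h import *
from kin import *
s=st()
upright((575,262),92,5,cams=("scene",))
```

```text
t 64.1 ee [578.3 265.6 124.9] psi 121.9 z [ 0.645  0.404 -0.649] q [ 11.3  10.1 -58.4 -26.1  15.6 -13.6] gap 34.3 F [-0.1  0.7 -1.3] 59.7
scene 92 57 caddy x -50.0 4.0 y -55.0 -3.0
scene 112 39 caddy x -39.0 6.0 y -53.0 -4.0
scene 132 141 caddy x -50.0 -12.0 y -57.0 -3.0
scene 152 92 caddy x -54.0 -14.0 y -53.0 -2.0
scene 172 70 caddy x -29.0 -13.0 y -48.0 -12.0
```

Request:
{"name": "drive_tool", "arguments": {
  "rows": [
    {"dx": 0, "dy": 0, "dz": 0, "wx": 0, "wy": 0, "wz": 0, "jaw": 0.15},
    {"dx": 0, "dy": 0, "dz": 0, "wx": 0, "wy": 0, "wz": 0, "jaw": 0.15},
    {"dx": 0, "dy": 0, "dz": 0, "wx": 0, "wy": 0, "wz": 0, "jaw": 0.15},
    {"dx": 0, "dy": 0, "dz": 0, "wx": 0, "wy": 0, "wz": 0, "jaw": 0.15},
    {"dx": 0, "dy": 0, "dz": 0, "wx": 0, "wy": 0, "wz": 0, "jaw": 0.15},
    {"dx": -0.3, "dy": -0.2, "dz": 1, "wx": 0, "wy": 0, "wz": 0, "jaw": 0.15},
    {"dx": -0.6, "dy": -0.4, "dz": 3, "wx": 0, "wy": 0, "wz": 0, "jaw": 0.15},
    {"dx": -1, "dy": -0.6, "dz": 6, "wx": 0, "wy": 0, "wz": 0, "jaw": 0.15},
    {"dx": -2, "dy": -1.2, "dz": 9, "wx": 0, "wy": 0, "wz": 0, "jaw": 0.15},
    {"dx": -4, "dy": -2.5, "dz": 12, "wx": 0, "wy": 0, "wz": 0, "jaw": 0.15}
  ]
}}

```text
t: 65.0
ee_pos: [539.2, 241.2, 249.0]
orientation: [[-0.548, -0.53, 0.647], [-0.342, 0.848, 0.405], [-0.764, 0.001, -0.646]]
wrist_force: [1.5, -0.3, 2.0]
finger_gap: 0.577
finger_force: 0.0
```

Request:
{"name": "drive_tool", "arguments": {
  "rows": [
    {"dx": -2, "dy": -3, "dz": 2, "wx": 0, "wy": 0, "wz": 0, "jaw": 0.15},
    {"dx": -4, "dy": -6, "dz": 4, "wx": 0, "wy": 0.1, "wz": 0, "jaw": 0.15},
    {"dx": -4, "dy": -9, "dz": 6, "wx": 0, "wy": 0.2, "wz": 0, "jaw": 0.15},
    {"dx": -4, "dy": -13, "dz": 6, "wx": 0, "wy": 0.3, "wz": 0, "jaw": 0.15},
    {"dx": -4, "dy": -17, "dz": 6, "wx": 0, "wy": 0.4, "wz": 0, "jaw": 0.15},
    {"dx": -4, "dy": -21, "dz": 6, "wx": 0, "wy": 0.5, "wz": 0, "jaw": 0.15},
    {"dx": -4, "dy": -24, "dz": 6, "wx": 0, "wy": 0.5, "wz": 0, "jaw": 0.15},
    {"dx": -4, "dy": -24, "dz": 6, "wx": 0, "wy": 0.5, "wz": 0, "jaw": 0.15},
    {"dx": -4, "dy": -24, "dz": 6, "wx": 0, "wy": 0.5, "wz": 0, "jaw": 0.15},
    {"dx": -4, "dy": -24, "dz": 6, "wx": 0, "wy": 0.5, "wz": 0, "jaw": 0.15}
  ]
}}

```text
t: 65.83
ee_pos: [499.2, -1.2, 306.2]
orientation: [[-0.849, -0.46, 0.258], [-0.338, 0.85, 0.404], [-0.405, 0.256, -0.878]]
wrist_force: [0.5, -0.3, -0.3]
finger_gap: 0.575
finger_force: 0.0
```

Run:
```python
from h import *
s=st()
im,P=cam("scene");a=cv2.resize(im[100:260,280:460],None,fx=2.2,fy=2.2)
im2,P2=cam("top");b=cv2.resize(im2[190:300,100:220],None,fx=3.2,fy=3.2); h=min(len(a),len(b))
save("f.png",np.hstack([a[:h],b[:h]]))
for n,b_,z0,z1 in [("spool",(405,230,535,350),60,95),("tub",(80,290,190,390),15,94),("tm",(240,315,285,365),15,50),("roll",(315,320,370,372),12,40),("jar",(425,160,480,215),70,100),("glue",(155,135,215,190),40,170)]: print(n,rect(P2,b_,z0,z1))
m=(abs(P[...,0]-508)<100)&(abs(P[...,1]+336)<100)&(P[...,2]>70)&(P[...,2]<90);print(np.median(P[m],0))
```

```text
t 65.8 ee [499.2  -1.2 306.2] psi 118.4 z [ 0.258  0.404 -0.878] q [-25.1   4.  -12.5  69.4  28.4 -49.3] gap 48.9 F [ 0.5 -0.3 -0.3] 0.0
spool [ 512.2 -330.6   62.2   62.2  -50.6   73.   840. ]
tub [ 395.7  348.7  100.7   75.    23.8   38.8 1610. ]
tm [391.9  96.8  59.9  50.2  39.6  29.1 692. ]
roll [366.  -44.   72.8  23.1  50.8  24.6 219. ]
jar [ 719.4 -286.8   57.2   56.5   -2.1   84.8  701. ]
glue [752.2 264.   54.1  47.6 -42.3 100.6 855. ]
[ 513.19163291 -331.02851323   74.45978492]
```

View pics/f.png

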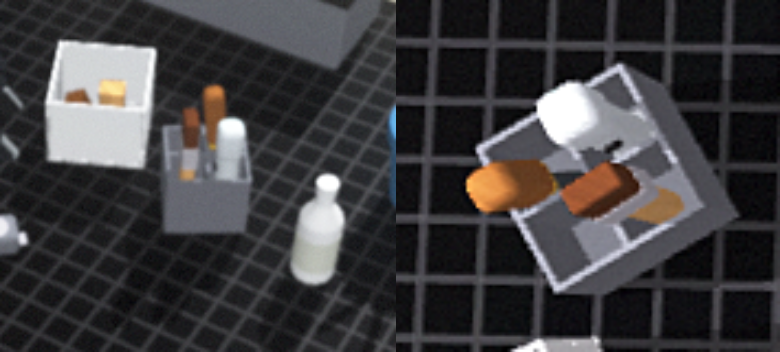

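Run:
```python
from h import *
im,P=cam("top")
L=(P[...,:2]-C)@RC; z=P[...,2]
for n,x0,x1,y0,y1 in(("torch",-5,60,-60,-2),("file",-25,60,8,60),("brush",-60,3,-60,10)):
    m=(L[...,0]>x0)&(L[...,0]<x1)&(L[...,1]>y0)&(L[...,1]<y1)&(z>95)&(z<220)
    zz=np.percentile(z[m],98)
    for a in(96,115,135,zz-6):
        k=m&(abs(z-a)<8); print(n,round(zz),round(a),k.sum(),np.percentile(L[k],[5,95],axis=0).round(0).tolist() if k.sum()>3 else None)
```

```text
torch 157 96 20 [[7.0, -37.0], [28.0, -20.0]]
torch 157 115 26 [[9.0, -39.0], [29.0, -18.0]]
torch 157 135 63 [[8.0, -39.0], [32.0, -14.0]]
torch 157 151 278 [[10.0, -37.0], [36.0, -11.0]]
file 164 96 21 [[1.0, 19.0], [22.0, 37.0]]
file 164 115 43 [[-2.0, 18.0], [21.0, 35.0]]
file 164 135 42 [[-4.0, 19.0], [17.0, 34.0]]
file 164 158 208 [[-5.0, 20.0], [16.0, 44.0]]
brush 166 96 27 [[-35.0, -33.0], [-17.0, -0.0]]
brush 166 115 52 [[-35.0, -32.0], [-18.0, -1.0]]
brush 166 135 46 [[-34.0, -32.0], [-19.0, -3.0]]
brush 166 160 213 [[-33.0, -30.0], [-17.0, -0.0]]
```

```bash
python3 -c "
from rig import env
print(env.hand_in())"
```

```text
the job is handed in; nothing more can be done
None
```

I handed the job in. On the last camera check, the three offcuts were in the tub, the spool stood upright on the tray, and the torch, file and paintbrush stood in the caddy (no screwdriver was there). The tape measure, jar and glue had not moved; the arm partly hid the tape roll. The hand-in returned no verdict.

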